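Right the fallen flux bottle and secure it in the bottle rack

TASK

The flux bottle has fallen over on the bench. Swing the bottle rack's bail up and back, then pick the bottle up, stand it upright in the rack with its foot wholly on the round green pad, and swing the bail fully down again in front of it. Leave the glass jar standing on its grey pad, and leave the tip-cleaner tin and the phone where they are.

Things in the scene. Friction and masses are not known exactly. Their poses are not given: they have to be found in the camera images.
- flux_bottle: White squeeze bottle with a yellow cap and a thin steel needle, 0.09 kg, loose, lying on its side on the bench at the start. Graspable body 38 mm across and 92 mm tall, cap and needle on up to 142 mm. Origin at the centre of its foot; z runs from foot to needle, so it lies level at the start and points up when the bottle stands. While lying, the origin is 19 mm above the bench; standing on a pad it is 10 mm above the bench.
- rack: Blue bottle rack fixed to the bench. Origin: centre of its underside; x to its back, y along its length. Base plate 140 (x) by 270 (y) by 8 mm; back plate at x = 66, 48 mm high; at y = +-131 a cheek 76 mm high, x = 2 to 68; at x = -58, y = +-124 a post 61 mm high on which the bail rests. Front open. The pads lie on the base at x = 0, y = +65 and -65 (which is which varies).
- green_pad: Round green pad, 74 mm across and 2 mm thick, fixed on the rack's base plate: the bottle's place. Origin at the centre of its underside, 8 mm above the bench; its top is 10 mm above the bench.
- grey_pad: Round grey pad of the same size, on the other half of the rack: the jar's place. Origin at the centre of its underside.
- bail (a joint): Angle of the rack's bail, a U of 8 mm steel rod 244 mm wide with a cross bar. 0 is fully down: level, cross bar 65 mm above the bench in front of the bottles. It grows as the bail swings up and back; 1.57 is straight up, the stop is at 1.95 (leaning back). Light (0.10 kg); a stiff hinge keeps it where it is left.
- bail_grip (a point): Middle of the bail's cross bar, within a red sleeve 13 mm thick and 70 mm long (along the rack's y). It moves on a circle of radius 105 mm about the hinge line.
- bail_hinge (a point): Middle of the bail's hinge line, which runs along the rack's y axis 65 mm above the bench, 30 mm behind the rack's centre.
- glass_jar: Small glass jar with a metal pump lid, 65 mm across, 85 mm high, standing on the grey pad, loose. Origin at the centre of its foot, z up.
- tip_tin: Round white tin of brass wool tip cleaner, 56 mm across, 32 mm high, loose on the bench to the right of the rack. Origin at the centre of its underside.
- phone: Black phone, 68 by 138 by 8 mm, loose, lying flat on the bench. Origin at the centre of its underside, long side along its y.
Things that resemble listed ones, but are neither listed nor needed, are in the scene too. There is more than one size of the glass_jar; the one meant has the size given above. Leave any turquoise look-alike of the flux_bottle alone.

How it is judged (in metres and radians):
On the way, in this order (a step that is already met when the one before it is completed fails the run):
1. the bail is swung up to about upright or beyond (value of joint bail above 1.4 rad), for 0.2 s.
2. the bottle stands upright on the green pad while the bail is still up (angle between flux_bottle's own z axis and vertical below 0.12 rad and horizontal distance between flux_bottle and green_pad below 0.018 m and z of flux_bottle in the frame of green_pad below 0.008 m and value of joint bail above 0.9 rad), for 0.2 s.
3. the bail is swung fully down (value of joint bail below 0.1 rad), for 0.2 s.
At the end, for the whole second after the job is handed in: The flux bottle stands at rest, upright within 0.08 rad, its foot on the green pad with its centre within 18 mm of the pad's centre; the bail is down, below 0.1 rad; the jar stands upright within 20 mm of the centre of the grey pad; tin and phone are within 30 mm of where they lay (angle between each of flux_bottle, glass_jar's own z axis and vertical below 0.08 rad and horizontal distance between flux_bottle and green_pad below 0.018 m and z of flux_bottle in the frame of green_pad between -0.002 and 0.006 m and linear speed of flux_bottle below 0.02 m/s and value of joint bail below 0.1 rad and horizontal distance between glass_jar and grey_pad below 0.02 m and distance of each of tip_tin, phone from where it was at the start of the episode below 0.03 m); the robot touches nothing.
It fails at once if the glass jar is tipped (angle between glass_jar's own z axis and vertical above 0.4 rad).
It fails at once if the tin or the phone is shoved away by more than 40 mm (distance of any of tip_tin, phone from where it was at the start of the episode above 0.04 m).
It also fails if it takes over 67 s, if anything falls off the work surface, if the arm or the gripper's body presses on something with over 40 N, if the wrist force passes 120 N, or if a joint passes its speed limit or range.

ROBOT

A 7-joint arm with a two-finger parallel gripper is mounted at the origin on a cart in front of the work surface, level with it; the furniture and walls round the work are solid. World frame = base frame: x ahead of the robot, y to its left, z up, the work surface at z = 0. Lengths are in mm, angles in degrees, forces in N, time in s.
With the tool pointing down it reaches from about 425 to 925 mm from the base axis. Payload 6.8 kg.
Tool frame: the origin (TCP) lies midway between the tips of the shut fingers; the grasp point (between the pads) lies 19 mm behind it; z points along the fingers, y is the direction in which the jaws open and shut (so a half turn about z gives the same grasp; the last joint's range is limited). The gripper opens to 85 mm and grips with 20 to 120 N. Pads are 22 mm wide; open, the fingers measure 114 mm over their backs; the gripper's body (76 mm by 85 mm) begins 54 mm behind the grasp point. The pads swing forward as they close: fully open they stand 13 mm farther back than shut.
Start: joints at [70.468, 27.33, 1.283, 89.118, -0.659, 63.558, -4.761], TCP at [155.733, -656.807, 204.008] pointing down, gripper open.
Joint ranges: [-169.35, 169.35], [-19.33, 120.38], [-80.79, 83.38], [13.8, 139.57], [-78.32, 258.32], [9.67, 109.79], [-169.56, 169.56]. Speed limits (degrees/s): [136.94, 136.94, 180, 180, 180, 180, 180].

INTERFACE

Orientations are given as a 3x3 rotation matrix whose columns are the frame's x, y, z axes.
In Python, from bench import bot gives the robot as it stands.
- The arm moves only by the tool step_arm, never from a script. Its argument "deltas" is a list of rows, each a list of 7 numbers: the shift along the tool's x, y, z each as a share of 50 cm, from -1 to 1, then the turn, a rotation vector about the tool's x, y, z each as a share of 5 degrees, from -1 to 1, then the gripper command: -1 is fully open, 1 is shut, values between are in proportion. A call has 1 to 12 rows; each row shifts and turns the pose as measured when the row begins, along the tool's axes as they then stand; what a row does not reach is not made up. A row lasts 1/10 s, in which the tool goes at most 50 mm and 8.59 degrees, less where a joint would pass 70% of its speed; a pose out of reach is approached as far as the arm can. A call with a number of a shift or a turn outside -1 to 1 is refused whole. A call with a gripper value outside its range is refused whole. The fingers move at their own pace and stop on an object; "squeeze" is the grip in N (left out, the last holds). Time passes only in rows, so rows that do not move let the fingers close. It gives the time, the measured TCP pose, the force and the opening at its end, in the units of the state.
- bot.sense(): the state, without advancing time (a new reading comes with each control period).
- bot.camera(name): name is "side" or "top" or "wrist"; returns (picture, depth): 400x640x3 uint8, red, green, blue; 400x640 float32, mm along the optical axis (not along the pixel's ray), 0 where there is no reading.
- bot.calibration(name): a dict with "fx", "fy", "cx", "cy" (pixels), "eye" and "orientation" of the camera in the world. Camera axes: x right, y down, z forward; pixel columns grow to the right and rows downward; lengths in mm; the calibration is good to about 2 mm. The wrist camera is an equidistant fisheye: a pixel r from the principal point sees the ray r / f radians off the axis. A picture is of the moment at which its call begins: read the wrist's pose just before it. calibration takes no time and is no camera call; for the wrist camera it gives the pose at the moment of the call.
- bot.sign_off(): hands the job in, once; it reports no verdict.
Trained networks look in the newest picture that a camera, given by its name, has taken for a name from the list of things; names that differ only in an ending like _2 or _b are one class to them, and where a whole thing is asked for, a point or a joint stands for the part that bears it (a point fixed in the world has none). Each returns a list of dicts, best first, with "confidence" (0 to 1); they miss things now and then, are a little off and sometimes report something else, mostly with a low value. They report only what shows in the picture. A call takes as long as a camera call. They do not tell look-alikes from the thing itself.
- bot.cut_out(camera, query): "region" (400x640 bool, what is visible of it) and "uv" ([column, row] in pixels, amid what is visible of it).
- bot.spot_point(camera, query): "uv" ([column, row] in pixels: a listed point, or the origin of a listed thing).
The state is a dict: "t": time; "joints": joint angles; "qvel": joint speeds; "effort": joint torques, N m; "tool_pos": TCP position; "tcp_rot": TCP orientation; "contact_force": force on the tool from outside, world axes, zero at the start; "ft_torque": the same for the moment, N m; "gripper_width": opening from 0.0 (shut) to 1.0 (fully open).
Only numpy, scipy, OpenCV 4.12 (cv2) and the standard library are available. Lean on these libraries where they do the work, as an engineer would, in place of code of your own. Each camera call takes 0.05 s, during which the arm holds its last target.

## Working session

There is one attempt and no reset: what is moved stays moved. The work goes in short steps, Python scripts to look and compute and a tool call to move; the robot and the scene stay as the last step left them, time stands still between calls to the robot, and variables do not carry over. Pictures are saved under pics/ and viewed, and the job is handed in when it is done.

Besides the shell and the picture viewer there is one more tool, called after "Call:" by a JSON object that holds its "method" and its "body", one argument or row to a line. step_arm: Moves the arm, as the interface text tells. Its arguments: {"type":"object","properties":{"deltas":{"type":"array","items":{"type":"array","items":{"type":"number"}}},"squeeze":{"type":"number"}},"required":["deltas"]}

```bash
mkdir -p pics; ls; cat > h.py <<'E'
import numpy as np, cv2
from bench import bot
def snap(name,fn):
    p,d=bot.camera(name)
    cv2.imwrite('pics/'+fn+'.png',p[:,:,::-1]); np.save('pics/'+fn+'_d.npy',d)
    return p,d,bot.calibration(name)
def pt(c,u,v,d):
    R=np.array(c['orientation']);e=np.array(c['eye'])
    return e+R@np.array([(u-c['cx'])/c['fx']*d,(v-c['cy'])/c['fy']*d,d])
def cloud(c,d):
    v,u=np.mgrid[:400,:640]
    P=np.stack([(u-c['cx'])/c['fx']*d,(v-c['cy'])/c['fy']*d,d],-1)
    W=P@np.array(c['orientation']).T+np.array(c['eye']); W[d==0]=np.nan
    return W
def proj(c,p):
    q=np.array(c['orientation']).T@(np.array(p)-np.array(c['eye']))
    return [c['cx']+c['fx']*q[0]/q[2],c['cy']+c['fy']*q[1]/q[2]]
E
python3 - <<'E'
from h import *
np.set_printoptions(precision=2,suppress=True)
for n in('top','side'):
    p,d,c=snap(n,n+'0'); W=cloud(c,d); print(n,c)
    for q in ('flux_bottle','rack','green_pad','grey_pad','glass_jar','tip_tin','phone','bail'):
        for r in bot.cut_out(n,q)[:3]:
            m=r['region']; print(q,round(r['confidence'],2),np.round(r['uv']),m.sum(),np.nanmedian(W[m],0),np.nanmax(W[m][:,2]))
    for q in('bail_grip','bail_hinge','flux_bottle','green_pad','grey_pad','rack'):
        for r in bot.spot_point(n,q)[:2]: print('pt',q,round(r['confidence'],2),np.round(r['uv'],1))
s=bot.sense();print(s)
E
```

```text
pics
top {'fx': 472.97715531997267, 'fy': 472.97715531997267, 'cx': 317.2565211161896, 'cy': 205.2234680866324, 'eye': array([ 311.4 ,   -9.59, 1161.52]), 'orientation': array([[ 0.06, -0.98,  0.21],
       [-1.  , -0.06,  0.01],
       [ 0.  , -0.21, -0.98]])}
flux_bottle 0.78 [425. 227.] 615 [ 512.34 -266.25   33.22] 42.70401429120352
flux_bottle 0.62 [419. 282.] 664 [ 389.22 -243.41   33.11] 42.79609812402373
flux_bottle 0.3 [286. 191.] 638 [568.98  84.8   81.58] 99.89646875922995
rack 0.7 [307. 202.] 5045 [565.44  24.5    9.14] 81.17395454390999
green_pad 0.94 [331. 210.] 681 [549.02 -36.99   9.95] 17.54539492324443
grey_pad 0.46 [279. 207.] 123 [551.04  97.88   9.59] 62.137043746077325
glass_jar 0.86 [287. 190.] 604 [567.35  84.51  81.81] 99.89646875922995
glass_jar 0.58 [303. 271.] 1150 [375.55  26.23 105.03] 123.217209335917
tip_tin 0.65 [409. 173.] 447 [ 644.62 -217.23   30.05] 37.45215791024134
tip_tin 0.46 [192. 256.] 1531 [413.34 301.25   7.65] 14.679082643881657
phone 0.81 [192. 255.] 1568 [413.38 301.98   7.63] 14.679082643881657
phone 0.71 [286. 194.] 592 [567.3   83.99
[... 1437 characters left out ...]
 0.72 [331.7 207.6]
pt bail_hinge 0.89 [289.7 202.7]
pt flux_bottle 0.6 [328.6 172.7]
pt green_pad 0.53 [312.2 208.1]
pt grey_pad 0.41 [292.8 230.7]
pt rack 0.68 [305.4 223.3]
pt rack 0.63 [285.6 178.7]
{'t': 1.5, 'joints': array([70.47, 27.33,  1.28, 89.12, -0.66, 63.56, -4.76]), 'qvel': array([-0.06,  0.  ,  0.02, -0.09,  0.06,  0.09, -0.06]), 'effort': array([ -0.  , -59.63,   1.61, -28.15,   0.01,   0.  ,  -0.  ]), 'tool_pos': array([ 155.74, -656.82,  204.04]), 'tcp_rot': array([[ 0.97,  0.23,  0.  ],
       [ 0.23, -0.97, -0.  ],
       [-0.  ,  0.  , -1.  ]]), 'contact_force': array([ 0.46,  0.42, -0.94]), 'ft_torque': array([-0.06,  0.08,  0.03]), 'gripper_width': 1.0061637460091666}
```

```bash
python3 - <<'E'
import cv2
a=cv2.imread('pics/top0.png');cv2.imwrite('pics/top0c.png',cv2.resize(a[120:340,150:490],None,fx=2.3,fy=2.3,interpolation=cv2.INTER_CUBIC))
a=cv2.imread('pics/side0.png');cv2.imwrite('pics/side0c.png',cv2.resize(a[120:340,220:490],None,fx=2.6,fy=2.6,interpolation=cv2.INTER_CUBIC))
E
```

```text
(no output)
```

View pics/top0c.png

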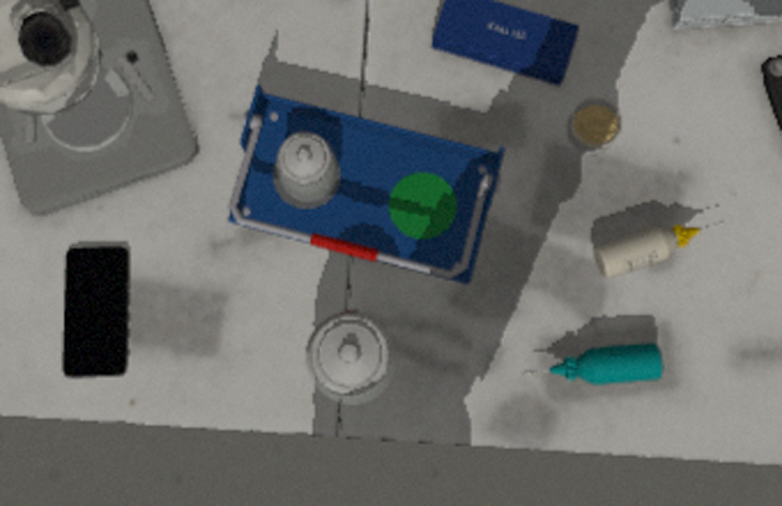

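View pics/side0c.png

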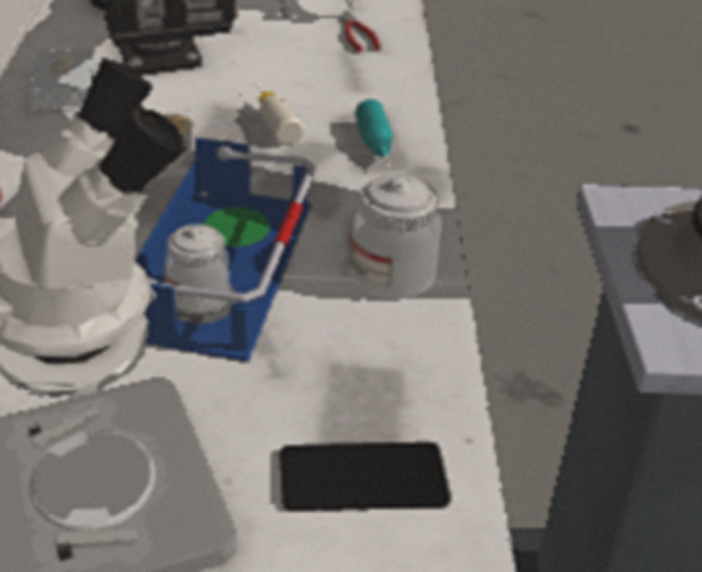

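```bash
cat > fit.py <<'E'
from h import *
np.set_printoptions(precision=1,suppress=True)
def run(n,fn):
    p=cv2.imread(f'pics/{fn}.png');d=np.load(f'pics/{fn}_d.npy');c=bot.calibration(n);W=cloud(c,d)
    hsv=cv2.cvtColor(p,cv2.COLOR_BGR2HSV);H,S,V=hsv[...,0],hsv[...,1],hsv[...,2]
    roi=(W[...,0]>300)&(W[...,0]<760)&(abs(W[...,1])<420)
    g=roi&(H>45)&(H<75)&(S>100)&(W[...,2]<25); q=W[g]
    print(n,'green',g.sum(),'minmax mid',(np.nanpercentile(q,1,0)+np.nanpercentile(q,99,0))/2,cv2.minEnclosingCircle(q[:,:2].astype(np.float32)))
    r=roi&((H<8)|(H>172))&(S>150)&(W[...,2]>50)&(W[...,2]<260)&(W[...,1]>-150); q=W[r]
    if r.sum()>10:
        m=np.median(q,0);k=np.linalg.norm(q-m,axis=1)<60;q=q[k];print('red',k.sum(),q.mean(0),'ends',q[q[:,1].argmin()],q[q[:,1].argmax()])
        e=np.linalg.svd(q-q.mean(0))[2][0];print(e,np.degrees(np.arctan2(e[0],-e[1])))
    b=roi&(H>100)&(H<125)&(S>120)&(abs(W[...,2]-8)<6)&(W[...,0]<660); q=W[b]
    rr=cv2.minAreaRect(q[:,:2].astype(np.float32)); print('rack',b.sum(),rr)
    for name,cond in (('bottle',(W[...,2]>14)&(W[...,2]<60)&(W[...,0]>455)&(W[...,0]<580)&(W[...,1]<-190)&(W[...,1]>-400)),):
        w=roi&cond; q=W[w]; 
        yel=(H>20)&(H<32)&(S>120)&w; body=w&~yel&(V>90)&(S<90)
        print(name,w.sum(),'yel',yel.sum(),np.median(W[yel],0),'body',body.sum(),np.mean(W[body],0))
        qq=W[body][:,:2].astype(np.float32); print(cv2.minAreaRect(qq), 'fitline',cv2.fitLine(qq,cv2.DIST_L2,0,.01,.01).ravel())
if __name__=='__main__':
    run('top','top0');run('side','side0')
E
python3 fit.py
```

```text
top green 758 minmax mid [469.5 128.7   9.3] ((463.70843505859375, 131.61798095703125), 224.57846069335938)
red 143 [488.6  41.   75.7] ends [486.8   7.1  71.3] [493.4  75.   77. ]
[-0.2 -1.   0. ] -11.109321037765522
rack 3490 ((528.2903442382812, 125.26708984375), (241.58653259277344, 493.1620178222656), 17.9110050201416)
bottle 604 yel 64 [ 533.6 -314.3   25.8] body 470 [ 508.5 -263.9   33.5]
((519.9515991210938, -293.2738342285156), (33.81272888183594, 142.32449340820312), 20.154176712036133) fitline [   0.4   -0.9  508.5 -263.9]
side green 248 minmax mid [550.  -34.9  10.6] ((549.7484741210938, -35.196834564208984), 37.066383361816406)
red 71 [488.7  45.3  75.4] ends [482.4  12.2  75.4] [492.7  78.1  76.9]
[0.2 1.  0. ] 169.67639209481206
rack 759 ((562.2261962890625, 31.922836303710938), (268.82843017578125, 133.6298370361328), 79.16889953613281)
bottle 204 yel 7 [ 538.3 -307.5   28. ] body 191 [ 513.4 -247.    30.6]
((524.0421142578125, -279.0793151855469), (36.8120231628418, 126.6180191040039), 23.020614624023438) fitline [   0.4   -0.9  513.4 -247. ]
```

```bash
sed -i 's/(W\[...,2\]<25); q/(W[...,2]<25)\&(W[...,1]>-110)\&(W[...,1]<40)\&(W[...,0]>480); q/' fit.py; sed -i 's/&(W\[...,0\]<660); q/\&(W[...,0]<660)\&(W[...,0]>470)\&(W[...,1]<190); q/' fit.py
python3 fit.py
python3 - <<'E'
import cv2
a=cv2.imread('pics/top0.png');cv2.imwrite('pics/b.png',cv2.resize(a[205:255,400:475],None,fx=8,fy=8,interpolation=cv2.INTER_CUBIC))
E
python3 - <<'E'
from h import *
np.set_printoptions(precision=1,suppress=True)
c=bot.calibration('top');W=cloud(c,np.load('pics/top0_d.npy'))
for v in range(205,250,3): print(v,' '.join('%3.0f'%W[v,u,2] for u in range(404,470,2)))
m=(W[...,2]>50)&(W[...,0]>520)&(W[...,0]<620)&(W[...,1]>40)&(W[...,1]<130)
print('jar',cv2.minEnclosingCircle(W[m][:,:2].astype(np.float32)),W[m][:,2].max())
m=(W[...,2]>20)&(W[...,0]<460)&(W[...,0]>290)&(W[...,1]>-50)&(W[...,1]<110)
print('bigjar',cv2.minEnclosingCircle(W[m][:,:2].astype(np.float32)),W[m][:,2].max())
E
```

```text
top green 631 minmax mid [549.9 -36.6  10.3] ((550.00146484375, -36.62004852294922), 36.09629821777344)
red 143 [488.6  41.   75.7] ends [486.8   7.1  71.3] [493.4  75.   77. ]
[-0.2 -1.   0. ] -11.109321037765522
rack 3283 ((561.1344604492188, 26.50176239013672), (265.9791259765625, 133.65802001953125), 78.27023315429688)
bottle 604 yel 64 [ 533.6 -314.3   25.8] body 470 [ 508.5 -263.9   33.5]
((519.9515991210938, -293.2738342285156), (33.81272888183594, 142.32449340820312), 20.154176712036133) fitline [   0.4   -0.9  508.5 -263.9]
side green 248 minmax mid [550.  -34.9  10.6] ((549.7484741210938, -35.196834564208984), 37.066383361816406)
red 71 [488.7  45.3  75.4] ends [482.4  12.2  75.4] [492.7  78.1  76.9]
[0.2 1.  0. ] 169.67639209481206
rack 759 ((562.2261962890625, 31.922836303710938), (268.82843017578125, 133.6298370361328), 79.16889953613281)
bottle 204 yel 7 [ 538.3 -307.5   28. ] body 191 [ 513.4 -247.    30.6]
((524.0421142578125, -279.0793151855469), (36.8120231628418, 126.6180191040039), 23.020614624023438) fitline [   0.4   -0.9  513.4 -247. ]
205   3  -2   3  -5  -2  
[... 1479 characters left out ...]
 -1  -2  -2  20  28  37  28  24  23  -4   1  -1   0  -1   3   0  -1  -1  -2  -2   0  -4  -1  -3  -1  -1  -1  -4   3  -1  -2  -0
241  -1  -2  -0   2   0  -3  -1   1  -2   1   1  -3   2  -2   3  -2   2  -9  -1   4   2  -1  -1   4   1   2  -1   2   2   1  -3   1   0
244   2  -1  -1   1  -1   3  -1   1  -1  -1   1  -2   1  -4  -4  -2  -5  -4   1   2  -3  -1  -2  -0  -1   1   2  -3   3   3  -1  -1   1
247   0   1   0  -2  -2   2  -1  -0  -1  -6  -4  -1  -0   3   2  -0  -2  -1   3  -1   2   2   2   0   4  -2  -0  -2   0  -1   0   2   3
jar ((576.3726196289062, 88.27921295166016), 32.1470832824707) 99.89646875922995
bigjar ((380.6580810546875, 27.15288543701172), 46.38726043701172) 123.217209335917
```

View pics/b.png

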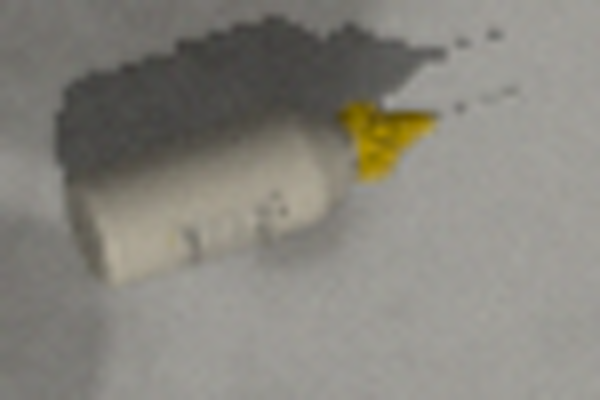

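```bash
cat > plan.py <<'E'
from h import *
from scipy.spatial.transform import Rotation as Ro
np.set_printoptions(precision=3,suppress=True)
def down(h):  # tool x heading h deg, z down
    h=np.radians(h);x=[np.cos(h),np.sin(h),0];z=[0,0,-1];return np.stack([x,np.cross(z,x),z],1)
def plan(p,R,wps,maxs=45.,maxa=4.9,nd=3):
    """wps: list of (pos,R,grip[,maxs])"""
    rows=[];p=np.array(p,float);R=np.array(R,float)
    for w in wps:
        t,Rt,g=np.array(w[0],float),np.array(w[1]),w[2];ms=w[3] if len(w)>3 else maxs
        n=max(1,int(np.ceil(np.linalg.norm(t-p)/ms)));rv=Ro.from_matrix(R.T@Rt).as_rotvec(degrees=True)
        n=max(n,int(np.ceil(np.abs(rv).max()/maxa)))
        R0,p0=R,p
        for i in range(1,n+1):
            pt_=p0+(t-p0)*i/n;Rn=R0@Ro.from_rotvec(rv*i/n,degrees=True).as_matrix()
            d=R.T@(pt_-p)/500; r=Ro.from_matrix(R.T@Rn).as_rotvec(degrees=True)/5
            rows.append([round(float(v),nd)+0. for v in [*d,*r]]+[g])
            p,R=pt_,Rn
    import json
    for k in range(0,len(rows),12): print(len(rows[k:k+12]),json.dumps(rows[k:k+12]))
def cur():
    s=bot.sense();return s['tool_pos'],np.array(s['tcp_rot'])
RC=np.array([561.7,28.5,0]);RX=np.array([.9816,-.1908,0]);RY=np.array([.1908,.9816,0])
def rk(x,y,z): return RC+x*RX+y*RY+[0,0,z]
def st():
    s=bot.sense();print('t',round(s['t'],2),'q',s['joints'],'p',s['tool_pos'],'F',s['contact_force'],'w',s['gripper_width']);print(np.array(s['tcp_rot']))
E
python3 - <<'E'
from plan import *
p,R=cur();D=down(79)
plan(p,R,[([480,-330,210],down(45),-1),(rk(-75,0,170),D,-0.1)])
E
```

```text
12 [[0.071, -0.044, -0.001, 0.0, 0.0, -0.576, -1], [0.073, -0.041, -0.001, 0.0, 0.0, -0.576, -1], [0.075, -0.037, -0.001, 0.0, 0.0, -0.576, -1], [0.077, -0.033, -0.001, 0.0, 0.0, -0.576, -1], [0.078, -0.029, -0.001, 0.0, 0.0, -0.576, -1], [0.08, -0.025, -0.001, 0.0, 0.0, -0.576, -1], [0.081, -0.021, -0.001, 0.0, 0.0, -0.576, -1], [0.082, -0.017, -0.001, 0.0, 0.0, -0.576, -1], [0.083, -0.013, -0.001, 0.0, 0.0, -0.576, -1], [0.083, -0.009, -0.001, 0.0, 0.0, -0.576, -1], [0.084, -0.005, -0.001, 0.0, 0.0, -0.576, -1], [0.06, -0.057, 0.009, 0.0, 0.0, -0.756, -0.1]]
8 [[0.063, -0.053, 0.009, 0.0, 0.0, -0.756, -0.1], [0.067, -0.049, 0.009, 0.0, 0.0, -0.756, -0.1], [0.07, -0.044, 0.009, 0.0, 0.0, -0.756, -0.1], [0.073, -0.04, 0.009, 0.0, 0.0, -0.756, -0.1], [0.075, -0.035, 0.009, 0.0, 0.0, -0.756, -0.1], [0.077, -0.03, 0.009, 0.0, 0.0, -0.756, -0.1], [0.079, -0.025, 0.009, 0.0, 0.0, -0.756, -0.1], [0.081, -0.019, 0.009, 0.0, 0.0, -0.756, -0.1]]
```

Call:
{"method": "step_arm", "body": {
  "deltas": [
    [0.071, -0.044, 0, 0, 0, -0.58, -1],
    [0.073, -0.041, 0, 0, 0, -0.58, -1],
    [0.075, -0.037, 0, 0, 0, -0.58, -1],
    [0.077, -0.033, 0, 0, 0, -0.58, -1],
    [0.078, -0.029, 0, 0, 0, -0.58, -1],
    [0.08, -0.025, 0, 0, 0, -0.58, -1],
    [0.081, -0.021, 0, 0, 0, -0.58, -1],
    [0.082, -0.017, 0, 0, 0, -0.58, -1],
    [0.083, -0.013, 0, 0, 0, -0.58, -1],
    [0.083, -0.009, 0, 0, 0, -0.58, -1],
    [0.084, -0.005, 0, 0, 0, -0.58, -1]
  ]
}}

```text
t: 2.6
tool_pos: [482.3, -323.0, 203.4]
tcp_rot: [[0.7, 0.714, -0.001], [0.714, -0.7, -0.007], [-0.006, 0.004, -1.0]]
contact_force: [0.5, -0.9, -0.2]
gripper_width: 0.999
```

```bash
python3 - <<'E'
from plan import *
st();p,R=cur();D=down(79)
plan(p,R,[(rk(-75,0,170),D,-0.1)])
E
```

```text
t 2.6 q [ 39.296  19.225 -14.899 101.777   6.106  59.622 -22.299] p [ 482.287 -322.986  203.441] F [ 0.457 -0.92  -0.167] w 0.9993818969474725
[[ 0.7    0.714 -0.001]
 [ 0.714 -0.7   -0.007]
 [-0.006  0.004 -1.   ]]
9 [[0.059, -0.056, 0.007, 0.003, 0.009, -0.742, -0.1], [0.063, -0.052, 0.007, 0.003, 0.009, -0.742, -0.1], [0.066, -0.048, 0.007, 0.003, 0.009, -0.742, -0.1], [0.069, -0.044, 0.007, 0.003, 0.009, -0.742, -0.1], [0.071, -0.039, 0.007, 0.003, 0.009, -0.742, -0.1], [0.074, -0.034, 0.007, 0.003, 0.009, -0.742, -0.1], [0.076, -0.029, 0.007, 0.003, 0.009, -0.742, -0.1], [0.078, -0.024, 0.007, 0.003, 0.009, -0.742, -0.1], [0.079, -0.019, 0.007, 0.003, 0.009, -0.742, -0.1]]
```

Call:
{"method": "step_arm", "body": {
  "deltas": [
    [0.059, -0.056, 0.006, 0, 0.01, -0.74, -0.1],
    [0.063, -0.052, 0.006, 0, 0.01, -0.74, -0.1],
    [0.066, -0.048, 0.006, 0, 0.01, -0.74, -0.1],
    [0.069, -0.044, 0.006, 0, 0.01, -0.74, -0.1],
    [0.071, -0.039, 0.006, 0, 0.01, -0.74, -0.1],
    [0.074, -0.034, 0.006, 0, 0.01, -0.74, -0.1],
    [0.076, -0.029, 0.006, 0, 0.01, -0.74, -0.1],
    [0.078, -0.024, 0.006, 0, 0.01, -0.74, -0.1],
    [0.079, -0.019, 0.006, 0, 0.01, -0.74, -0.1]
  ]
}}

```text
t: 3.5
tool_pos: [490.0, 57.5, 176.3]
tcp_rot: [[0.168, 0.986, 0.013], [0.986, -0.168, -0.002], [-0.0, 0.013, -1.0]]
contact_force: [0.3, -0.4, 0.4]
gripper_width: 0.551
```

```bash
python3 - <<'E'
from plan import *
st();snap('wrist','w1');snap('top','top1')
p,R=cur();D=down(79)
plan(p,R,[(rk(-75,0,110),D,-0.1),(rk(-75,0,46),D,-0.1,25)])
E
```

```text
t 3.5 q [ 14.3    14.525 -32.744 113.934  10.142  53.555 -33.25 ] p [489.998  57.454 176.341] F [ 0.331 -0.436  0.368] w 0.5513278702545032
[[ 0.168  0.986  0.013]
 [ 0.986 -0.168 -0.002]
 [-0.     0.013 -1.   ]]
5 [[-0.02, 0.001, 0.066, 0.071, -0.018, 0.181, -0.1], [-0.02, 0.002, 0.067, 0.071, -0.018, 0.181, -0.1], [0.0, 0.0, 0.043, 0.0, 0.0, 0.0, -0.1], [0.0, 0.0, 0.043, 0.0, 0.0, 0.0, -0.1], [0.0, 0.0, 0.043, 0.0, 0.0, 0.0, -0.1]]
```

View pics/w1.png

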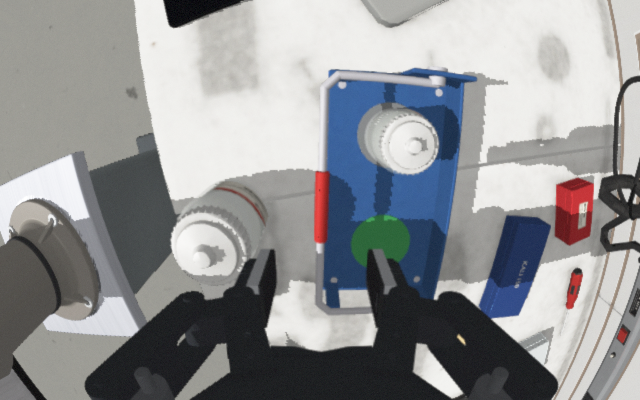

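View pics/top1.png

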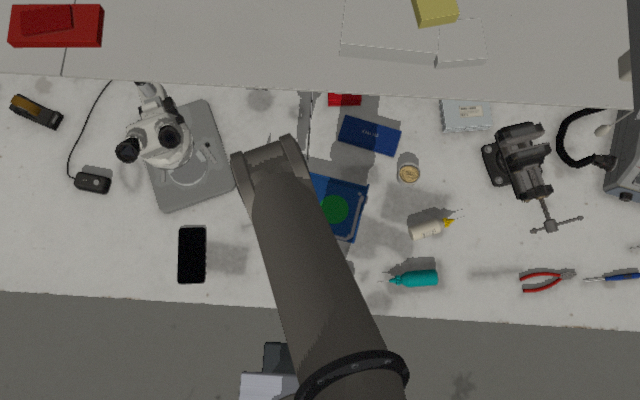

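Call:
{"method": "step_arm", "body": {
  "deltas": [
    [-0.02, 0.001, 0.066, 0.07, -0.02, 0.18, -0.1],
    [-0.01, 0.002, 0.067, 0.07, -0.02, 0.18, -0.1],
    [0, 0, 0.043, 0, 0, 0, -0.1],
    [0, 0, 0.043, 0, 0, 0, -0.1],
    [0, 0, 0.03, 0, 0, 0, -0.1],
    [0, 0, 0, 0, 0, 0, -0.1]
  ]
}}

```text
t: 4.2
tool_pos: [492.5, 45.6, 49.8]
tcp_rot: [[0.194, 0.981, 0.005], [0.981, -0.194, -0.002], [-0.001, 0.006, -1.0]]
contact_force: [-0.6, -0.9, 0.5]
gripper_width: 0.544
```

```bash
python3 - <<'E'
from plan import *
st();snap('wrist','w2');snap('side','side1')
E
```

```text
t 4.2 q [ 10.514  25.417 -28.054 119.517  18.993  39.012 -41.278] p [492.502  45.563  49.765] F [-0.638 -0.883  0.461] w 0.5442843180779525
[[ 0.194  0.981  0.005]
 [ 0.981 -0.194 -0.002]
 [-0.001  0.006 -1.   ]]
```

View pics/w2.png

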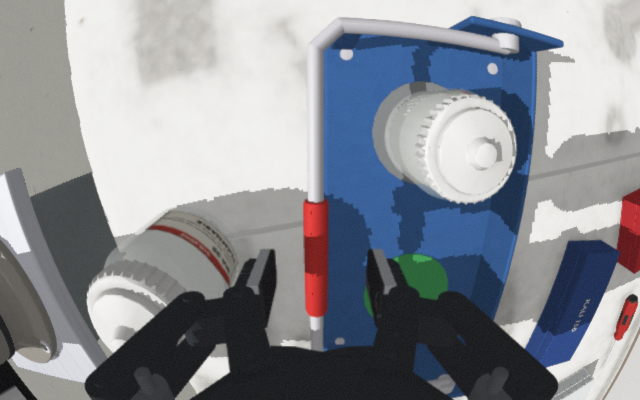

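View pics/side1.png

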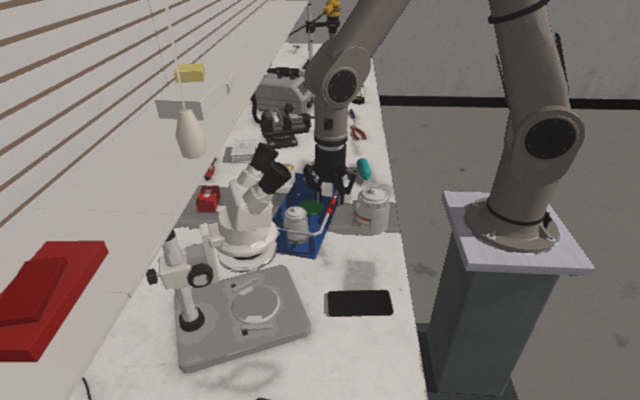

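```bash
python3 - <<'E'
from plan import *
c=bot.calibration('wrist');print(c)
def fp(p):
    q=np.array(c['orientation']).T@(np.array(p)-np.array(c['eye']));r=np.hypot(q[0],q[1]);a=np.arctan2(r,q[2])
    return c['cx']+c['fx']*a*q[0]/r,c['cy']+c['fy']*a*q[1]/r
p,R=cur()
for n,q in (('tcp',p),('grasp',p-19*R[:,2]),('sl0',rk(-75,0,65)),('sl+',rk(-75,35,65)),('sl-',rk(-75,-35,65)),('green',rk(0,-65,10)),('post',rk(-58,124,61))): print(n,fp(q))
W=cv2.imread('pics/w2.png');hsv=cv2.cvtColor(W,cv2.COLOR_BGR2HSV)
m=((hsv[...,0]<8)|(hsv[...,0]>172))&(hsv[...,1]>150)&(hsv[...,2]>60);m[:,:280]=0;m[:,360:]=0
v,u=np.nonzero(m);print(u.min(),u.max(),v.min(),v.max(),u.mean())
E
```

```text
{'fx': 309.70691628693146, 'fy': 309.70691628693146, 'cx': 320.9125605449069, 'cy': 203.18876689167794, 'eye': array([508.023, 121.914, 220.688]), 'orientation': array([[ 0.981, -0.187, -0.051],
       [-0.194, -0.934, -0.302],
       [ 0.009,  0.306, -0.952]])}
tcp (np.float64(319.7563669472109), np.float64(239.5065174147224))
grasp (np.float64(319.64441374547175), np.float64(253.99529429910487))
sl0 (np.float64(310.9656320014487), np.float64(256.23296132290716))
sl+ (np.float64(310.0226234704344), np.float64(196.76704138288892))
sl- (np.float64(311.95785383163593), np.float64(305.83546147469747))
green (np.float64(403.40713841072034), np.float64(292.2925070117794))
post (np.float64(342.6539409756876), np.float64(26.533629239793328))
304 327 200 316 315.7310126582278
```

Call:
{"method": "step_arm", "body": {
  "deltas": [
    [0, 0, 0.006, 0, 0, 0, 1],
    [0, 0, 0, 0, 0, 0, 1],
    [0, 0, 0, 0, 0, 0, 1],
    [0, 0, 0, 0, 0, 0, 1]
  ],
  "squeeze": 25
}}

```text
t: 4.7
tool_pos: [496.5, 45.9, 51.6]
tcp_rot: [[0.195, 0.981, 0.014], [0.981, -0.195, -0.001], [0.002, 0.014, -1.0]]
contact_force: [0.5, 1.0, -0.1]
gripper_width: 0.001
```

```bash
python3 - <<'E'
from plan import *
st()
p,R=cur()
# arc about hinge: TCP traces circle radius 105; keep orientation
w=[]
for a in np.radians(np.arange(10,106,9.5)):
    w.append((p+RX*105*(1-np.cos(a))+np.array([0,0,105*np.sin(a)]),R,1))
plan(p,R,w)
print(w[-1][0])
E
```

```text
t 4.7 q [ 10.488  25.295 -28.019 119.358  19.15   38.792 -41.418] p [496.465  45.882  51.551] F [ 0.499  0.965 -0.075] w 0.0008860076300312061
[[ 0.195  0.981  0.014]
 [ 0.981 -0.195 -0.001]
 [ 0.002  0.014 -1.   ]]
11 [[0.0, 0.004, -0.036, 0.0, 0.0, 0.0, 1], [0.0, 0.009, -0.034, 0.0, 0.0, 0.0, 1], [0.0, 0.015, -0.032, 0.0, 0.0, 0.0, 1], [0.0, 0.02, -0.029, 0.0, 0.0, 0.0, 1], [0.0, 0.024, -0.025, 0.0, 0.0, 0.0, 1], [0.0, 0.028, -0.021, 0.0, 0.0, 0.0, 1], [0.0, 0.031, -0.016, 0.0, 0.0, 0.0, 1], [0.0, 0.033, -0.01, 0.0, 0.0, 0.0, 1], [0.0, 0.034, -0.005, 0.0, 0.0, 0.0, 1], [0.0, 0.035, 0.001, 0.0, 0.0, 0.0, 1], [0.0, 0.034, 0.007, 0.0, 0.0, 0.0, 1]]
[626.209  20.663 152.974]
```

```bash
python3 - <<'E'
from plan import *
snap('wrist','w3')
s=cv2.imread('pics/side1.png');
p,d,c=snap('side','side2');cv2.imwrite('pics/side2c.png',cv2.resize(p[130:270,260:420,::-1],None,fx=4,fy=4,interpolation=cv2.INTER_CUBIC))
st()
E
```

```text
t 4.8 q [ 10.483  25.307 -28.017 119.359  19.156  38.783 -41.421] p [496.46   45.909  51.443] F [-1.555 -0.102 -0.172] w 0.0055605247251680435
[[ 0.195  0.981  0.014]
 [ 0.981 -0.195 -0.001]
 [ 0.002  0.014 -1.   ]]
```

View pics/w3.png

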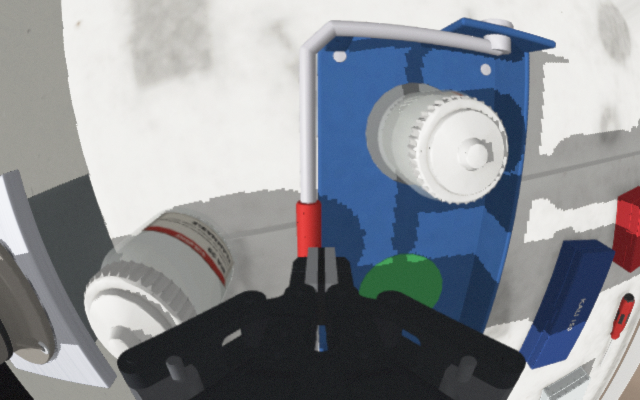

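View pics/side2c.png

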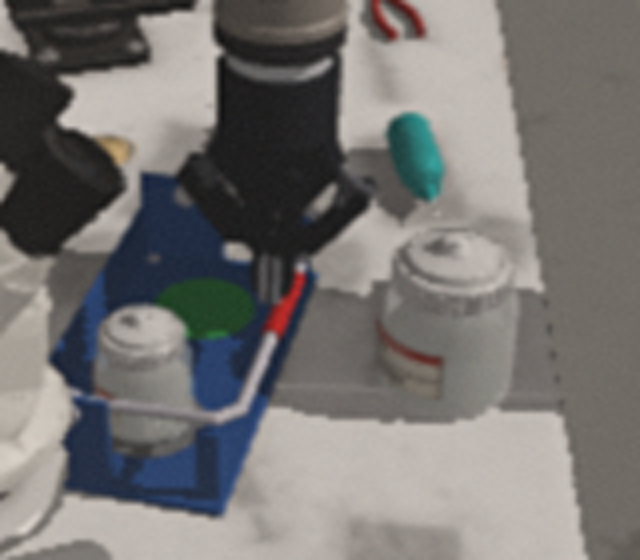

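```bash
cat >> plan.py <<'E'
def wcloud(c,d):
    v,u=np.mgrid[:400,:640].astype(float);x=(u-c['cx'])/c['fx'];y=(v-c['cy'])/c['fy'];a=np.hypot(x,y)+1e-9
    k=np.tan(a)/a
    P=np.stack([x*k*d,y*k*d,d],-1);W=P@np.array(c['orientation']).T+np.array(c['eye']);W[d==0]=np.nan;return W
def rf(P): # world->rack frame
    q=np.asarray(P)-RC;return np.stack([q@RX,q@RY,q[...,2]],-1)
E
python3 - <<'E'
from plan import *
c=bot.calibration('wrist')
for n in('w2','w3'):
    W=rf(wcloud(c,np.load(f'pics/{n}_d.npy')))
    print(n,'jar',W[150,470],'pad')
    for v in (120,170,210,225,240,250,260,280,300):
        print(v,[ (u,np.round(W[v,u]).tolist()) for u in (304,309,314,318,324,330)])
W=cloud(bot.calibration('side'),np.load('pics/side2_d.npy'));
P=cv2.imread('pics/side2.png');hsv=cv2.cvtColor(P,cv2.COLOR_BGR2HSV)
m=((hsv[...,0]<8)|(hsv[...,0]>172))&(hsv[...,1]>120)&(np.arange(640)[None]>310)&(np.arange(640)[None]<345);print(m.sum(),rf(W[m]).round().tolist()[:60])
E
```

```text
w2 jar [ 0.897 65.234 91.659] pad
120 [(304, [-78.0, 73.0, 1.0]), (309, [-72.0, 76.0, 73.0]), (314, [-70.0, 76.0, 76.0]), (318, [-68.0, 76.0, 75.0]), (324, [-64.0, 73.0, 6.0]), (330, [-60.0, 73.0, 10.0])]
170 [(304, [-78.0, 37.0, 1.0]), (309, [-73.0, 52.0, 74.0]), (314, [-70.0, 52.0, 76.0]), (318, [-68.0, 51.0, 74.0]), (324, [-64.0, 38.0, 7.0]), (330, [-60.0, 38.0, 9.0])]
210 [(304, [-75.0, 32.0, 75.0]), (309, [-73.0, 32.0, 77.0]), (314, [-70.0, 32.0, 77.0]), (318, [-68.0, 32.0, 77.0]), (324, [-65.0, 31.0, 75.0]), (330, [-60.0, 9.0, 9.0])]
225 [(304, [-76.0, 23.0, 74.0]), (309, [-73.0, 24.0, 77.0]), (314, [-70.0, 24.0, 77.0]), (318, [-68.0, 24.0, 77.0]), (324, [-65.0, 24.0, 76.0]), (330, [-59.0, -3.0, 9.0])]
240 [(304, [-76.0, 15.0, 74.0]), (309, [-73.0, 16.0, 76.0]), (314, [-71.0, 16.0, 77.0]), (318, [-69.0, 16.0, 77.0]), (324, [-65.0, 15.0, 75.0]), (330, [-59.0, -15.0, 9.0])]
250 [(304, [-76.0, 9.0, 74.0]), (309, [-73.0, 10.0, 76.0]), (314, [-71.0, 11.0, 78.0]), (318, [-69.0, 11.0, 77.0]), (324, [-65.0, 10.0, 77.0]), (330, [-59.0, -24.0, 9.0])]
260 [(304, [-80.0, -37.0, 0.0]), (309
[... 2633 characters left out ...]
3.0, 73.0], [-71.0, 8.0, 76.0], [-74.0, 11.0, 78.0], [-75.0, 6.0, 75.0], [-78.0, 8.0, 77.0], [-80.0, 1.0, 72.0], [-69.0, 14.0, 76.0], [-72.0, 16.0, 78.0], [-75.0, 14.0, 77.0], [-77.0, 13.0, 77.0], [-78.0, 7.0, 73.0], [-71.0, 21.0, 78.0], [-73.0, 20.0, 78.0], [-76.0, 18.0, 77.0], [-78.0, 17.0, 76.0], [-79.0, 10.0, 72.0], [-68.0, 21.0, 74.0], [-71.0, 23.0, 76.0], [-74.0, 22.0, 77.0], [-76.0, 21.0, 76.0], [-78.0, 18.0, 74.0], [-61.0, -68.0, 10.0], [-71.0, 31.0, 79.0], [-73.0, 28.0, 77.0], [-75.0, 28.0, 77.0], [-77.0, 23.0, 74.0], [-79.0, 19.0, 72.0], [-68.0, 30.0, 75.0], [-71.0, 32.0, 77.0], [-74.0, 34.0, 78.0], [-76.0, 32.0, 77.0], [-78.0, 26.0, 73.0], [-79.0, 22.0, 71.0], [-69.0, 35.0, 75.0]]
```

```bash
python3 - <<'E'
from plan import *
W=rf(cloud(bot.calibration('side'),np.load('pics/side2_d.npy')))
for v in range(192,210,1): print(v,[np.round(W[v,u]).tolist() for u in (322,325,328,331,334)])
c=bot.calibration('side');p,R=cur();print(proj(c,p),proj(c,p-19*R[:,2]),rf(p))
a=cv2.imread('pics/side2.png');cv2.imwrite('pics/s2z.png',cv2.resize(a[180:225,295:365],None,fx=10,fy=10,interpolation=cv2.INTER_NEAREST))
E
```

```text
192 [[-53.0, 14.0, 121.0], [-62.0, 17.0, 124.0], [-70.0, 17.0, 125.0], [-77.0, 16.0, 126.0], [-84.0, 11.0, 124.0]]
193 [[-8.0, -158.0, -2.0], [-62.0, 17.0, 121.0], [-68.0, 9.0, 117.0], [-78.0, 19.0, 125.0], [-84.0, 14.0, 122.0]]
194 [[-10.0, -150.0, -0.0], [-62.0, 16.0, 117.0], [-68.0, 12.0, 115.0], [-78.0, 17.0, 120.0], [-55.0, -119.0, 28.0]]
195 [[-15.0, -132.0, 9.0], [-61.0, 15.0, 113.0], [-69.0, 13.0, 113.0], [-76.0, 12.0, 114.0], [-71.0, -46.0, 75.0]]
196 [[-17.0, -126.0, 10.0], [-62.0, 17.0, 111.0], [-69.0, 16.0, 112.0], [-77.0, 13.0, 111.0], [-72.0, -41.0, 75.0]]
197 [[-17.0, -123.0, 8.0], [-61.0, 15.0, 107.0], [-69.0, 15.0, 109.0], [-76.0, 12.0, 107.0], [-73.0, -38.0, 74.0]]
198 [[-19.0, -117.0, 8.0], [-61.0, 15.0, 104.0], [-69.0, 15.0, 105.0], [-76.0, 12.0, 104.0], [-75.0, -30.0, 76.0]]
199 [[-22.0, -106.0, 12.0], [-61.0, 15.0, 101.0], [-69.0, 15.0, 102.0], [-76.0, 9.0, 99.0], [-76.0, -24.0, 77.0]]
200 [[-21.0, -110.0, 6.0], [-61.0, 15.0, 98.0], [-69.0, 13.0, 98.0], [-77.0, 14.0, 100.0], [-77.0, -22.0, 76.0]]
201 [[-23.0, -100.0, 10.0], [-62.0, 16.0, 95.0], [-70.0, 18.0, 98.
[... 387 characters left out ...]
29.0, -79.0, 11.0], [-61.0, 12.0, 79.0], [-70.0, 15.0, 83.0], [-75.0, 6.0, 78.0], [-62.0, -92.0, 7.0]]
206 [[-30.0, -75.0, 10.0], [-38.0, -79.0, 9.0], [-68.0, 9.0, 76.0], [-75.0, 6.0, 75.0], [-63.0, -87.0, 8.0]]
207 [[-31.0, -69.0, 11.0], [-40.0, -72.0, 10.0], [-69.0, 14.0, 76.0], [-77.0, 13.0, 77.0], [-64.0, -81.0, 8.0]]
208 [[-33.0, -64.0, 11.0], [-40.0, -69.0, 9.0], [-71.0, 21.0, 78.0], [-78.0, 17.0, 76.0], [-66.0, -75.0, 10.0]]
209 [[-34.0, -61.0, 10.0], [-42.0, -64.0, 9.0], [-71.0, 23.0, 76.0], [-78.0, 18.0, 74.0], [-66.0, -74.0, 7.0]]
[np.float64(328.0824980960268), np.float64(212.41528022801654)] [np.float64(328.23717714037974), np.float64(206.6346791986692)] [-67.361   4.641  51.443]
```

View pics/s2z.png

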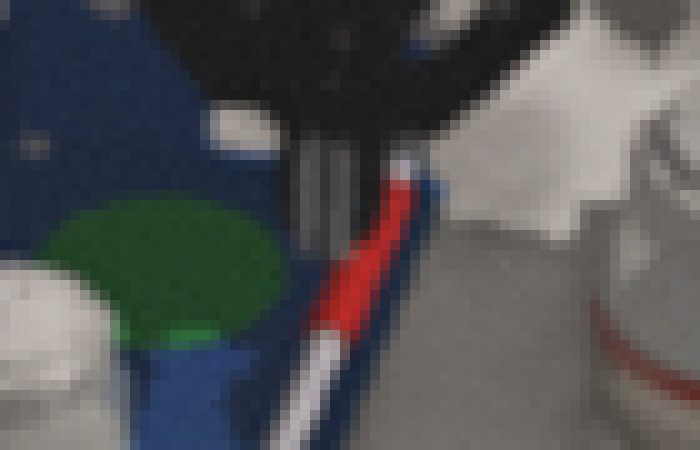

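Call:
{"method": "step_arm", "body": {
  "deltas": [
    [0, 0, -0.03, 0, 0, 0, 1],
    [0, -0.004, -0.01, 0, 0, 0, -0.1],
    [0, -0.004, 0, -0.1, 0, 0, -0.1],
    [0, 0, 0, 0, 0, 0, -0.1],
    [0, 0, 0, 0, 0, 0, -0.1]
  ]
}}

```text
t: 5.3
tool_pos: [491.2, 46.7, 71.4]
tcp_rot: [[0.194, 0.981, 0.023], [0.981, -0.194, -0.003], [0.001, 0.023, -1.0]]
contact_force: [-0.4, 0.5, 0.3]
gripper_width: 0.551
```

```bash
python3 - <<'E'
from plan import *
p,d,c=snap('side','side3');cv2.imwrite('pics/side3c.png',cv2.resize(p[160:240,280:400,::-1],None,fx=6,fy=6,interpolation=cv2.INTER_CUBIC))
snap('wrist','w4');st();print(rf(cur()[0]))
E
```

```text
t 5.4 q [ 11.23   22.849 -29.028 119.666  17.777  40.275 -40.586] p [491.174  46.703  71.295] F [ 0.001 -0.211  1.155] w 0.55024494237228
[[ 0.195  0.981  0.022]
 [ 0.981 -0.195 -0.003]
 [ 0.001  0.023 -1.   ]]
[-72.701   4.412  71.295]
```

View pics/side3c.png

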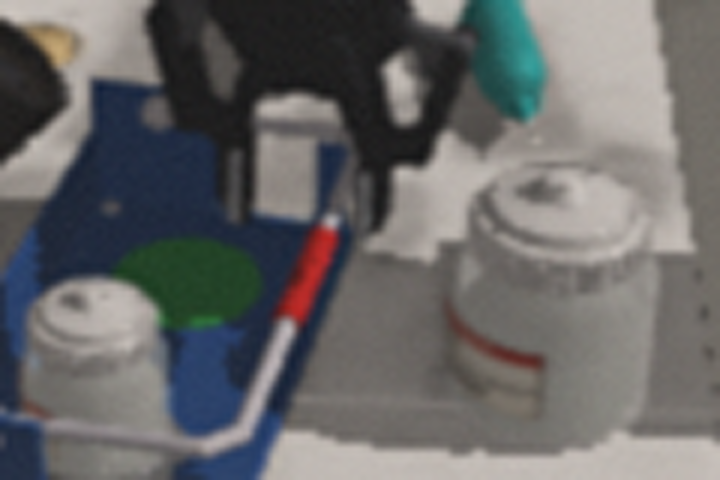

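View pics/w4.png

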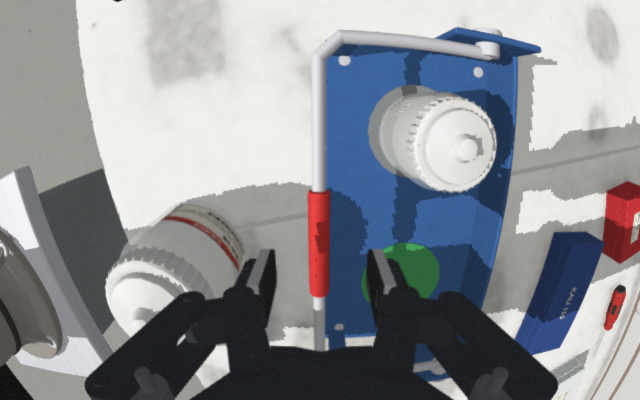

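Call:
{"method": "step_arm", "body": {
  "deltas": [
    [0, 0, 0.04, 0.13, 0, 0, -0.1],
    [0, 0, 0.03, 0.13, 0, 0, -0.1],
    [0, 0, 0.02, 0, 0, 0, -0.1],
    [0, 0, 0.01, 0, 0, 0, -0.1]
  ]
}}

```text
t: 5.8
tool_pos: [492.5, 46.7, 19.1]
tcp_rot: [[0.195, 0.981, 0.0], [0.981, -0.195, 0.002], [0.002, -0.0, -1.0]]
contact_force: [0.4, -0.4, -0.3]
gripper_width: 0.548
```

```bash
python3 - <<'E'
from plan import *
p,d,c=snap('side','side4');cv2.imwrite('pics/side4c.png',cv2.resize(p[160:240,280:400,::-1],None,fx=6,fy=6,interpolation=cv2.INTER_CUBIC))
st();print(rf(cur()[0]))
E
```

```text
t 5.85 q [  9.13   28.536 -26.542 120.191  21.257  35.768 -43.312] p [492.212  46.643  18.732] F [ 0.113  0.23  -0.779] w 0.5515102575660166
[[ 0.195  0.981 -0.001]
 [ 0.981 -0.195  0.002]
 [ 0.001 -0.001 -1.   ]]
[-71.671   4.551  18.732]
```

View pics/side4c.png

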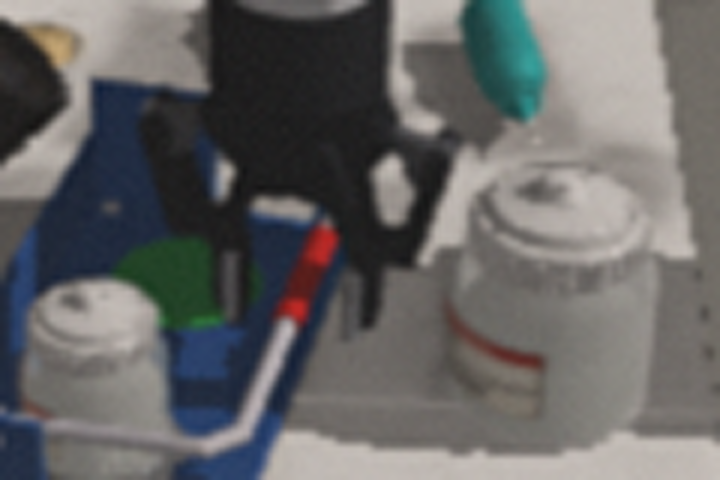

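Call:
{"method": "step_arm", "body": {
  "deltas": [
    [0, 0, 0, 0, 0, 0, 1],
    [0, 0, 0, 0, 0, 0, 1],
    [0, 0, 0, 0, 0, 0, 1],
    [0, 0, 0, 0, 0, 0, 1]
  ],
  "squeeze": 25
}}

```text
t: 6.25
tool_pos: [489.6, 47.3, 18.6]
tcp_rot: [[0.194, 0.981, -0.004], [0.981, -0.194, 0.001], [0.0, -0.005, -1.0]]
contact_force: [2.8, -0.6, -2.1]
gripper_width: 0.14
```

```bash
python3 - <<'E'
from plan import *
W=rf(cloud(bot.calibration('side'),np.load('pics/side4_d.npy')))
for v in range(204,217,1): print(v,[np.round(W[v,u]).tolist() for u in (318,319,320,336,338,340,342)])
p,d,c=snap('side','side5');cv2.imwrite('pics/side5c.png',cv2.resize(p[160:240,280:400,::-1],None,fx=6,fy=6,interpolation=cv2.INTER_CUBIC))
st();print(rf(cur()[0]))
p,R=cur()
w=[]
for a in np.radians(np.arange(9.5,106,9.5)):
    w.append((p+RX*105*(1-np.cos(a))+np.array([0,0,105*np.sin(a)]),R,1))
plan(p,R,w)
E
```

```text
204 [[-42.0, 14.0, 81.0], [-46.0, 16.0, 83.0], [-46.0, 9.0, 78.0], [-66.0, -97.0, 9.0], [-96.0, 16.0, 92.0], [-102.0, 19.0, 95.0], [-106.0, 14.0, 92.0]]
205 [[-43.0, 15.0, 78.0], [-46.0, 18.0, 81.0], [-47.0, 11.0, 77.0], [-67.0, -94.0, 7.0], [-96.0, 16.0, 89.0], [-101.0, 15.0, 89.0], [-106.0, 12.0, 88.0]]
206 [[-43.0, 16.0, 76.0], [-45.0, 15.0, 76.0], [-47.0, 12.0, 74.0], [-68.0, -90.0, 7.0], [-97.0, 18.0, 87.0], [-100.0, 11.0, 83.0], [-106.0, 13.0, 86.0]]
207 [[-42.0, 14.0, 71.0], [-45.0, 15.0, 73.0], [-47.0, 11.0, 70.0], [-68.0, -90.0, 3.0], [-96.0, 14.0, 81.0], [-101.0, 11.0, 80.0], [-106.0, 10.0, 80.0]]
208 [[-43.0, 16.0, 69.0], [-46.0, 17.0, 71.0], [-47.0, 10.0, 66.0], [-69.0, -88.0, 1.0], [-96.0, 15.0, 79.0], [-101.0, 11.0, 76.0], [-106.0, 12.0, 78.0]]
209 [[-43.0, 16.0, 66.0], [-46.0, 18.0, 68.0], [-46.0, 8.0, 61.0], [-70.0, -82.0, 2.0], [-96.0, 15.0, 76.0], [-100.0, 9.0, 72.0], [-106.0, 12.0, 75.0]]
210 [[-43.0, 16.0, 63.0], [-46.0, 17.0, 64.0], [-47.0, 11.0, 60.0], [-71.0, -79.0, 1.0], [-97.0, 17.0, 73.0], [-100.0, 10.0, 69.0], [-106.0, 12.0, 72.0]]
211 [[-42.0, 15.0, 59.0],
[... 877 characters left out ...]
-93.0, -56.0, -1.0]]
t 6.3 q [  9.114  28.492 -26.644 120.332  21.164  35.9   -43.309] p [489.649  47.269  18.601] F [-0.32   0.991 -1.096] w 0.13810176870541385
[[ 0.194  0.981 -0.004]
 [ 0.981 -0.194  0.001]
 [ 0.    -0.005 -1.   ]]
[-74.307   4.677  18.601]
11 [[0.0, 0.003, -0.035, 0.0, 0.0, 0.0, 1], [0.0, 0.008, -0.034, 0.0, 0.0, 0.0, 1], [0.0, 0.014, -0.032, 0.0, 0.0, 0.0, 1], [0.0, 0.019, -0.029, 0.0, 0.0, 0.0, 1], [0.0, 0.023, -0.026, 0.0, 0.0, 0.0, 1], [0.0, 0.027, -0.021, 0.0, 0.0, 0.0, 1], [0.0, 0.031, -0.017, 0.0, 0.0, 0.0, 1], [0.0, 0.033, -0.011, 0.0, 0.0, 0.0, 1], [0.0, 0.034, -0.006, 0.0, 0.0, 0.0, 1], [0.0, 0.035, 0.0, 0.0, 0.0, 0.0, 1], [0.0, 0.034, 0.006, 0.0, 0.0, 0.0, 1]]
```

View pics/side5c.png

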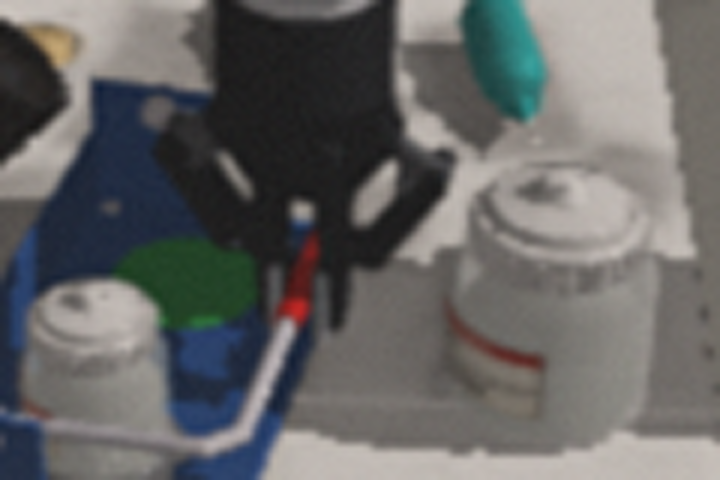

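Call:
{"method": "step_arm", "body": {
  "deltas": [
    [0, 0.003, -0.035, 0, 0, 0, 1],
    [0, 0.008, -0.034, 0, 0, 0, 1],
    [0, 0.014, -0.032, 0, 0, 0, 1],
    [0, 0.019, -0.029, 0, 0, 0, 1]
  ]
}}

```text
t: 6.7
tool_pos: [513.8, 42.7, 85.1]
tcp_rot: [[0.193, 0.981, -0.001], [0.981, -0.193, 0.003], [0.002, -0.001, -1.0]]
contact_force: [7.0, 0.2, -11.2]
gripper_width: 0.141
```

```bash
cat > arc.py <<'E'
from plan import *
st();p,R=cur()
P0=np.array([489.6,47.3,18.6]); # alpha=0
C=P0+105*RX
q=p-C; r=np.hypot(q@RX,q[2]);al=np.degrees(np.arctan2(q[2],-(q@RX)));print('alpha',al,'r',r)
import sys
tgt=float(sys.argv[1]);n=int(sys.argv[2]);w=[]
for a in np.radians(np.linspace(al,tgt,n+1)[1:]):
    w.append((np.array([C[0],C[1],C[2]])-105*np.cos(a)*RX+np.array([0,0,105*np.sin(a)]),R,1))
plan(p,R,w)
E
python3 arc.py 104 8
```

```text
t 6.7 q [ 12.579  24.107 -29.554 115.266  16.438  44.657 -37.783] p [513.776  42.655  85.057] F [  6.968   0.234 -11.234] w 0.1413752050561095
[[ 0.193  0.981 -0.001]
 [ 0.981 -0.193  0.003]
 [ 0.002 -0.001 -1.   ]]
alpha 39.58443015387788 r 104.2925703464736
8 [[0.0, 0.019, -0.022, 0.0, 0.0, 0.0, 1], [0.0, 0.023, -0.018, 0.0, 0.0, 0.0, 1], [0.0, 0.025, -0.015, 0.0, 0.0, 0.0, 1], [0.0, 0.027, -0.011, 0.0, 0.0, 0.0, 1], [0.0, 0.029, -0.007, 0.0, 0.0, 0.0, 1], [0.0, 0.029, -0.003, 0.0, 0.0, 0.0, 1], [0.0, 0.029, 0.001, 0.0, 0.0, 0.0, 1], [0.0, 0.029, 0.005, 0.0, 0.0, 0.0, 1]]
```

Tracking the arc well; continue.

Call:
{"method": "step_arm", "body": {
  "deltas": [
    [0, 0.019, -0.022, 0, 0, 0, 1],
    [0, 0.023, -0.018, 0, 0, 0, 1],
    [0, 0.025, -0.015, 0, 0, 0, 1],
    [0, 0.027, -0.011, 0, 0, 0, 1],
    [0, 0.029, -0.007, 0, 0, 0, 1]
  ]
}}

```text
t: 7.2
tool_pos: [573.2, 30.9, 124.4]
tcp_rot: [[0.193, 0.981, -0.004], [0.981, -0.193, 0.003], [0.002, -0.004, -1.0]]
contact_force: [-3.9, 0.5, 2.8]
gripper_width: 0.14
```

```bash
python3 arc.py 104 4
```

```text
t 7.2 q [ 13.645  25.928 -29.318 105.781  15.38   52.439 -33.842] p [573.173  30.916 124.378] F [-3.883  0.501  2.829] w 0.13987474515206685
[[ 0.193  0.981 -0.004]
 [ 0.981 -0.193  0.003]
 [ 0.002 -0.004 -1.   ]]
alpha 79.38040424050723 r 107.62099046767472
4 [[0.0, 0.023, 0.002, 0.0, 0.0, 0.0, 1], [0.0, 0.023, -0.001, 0.0, 0.0, 0.0, 1], [0.0, 0.022, 0.002, 0.0, 0.0, 0.0, 1], [0.0, 0.022, 0.004, 0.0, 0.0, 0.0, 1]]
```

Call:
{"method": "step_arm", "body": {
  "deltas": [
    [0, 0.023, 0.001, 0, 0, 0, 1],
    [0, 0.023, 0, 0, 0, 0, 1],
    [0, 0.022, 0.002, 0, 0, 0, 1],
    [0, 0.022, 0.004, 0, 0, 0, 1],
    [0, 0, 0, 0, 0, 0, 1]
  ]
}}

```text
t: 7.7
tool_pos: [621.3, 21.4, 123.5]
tcp_rot: [[0.194, 0.981, -0.002], [0.981, -0.194, 0.003], [0.002, -0.002, -1.0]]
contact_force: [0.1, -0.5, 0.4]
gripper_width: 0.139
```

```bash
python3 arc.py 106 1; python3 - <<'E'
from plan import *
p,d,c=snap('side','side6');cv2.imwrite('pics/side6c.png',cv2.resize(p[100:260,220:420,::-1],None,fx=4,fy=3.7,interpolation=cv2.INTER_CUBIC))
E
```

```text
t 7.7 q [ 13.149  29.876 -28.14   99.408  16.475  54.928 -32.592] p [621.251  21.407 123.453] F [ 0.121 -0.45   0.388] w 0.13915696278604375
[[ 0.194  0.981 -0.002]
 [ 0.981 -0.194  0.003]
 [ 0.002 -0.002 -1.   ]]
alpha 105.54892922064406 r 108.83580973520716
1 [[0.001, 0.0, 0.008, 0.0, 0.0, 0.0, 1]]
```

View pics/side6c.png

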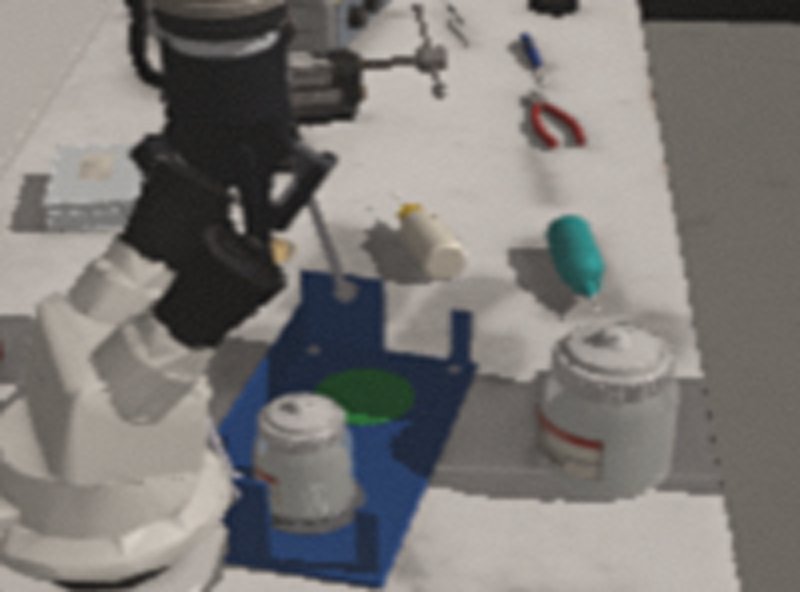

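Call:
{"method": "step_arm", "body": {
  "deltas": [
    [0, 0, 0, 0, 0, 0, -1],
    [0, 0, 0, 0, 0, 0, -1],
    [0, 0, 0, 0, 0, 0, -1],
    [0, 0, -0.05, 0, 0, 0, -1],
    [0, 0, -0.08, 0, 0, 0, -1],
    [0, 0, -0.08, 0, 0, 0, -1]
  ]
}}

```text
t: 8.35
tool_pos: [616.1, 20.2, 224.0]
tcp_rot: [[0.193, 0.981, -0.014], [0.981, -0.193, 0.001], [-0.002, -0.014, -1.0]]
contact_force: [0.9, 0.1, 1.2]
gripper_width: 1.0
```

```bash
cat > cyl.py <<'E'
from plan import *
from scipy.optimize import least_squares
def fitb(W,lo=24):
    m=(W[...,2]>lo)&(W[...,2]<50)&(W[...,0]>460)&(W[...,0]<575)&(W[...,1]<-195)&(W[...,1]>-340)
    q=W[m]
    def f(x,q=q):
        b=np.array([np.cos(x[2]),np.sin(x[2])]);n=np.array([-b[1],b[0]])
        d=(q[:,:2]-x[:2])@n; return np.hypot(d,q[:,2]-19-x[3])-19
    # body only: sel by axial
    a0=np.radians(-68);b=np.array([np.cos(a0),np.sin(a0)])
    s=(q[:,:2]-[508,-264])@b; k=abs(s)<30
    r=least_squares(lambda x:np.r_[f(x,q[k]),x[3]*3],[508,-264,a0,0],loss='soft_l1')
    b=np.array([np.cos(r.x[2]),np.sin(r.x[2])]);n=np.array([-b[1],b[0]])
    s=(q[:,:2]-r.x[:2])@b;lat=(q[:,:2]-r.x[:2])@n
    kk=(abs(lat)<12)&(q[:,2]>30)
    print('centre',r.x[:2],'angle',np.degrees(r.x[2]),'dz',r.x[3],'n',k.sum(),'rms',np.sqrt(np.mean(r.fun**2)))
    print('axial range top strip',np.percentile(s[kk],[0,1,2,98,99,100]))
    lo_,foot=0,np.percentile(s[kk],1)
    print('foot at',r.x[:2]+b*foot,'axis',b)
if __name__=='__main__':
    fitb(cloud(bot.calibration('top'),np.load('pics/top0_d.npy')))
    fitb(cloud(bot.calibration('side'),np.load('pics/side0_d.npy')),14)
E
python3 cyl.py; python3 -c "
from plan import *
st()"
```

```text
centre [ 567.041 -401.975] angle -68.24006470747969 dz -0.09168062887809253 n 368 rms 1.6648429251499948
axial range top strip [-188.686 -188.492 -187.82  -107.071  -98.029  -93.914]
foot at [ 497.163 -226.914] axis [ 0.371 -0.929]
centre [ 514.68  -264.505] angle -68.35756740213142 dz 0.8984313931816547 n 115 rms 1.220519414704519
axial range top strip [-45.245 -45.138 -44.352  45.53   50.857  52.882]
foot at [ 498.032 -222.55 ] axis [ 0.369 -0.93 ]
t 8.35 q [ 14.689  24.125 -29.853  93.957  12.586  66.112 -29.382] p [616.101  20.219 224.017] F [0.867 0.114 1.239] w 1.0003080117119594
[[ 0.193  0.981 -0.014]
 [ 0.981 -0.193  0.001]
 [-0.002 -0.014 -1.   ]]
```

```bash
cat > kin.py <<'E'
from plan import *
import itertools
S=[ # q, p, R
([70.468,27.33,1.283,89.118,-0.659,63.558,-4.761],[155.733,-656.807,204.008],None),
([39.296,19.225,-14.899,101.777,6.106,59.622,-22.299],[482.287,-322.986,203.441],[[.7,.714,-.001],[.714,-.7,-.007],[-.006,.004,-1]]),
([14.3,14.525,-32.744,113.934,10.142,53.555,-33.25],[489.998,57.454,176.341],[[.168,.986,.013],[.986,-.168,-.002],[0,.013,-1]]),
([10.514,25.417,-28.054,119.517,18.993,39.012,-41.278],[492.502,45.563,49.765],[[.194,.981,.005],[.981,-.194,-.002],[-.001,.006,-1]]),
([11.23,22.849,-29.028,119.666,17.777,40.275,-40.586],[491.174,46.703,71.295],[[.195,.981,.022],[.981,-.195,-.003],[.001,.023,-1]]),
([9.13,28.536,-26.542,120.191,21.257,35.768,-43.312],[492.212,46.643,18.732],[[.195,.981,-.001],[.981,-.195,.002],[.001,-.001,-1]]),
([12.579,24.107,-29.554,115.266,16.438,44.657,-37.783],[513.776,42.655,85.057],[[.193,.981,-.001],[.981,-.193,.003],[.002,-.001,-1]]),
([13.645,25.928,-29.318,105.781,15.38,52.439,-33.842],[573.173,30.916,124.378],[[.193,.981,-.004],[.981,-.193,.003],[.002,-.004,-1]]),
([13.149,29.876,-28.14,99.408,16.475,54.928,-32.592],[621.251,21.407,123.453],[[.194,.981,-.002],[.981,-.194,.003],[.002,-.002,-1]]),
([14.689,24.125,-29.853,93.957,12.586,66.112,-29.382],[616.101,20.219,224.017],[[.193,.981,-.014],[.981,-.193,.001],[-.002,-.014,-1]]),
]
S=[s for s in S if s[2] is not None]
AX='ZYZYZYZ'
def chain(q,sg,y0):
    R=Ro.from_euler('Z',y0,degrees=True);o=[R]
    for i in range(7): R=R*Ro.from_euler(AX[i],sg[i]*q[i],degrees=True);o.append(R)
    return o
if __name__=='__main__':
    res=[]
    for sg in itertools.product([1,-1],repeat=7):
        if sg[1]<0: continue
        # unknown y0, tool yaw yt: R = Rz(y0) M Rz(yt) ; scan y0
        for y0 in np.arange(-180,180,5):
            Ms=[chain(s[0],sg,y0)[-1] for s in S]
            X=[(M.inv()*Ro.from_matrix(np.array(s[2]))) for M,s in zip(Ms,S)]
            m=Ro.concatenate(X).mean(); e=np.sqrt(np.mean([(m.inv()*x).magnitude()**2 for x in X]))
            res.append((e,sg,y0,m.as_euler('ZYX',degrees=True)))
    res.sort(key=lambda r:r[0])
    for r in res[:8]: print(np.degrees(r[0]),r[1:])
E
python3 kin.py
```

```text
0.02343967646915762 ((-1, 1, -1, 1, -1, 1, -1), np.int64(0), array([90.008, -0.003,  0.004]))
0.05159405445684104 ((-1, 1, -1, 1, -1, 1, -1), np.int64(5), array([95.007, -0.016,  0.002]))
0.060755690483108374 ((-1, 1, -1, 1, -1, 1, -1), np.int64(-5), array([85.008,  0.01 ,  0.004]))
0.1000637936669207 ((-1, 1, -1, 1, -1, 1, -1), np.int64(10), array([100.007,  -0.028,   0.   ]))
0.10983417076204181 ((-1, 1, -1, 1, -1, 1, -1), np.int64(-10), array([80.008,  0.022,  0.003]))
0.15015302693177904 ((-1, 1, -1, 1, -1, 1, -1), np.int64(15), array([105.007,  -0.041,  -0.003]))
0.16000807098566222 ((-1, 1, -1, 1, -1, 1, -1), np.int64(-15), array([75.008,  0.035,  0.001]))
0.20041477297392488 ((-1, 1, -1, 1, -1, 1, -1), np.int64(20), array([110.007,  -0.053,  -0.008]))
```

```bash
cat >> kin.py <<'E'
    sg=(-1,1,-1,1,-1,1,-1)
    for terms in ([(0,2),(3,2),(5,2),(7,2)],[(0,2),(3,2),(3,0),(5,2),(5,0),(7,2)],[(0,2),(2,0),(3,2),(3,0),(5,2),(5,0),(6,0),(7,2)],[(0,2),(3,2),(3,0),(5,2),(5,0),(6,0),(7,2)],[(0,2),(3,2),(3,1),(5,2),(5,1),(6,1),(7,2)]):
        A=[];b=[]
        for q,p,R in S:
            c=chain(q,sg,0); 
            A.append(np.stack([c[i].as_matrix()[:,k] for i,k in terms],1));b.append(p)
        A=np.vstack(A);b=np.hstack(b);x,_,rk_,sv=np.linalg.lstsq(A,b,rcond=None);print(terms,x,rk_,'rms',np.sqrt(np.mean((A@x-b)**2)),sv[-1])
E
python3 kin.py|tail -5
```

```text
[(0, 2), (3, 2), (5, 2), (7, 2)] [401.636 724.208 368.23  707.619] 4 rms 16.967096633469367 0.02204201740922146
[(0, 2), (3, 2), (3, 0), (5, 2), (5, 0), (7, 2)] [1644.323  784.892 -103.775  513.787   62.497 1902.79 ] 6 rms 10.10017528949706 0.019415158344884543
[(0, 2), (2, 0), (3, 2), (3, 0), (5, 2), (5, 0), (6, 0), (7, 2)] [ 677.131  107.771  575.2   -126.083  482.615   11.484   -2.331  767.091] 8 rms 5.8988385562642796 0.015590565818353894
[(0, 2), (3, 2), (3, 0), (5, 2), (5, 0), (6, 0), (7, 2)] [1522.598  772.145  -68.629  513.469   54.629   33.121 1762.969] 7 rms 9.966327873095622 0.017867762502820458
[(0, 2), (3, 2), (3, 1), (5, 2), (5, 1), (6, 1), (7, 2)] [203.061 528.211 -68.2   463.77    3.567   3.567 256.612] 6 rms 1.686798110480098 2.945258095451827e-16
```

```bash
cat >> kin.py <<'E'
    print('--')
    for terms in ([(0,2),(3,2),(3,1),(5,2),(7,2),(3,0)],[(0,2),(3,2),(3,1),(5,2),(7,2),(5,0)],[(0,2),(3,2),(3,1),(5,2),(7,2),(3,0),(5,0)],[(0,2),(3,2),(3,1),(5,2),(7,2),(6,0)],[(0,2),(2,1),(3,2),(3,1),(5,2),(5,1),(7,2)],[(0,2),(2,1),(3,2),(3,1),(5,2),(5,1),(7,2),(3,0),(5,0)],[(0,2),(2,1),(3,2),(3,1),(5,2),(5,1),(7,2),(3,0),(5,0),(6,0)]):
        A=[];b=[]
        for q,p,R in S:
            c=chain(q,sg,0); 
            A.append(np.stack([c[i].as_matrix()[:,k] for i,k in terms],1));b.append(p)
        A=np.vstack(A);b=np.hstack(b);A2=np.vstack([A,1e-3*np.eye(len(terms))]);x,_,rk_,sv=np.linalg.lstsq(A2,np.r_[b,np.zeros(len(terms))],rcond=None);print(terms,x,'rms',np.sqrt(np.mean((A@x-b)**2)))
E
python3 kin.py|sed -n '/--/,$p'
```

```text
--
[(0, 2), (3, 2), (3, 1), (5, 2), (7, 2), (3, 0)] [285.784 540.535 -59.02  473.582 351.156 -14.357] rms 1.4481746677748644
[(0, 2), (3, 2), (3, 1), (5, 2), (7, 2), (5, 0)] [208.36  525.99  -61.346 465.658 257.776   2.918] rms 1.6930303353739273
[(0, 2), (3, 2), (3, 1), (5, 2), (7, 2), (3, 0), (5, 0)] [309.825 542.87  -58.374 474.356 374.997 -14.235   2.546] rms 1.4313343824145228
[(0, 2), (3, 2), (3, 1), (5, 2), (7, 2), (6, 0)] [232.94  532.847 -59.59  470.312 288.148   8.094] rms 1.5804622610105048
[(0, 2), (2, 1), (3, 2), (3, 1), (5, 2), (5, 1), (7, 2)] [286.118 -30.473 541.693 -31.388 472.541  -0.4   353.252] rms 0.006236303578632797
[(0, 2), (2, 1), (3, 2), (3, 1), (5, 2), (5, 1), (7, 2), (3, 0), (5, 0)] [285.725 -30.496 541.666 -31.431 472.504  -0.343 352.866   0.036  -0.04 ] rms 0.007089217646104971
[(0, 2), (2, 1), (3, 2), (3, 1), (5, 2), (5, 1), (7, 2), (3, 0), (5, 0), (6, 0)] [285.653 -30.5   541.65  -31.396 472.514  -0.374 352.767   0.067  -0.037
   0.033] rms 0.007288929495917988
```

```bash
cat > ik.py <<'E'
from plan import *
from scipy.optimize import least_squares
SG=np.array([-1,1,-1,1,-1,1,-1])
LO=np.array([-169.35,-19.33,-80.79,13.8,-78.32,9.67,-169.56]);HI=np.array([169.35,120.38,83.38,139.57,258.32,109.79,169.56])
def fk(q,full=False):
    c=[Ro.identity()];
    for i in range(7): c.append(c[-1]*Ro.from_euler('ZYZYZYZ'[i],SG[i]*q[i],degrees=True))
    p0=np.array([0,0,286.1]);sh=p0+c[2].apply([0,-30.5,0])
    el=sh+c[3].apply([0,-31.4,541.7]);wr=el+c[5].apply([0,-.4,472.5]);p=wr+c[7].apply([0,0,353.2])
    R=(c[7]*Ro.from_euler('Z',90,degrees=True)).as_matrix()
    return (p,R,sh,el,wr) if full else (p,R)
def ik(p,R,q0,tries=1,margin=4,rng=np.random.default_rng(0),reg=0.01):
    best=None
    for k in range(tries):
        x0=np.clip(q0 if k==0 else q0+rng.normal(0,40,7),LO+margin+.1,HI-margin-.1)
        def f(q):
            a,B=fk(q);return np.r_[(a-p)/5,Ro.from_matrix(B.T@R).as_rotvec(degrees=True)/1.,reg*(q-q0)]
        r=least_squares(f,x0,bounds=(LO+margin,HI-margin),max_nfev=200)
        a,B=fk(r.x);ep=np.linalg.norm(a-p);er=np.degrees(Ro.from_matrix(B.T@R).magnitude())
        key=(ep>1 or er>.5, (ep+er) if (ep>1 or er>.5) else np.abs(r.x-q0).max())
        if best is None or key<best[0]: best=(key,r.x,ep,er)
    return best
BF=np.array([497.4,-225,19]);BA=np.array([.370,-.929,0])
ZZ=np.array([0,0,1.])
def Rg(th,sy=1):
    th=np.radians(th);z=-np.sin(th)*BA-np.cos(th)*ZZ;y=sy*np.cross(BA,ZZ);return np.stack([np.cross(y,z),y,z],1)
def Rp(th,head,sy=1):
    th=np.radians(th);h=np.radians(head);u=np.array([np.cos(h),np.sin(h),0]);z=-np.sin(th)*ZZ+np.cos(th)*u
    # bottle frame: grasp: (b, -ZZ)->(ZZ,u);  y=b x Z -> ZZ x (-u)= 
    y=sy*np.cross(ZZ,-u);return np.stack([np.cross(y,z),y,z],1)
PAD=np.array([549.5,-35.5,10])
E
cat > scan.py <<'E'
from ik import *
q0=bot.sense()['joints'];G=48;h=62
print(fk(q0)[0]-bot.sense()['tool_pos'])
for th in (20,30,40,45):
    for sy in (1,-1):
        R=Rg(th,sy);b=ik(BF+h*BA+G*R[:,2],R,q0,4);print('grasp',th,sy,b[2:],b[1].round())
    for hd in range(-120,121,30):
        for sy in (1,-1):
            R=Rp(th,hd,sy);b=ik(PAD+[0,0,h]+G*R[:,2],R,q0,4)
            if b[2]<20: print('  place',th,hd,sy,np.round(b[2:],1),b[1].round())
E
time python3 scan.py
```

```text
[-0.022 -0.054  0.056]
grasp 20 1 (np.float64(0.01474896327498466), np.float64(0.009992583730452823)) [  24.   44.    7.   98.  -21.   56. -114.]
grasp 20 -1 (np.float64(0.01966343432892712), np.float64(0.010401476631730291)) [ 55.  50. -39.  95.  18.  58.  34.]
  place 20 -120 1 [0.1 0. ] [-10.  60. -19.  87.  45. 106. 102.]
  place 20 -120 -1 [0. 0.] [-19.  58.  -4.  88.  38.  99. -72.]
  place 20 -90 1 [0. 0.] [-12.  55. -25. 105.  66.  98. 102.]
  place 20 -90 -1 [0. 0.] [-23.  53. -10. 106.  59.  88. -75.]
  place 20 -60 1 [0.1 0. ] [ -87.   96.   72.  128.  -52.   18. -148.]
  place 20 -60 -1 [0. 0.] [-18.  50. -21. 124.  88.  86. -83.]
  place 20 -30 -1 [18.8  3.6] [ 12.  61. -48. 136. 126. 106. -68.]
  place 20 30 1 [0.2 0. ] [  85.   91.  -77.  135.  158.   23. -153.]
  place 20 30 -1 [0. 0.] [ 85.  91. -77. 135. 158.  23.  26.]
  place 20 60 1 [0. 0.] [ 81.  82. -73. 118.   8.  23.   2.]
  place 20 60 -1 [2.9 1.1] [ 83.  87. -77. 118.  25.  24. 166.]
  place 20 90 1 [0. 0.] [ 65.  73. -60.  99.  -9.  59.  25.]
  place 20 90 -1 [0. 0.] [  34.   54.  -13.  101.  -52.   75. -1
[... 3191 characters left out ...]
63. -64.]
  place 45 -30 1 [0.9 0.2] [ 25.  42. -54. 136. 112.  66. 127.]
  place 45 -30 -1 [0.4 0.1] [ 27.  44. -57. 136. 113.  68. -52.]
  place 45 0 -1 [16.2  3.1] [ 57.  59. -77. 136. 125.  55.  -9.]
  place 45 30 -1 [0.1 0. ] [ 70.  59. -73. 133. 124.  22.  27.]
  place 45 60 1 [0. 0.] [ 67.  54. -62. 120.   5.  20. -12.]
  place 45 60 -1 [0. 0.] [  30.   36.  -13.  122.  -72.   39. -125.]
  place 45 90 1 [0. 0.] [ 57.  56. -56. 105.  -1.  48.  14.]
  place 45 90 -1 [0. 0.] [  23.   41.   -6.  107.  -46.   58. -127.]
  place 45 120 1 [0. 0.] [ 45.  58. -50.  92.   4.  71.  30.]
  place 45 120 -1 [0. 0.] [  17.   47.   -5.   94.  -29.   75. -120.]
real	1m4.161s
user	1m3.631s
sys	0m0.350s
```

```bash
python3 - <<'E'
from ik import *
W=cloud(bot.calibration('top'),np.load('pics/top0_d.npy'))
g=BF+70*BA;n=np.array([.929,.37,0])
q=(W-g);a=q@BA;l=q@n;z=W[...,2]
for a0 in range(-100,400,25):
    print(a0,[int(np.nanmax(np.r_[z[(abs(a-a0-12.5)<12.5)&(abs(l-l0)<12.5)],-9])) for l0 in range(-150,151,25)])
q0=bot.sense()['joints'];G=48;h=70
for th in (30,40,45):
    R=Rg(th,1)
    for dz in(0,150):
        b=ik(BF+h*BA+G*R[:,2]+[0,0,dz],R,q0,4);print('grasp',th,dz,b[2:],b[1].round(),fk(b[1],True)[3:])
    for hd in (-90,-68,-60):
        R=Rp(th,hd,1)
        for qs in (b[1],):
            c=ik(PAD+[0,0,h+5]+G*R[:,2],R,qs,12);print('  place',th,hd,np.round(c[2:],1),c[1].round(),fk(c[1],True)[3:])
E
```

```text
-100 [5, 39, 42, 25, 3, 7, 4, 4, 5, 4, 4, 4, 5]
-75 [6, 41, 42, 4, 4, 36, 42, 33, 4, 3, 4, 4, 6]
-50 [4, 37, 39, 5, 3, 792, 793, 33, 5, 4, 4, 37, 36]
-25 [7, 6, 4, 7, 4, 34, 794, 796, 798, 6, 7, 37, 36]
0 [4, 6, 5, 6, 5, 36, 38, 33, 800, 800, 5, 34, 34]
25 [6, 5, 6, 8, 4, 6, 32, 6, 8, 3, 5, 8, 5]
50 [7, 6, 5, 7, 4, 5, 592, 7, 5, 6, 4, 6, 5]
75 [6, 6, 6, 5, 4, 6, 651, 5, 3, 6, 4, 3, 7]
100 [5, 4, 3, 5, 5, 3, 3, 4, 6, 6, 5, 6, 5]
125 [5, 6, 8, 6, 5, 5, 6, 6, 6, 4, 4, 6, 6]
150 [4, 6, 5, 5, 5, 4, 6, 5, 6, 5, 5, 4, 277]
175 [4, 4, 66, 65, 4, 5, 6, 4, 23, 115, 115, 115, 279]
200 [5, 5, 92, 93, 5, 96, 96, 71, 94, 115, 115, 117, 279]
225 [3, 4, 99, 97, 91, 97, 99, 90, 99, 117, 116, 277, 281]
250 [5, 6, 114, 4, 6, 93, 93, 70, 98, 116, 116, 281, 279]
275 [5, 5, 126, 4, 8, 4, 45, -9, 70, 113, 273, 279, 279]
300 [5, 5, 5, 3, 6, 5, 5, 4, 17, 0, 279, 278, 281]
325 [6, 5, 4, 6, 5, 5, 4, 5, 4, 7, 280, 280, 280]
350 [6, 5, 6, 6, 5, 6, 4, 28, 30, 278, 280, 281, 279]
375 [5, 5, 5, 7, 5, 4, 5, 44, 37, 278, 279, 280, 279]
grasp 30 0 (np.float64(0.01647563220616214), np.float64(0.009204534865840724)) [  
[... 1701 characters left out ...]
y([ 341.045, -305.729,  581.884]), array([ 603.101, -490.498,  234.834]))
grasp 45 150 (np.float64(0.028515105411383603), np.float64(0.010532293195705419)) [  34.   46.    1.   80.  -24.   94. -116.] (array([ 290.746, -268.421,  661.182]), array([ 603.101, -490.498,  384.825]))
  place 45 -90 [0. 0.] [ -70.   74.   74.  114.  -34.   47. -166.] (array([212.44 , 467.675, 465.034]), array([549.608, 180.242, 300.849]))
  place 45 -68 [0. 0.] [ -73.   64.   68.  125.  -32.   23. -152.] (array([177.077, 444.159, 545.763]), array([468.79 , 164.552, 300.855]))
  place 45 -60 [0.1 0. ] [ -73.   61.   66.  129.  -35.   14. -143.] (array([173.345, 427.693, 574.471]), array([441.729, 151.355, 300.859]))
```

```bash
cat > sim.py <<'E'
from ik import *
def stepik(q,p,R,w=1e-3):
    for it in range(4):
        a,B=fk(q);e=np.r_[p-a,100*Ro.from_matrix(R@B.T).as_rotvec()]
        J=np.zeros((6,7))
        for i in range(7):
            d=np.zeros(7);d[i]=.05;a2,B2=fk(q+d);J[:,i]=np.r_[(a2-a),100*Ro.from_matrix(B2@B.T).as_rotvec()]/.05
        dq=np.linalg.solve(J.T@J+w*np.eye(7),J.T@e);q=np.clip(q+dq,LO+.5,HI-.5)
    return q
def run(q,wps,ms=45,ma=4.9,verbose=True):
    p,R=fk(q)
    for t,Rt in wps:
        rv=Ro.from_matrix(R.T@Rt).as_rotvec(degrees=True);n=max(1,int(np.ceil(max(np.linalg.norm(t-p)/ms,np.abs(rv).max()/ma))))
        p0,R0=p,R;mx=0
        for i in range(1,n+1):
            p=p0+(t-p0)*i/n;R=R0@Ro.from_rotvec(rv*i/n,degrees=True).as_matrix()
            qn=stepik(q,p,R);mx=max(mx,np.abs(qn-q).max());q=qn
        a,B=fk(q);e=np.linalg.norm(a-p);er=np.degrees(Ro.from_matrix(B.T@R).magnitude())
        if verbose: print('   n',n,'err',round(e,1),round(er,1),'q',q.round(),'maxdq',mx.round(1),'marg',np.minimum(q-LO,HI-q).min().round())
        p,R=fk(q)
    return q
if __name__=='__main__':
    q0=bot.sense()['joints'];G=48;h=70
    for th in(30,40,45):
      for sy in(1,-1):
        for hd in (50,60,75,-68,-85):
          print(th,sy,hd)
          R=Rg(th,sy);gp=BF+h*BA+G*R[:,2];P=Rp(th,hd,sy);pp=PAD+[0,0,h]+G*P[:,2]
          mid=np.array([500,-250,0.])+[0,0,250]
          # pure tilt R first
          run(q0,[(np.array([560,-150,260]),down(60 if sy>0 else 60)),(gp+[0,0,150],R),(gp,R),(gp+[0,0,150],R),(pp+[-20,-60,130],P),(pp+[0,0,100],P),(pp,P)])
E
python3 sim.py
```

```text
30 1 50
   n 5 err 0.0 0.0 q [ 28.  17. -24.  97.   8.  67. -28.] maxdq 2.8 marg 37.0
   n 26 err 0.0 0.0 q [  30.   39.    3.   88.  -19.   80. -118.] maxdq 4.3 marg 30.0
   n 4 err 0.0 0.0 q [  31.   49.    2.   90.  -20.   67. -114.] maxdq 3.3 marg 42.0
   n 4 err 0.0 0.0 q [  30.   39.    3.   88.  -19.   80. -118.] maxdq 3.3 marg 30.0
   n 25 err 0.0 0.0 q [ 75.  36. -53. 123. -59.  37.  40.] maxdq 8.3 marg 17.0
   n 2 err 0.0 0.0 q [ 71.  42. -58. 125. -66.  26.  46.] maxdq 5.9 marg 12.0
   n 3 err 0.0 0.0 q [ 71.  58. -58. 125. -67.  15.  60.] maxdq 5.5 marg 5.0
30 1 60
   n 5 err 0.0 0.0 q [ 28.  17. -24.  97.   8.  67. -28.] maxdq 2.8 marg 37.0
   n 26 err 0.0 0.0 q [  30.   39.    3.   88.  -19.   80. -118.] maxdq 4.3 marg 30.0
   n 4 err 0.0 0.0 q [  31.   49.    2.   90.  -20.   67. -114.] maxdq 3.3 marg 42.0
   n 4 err 0.0 0.0 q [  30.   39.    3.   88.  -19.   80. -118.] maxdq 3.3 marg 30.0
   n 27 err 0.0 0.0 q [ 71.  38. -50. 117. -48.  46.  36.] maxdq 7.0 marg 23.0
   n 2 err 0.0 0.0 q [ 66.  42. -52. 120. -52.  36.  39.] maxdq 4.9 marg 20.0
   n 3 err 0.0 0.0 q [ 65
[... 15323 characters left out ...]
 0.0 q [ -5.  26. -26. 119.  64.  67. -51.] maxdq 3.1 marg 20.0
   n 3 err 0.0 0.0 q [ -8.  37. -23. 121.  72.  63. -64.] maxdq 4.3 marg 18.0
45 -1 -85
   n 5 err 0.0 0.0 q [ 28.  17. -24.  97.   8.  67. -28.] maxdq 2.8 marg 37.0
   n 10 err 0.0 0.0 q [ 54.  50. -33.  78.  -5.  91.  46.] maxdq 10.2 marg 18.0
   n 4 err 0.0 0.0 q [ 52.  61. -31.  79.  -1.  81.  50.] maxdq 2.8 marg 28.0
   n 4 err 0.0 0.0 q [ 54.  50. -33.  78.  -5.  91.  46.] maxdq 2.8 marg 18.0
   n 19 err 0.0 0.0 q [ -3.  25. -21. 115.  54.  72. -51.] maxdq 7.6 marg 25.0
   n 2 err 0.0 0.0 q [ -8.  30. -22. 111.  54.  75. -55.] maxdq 2.8 marg 28.0
   n 3 err 0.0 0.0 q [-10.  40. -20. 113.  59.  69. -65.] maxdq 3.2 marg 27.0
```

```bash
cat > go1.py <<'E'
from sim import *
th,sy,hd,G,h=42,1,62,41,70
q0=bot.sense()['joints'];R=Rg(th,sy);gp=BF+h*BA+G*R[:,2];P=Rp(th,hd,sy);pp=PAD+[0,0,h]+G*P[:,2]
pre=gp-130*R[:,2]
if __name__=='__main__':
    print('gp',gp,'pre',pre,'pp',pp)
    w=[(np.array([560,-130,270]),down(40)),(pre+[0,0,60],R)]
    run(q0,w+[(pre,R),(gp,R),(gp+[0,0,150],R),(pp+[-30,-60,130],P),(pp+[0,0,80],P),(pp,P)])
    p,Rc=cur();plan(p,Rc,[(a,b,-1) for a,b in w])
E
python3 go1.py
```

```text
gp [ 513.149 -264.543  -11.469] pre [ 545.334 -345.354   85.14 ] pp [563.804  -8.598  52.566]
   n 8 err 0.0 0.0 q [ 24.  16. -21.  97.   6.  68. -49.] maxdq 2.5 marg 35.0
   n 21 err 0.0 0.0 q [  36.   52.    4.   66.  -23.  101. -116.] maxdq 3.6 marg 9.0
   n 2 err 0.0 0.0 q [  36.   55.    4.   67.  -22.   96. -114.] maxdq 2.3 marg 14.0
   n 3 err 0.0 0.0 q [  33.   55.    2.   82.  -24.   81. -112.] maxdq 5.5 marg 29.0
   n 4 err 0.0 0.0 q [  33.   45.    2.   80.  -23.   92. -116.] maxdq 3.0 marg 18.0
   n 29 err 0.0 0.0 q [ 65.  29. -45. 116. -40.  47.  26.] maxdq 5.8 marg 23.0
   n 2 err 0.0 0.0 q [ 58.  35. -47. 118. -42.  35.  26.] maxdq 5.7 marg 21.0
   n 2 err 0.0 0.0 q [ 57.  45. -46. 119. -41.  27.  32.] maxdq 4.9 marg 17.0
12 [[-0.04, -0.007, -0.011, -0.018, 0.009, 0.972, -1], [-0.04, -0.003, -0.011, -0.018, 0.009, 0.972, -1], [-0.04, 0.0, -0.011, -0.018, 0.009, 0.972, -1], [-0.04, 0.004, -0.011, -0.018, 0.009, 0.972, -1], [-0.039, 0.007, -0.011, -0.018, 0.009, 0.972, -1], [-0.039, 0.01, -0.011, -0.018, 0.009, 0.972, -1], [-0.038, 0.014, -0.011, -0.018, 0.009, 0.972, -1
[... 394 characters left out ...]
0.979, -1], [-0.001, 0.022, 0.009, 0.376, -0.271, 0.979, -1], [0.001, 0.022, 0.008, 0.376, -0.271, 0.979, -1], [0.003, 0.022, 0.007, 0.376, -0.271, 0.979, -1], [0.005, 0.022, 0.006, 0.376, -0.271, 0.979, -1], [0.007, 0.022, 0.006, 0.376, -0.271, 0.979, -1], [0.009, 0.021, 0.005, 0.376, -0.271, 0.979, -1], [0.011, 0.021, 0.004, 0.376, -0.271, 0.979, -1], [0.013, 0.02, 0.003, 0.376, -0.271, 0.979, -1], [0.015, 0.019, 0.002, 0.376, -0.271, 0.979, -1]]
5 [[0.016, 0.017, 0.001, 0.376, -0.271, 0.979, -1], [0.018, 0.016, 0.0, 0.376, -0.271, 0.979, -1], [0.019, 0.014, -0.001, 0.376, -0.271, 0.979, -1], [0.02, 0.013, -0.002, 0.376, -0.271, 0.979, -1], [0.021, 0.011, -0.003, 0.376, -0.271, 0.979, -1]]
```

Call:
{"method": "step_arm", "body": {
  "deltas": [
    [-0.04, -0.007, -0.011, -0.02, 0.01, 0.97, -1],
    [-0.04, -0.003, -0.011, -0.02, 0.01, 0.97, -1],
    [-0.04, 0, -0.011, -0.02, 0.01, 0.97, -1],
    [-0.04, 0.004, -0.011, -0.02, 0.01, 0.97, -1],
    [-0.039, 0.007, -0.011, -0.02, 0.01, 0.97, -1],
    [-0.039, 0.01, -0.011, -0.02, 0.01, 0.97, -1],
    [-0.038, 0.014, -0.011, -0.02, 0.01, 0.97, -1],
    [-0.036, 0.017, -0.011, -0.02, 0.01, 0.97, -1]
  ]
}}

```text
t: 9.15
tool_pos: [559.7, -129.9, 276.5]
tcp_rot: [[0.776, 0.63, 0.016], [0.63, -0.776, 0.001], [0.013, 0.009, -1.0]]
contact_force: [0.3, -1.5, 0.8]
gripper_width: 0.994
```

Call:
{"method": "step_arm", "body": {
  "deltas": [
    [-0.014, 0.015, 0.012, 0.376, -0.271, 0.979, -1],
    [-0.013, 0.016, 0.012, 0.376, -0.271, 0.979, -1],
    [-0.011, 0.018, 0.011, 0.376, -0.271, 0.979, -1],
    [-0.009, 0.019, 0.011, 0.376, -0.271, 0.979, -1],
    [-0.007, 0.02, 0.011, 0.376, -0.271, 0.979, -1],
    [-0.005, 0.021, 0.01, 0.376, -0.271, 0.979, -1],
    [-0.003, 0.022, 0.009, 0.376, -0.271, 0.979, -1],
    [-0.001, 0.022, 0.009, 0.376, -0.271, 0.979, -1],
    [0.001, 0.022, 0.008, 0.376, -0.271, 0.979, -1],
    [0.003, 0.022, 0.007, 0.376, -0.271, 0.979, -1]
  ]
}}

```text
t: 10.15
tool_pos: [548.5, -236.2, 218.8]
tcp_rot: [[0.93, -0.243, -0.277], [-0.172, -0.951, 0.256], [-0.325, -0.19, -0.926]]
contact_force: [0.2, 0.6, 0.1]
gripper_width: 0.999
```

```bash
cat > go2.py <<'E'
from go1 import *
p,Rc=cur();st();w=[(pre+[0,0,60],R)]
run(bot.sense()['joints'],w)
plan(p,Rc,[(a,b,-1) for a,b in w])
E
python3 go2.py
```

```text
t 10.15 q [ 27.004  32.887  -7.916  81.502  -4.241  86.32  -81.837] p [ 548.494 -236.205  218.755] F [0.212 0.618 0.132] w 0.9993998657957505
[[ 0.93  -0.243 -0.277]
 [-0.172 -0.951  0.256]
 [-0.325 -0.19  -0.926]]
   n 11 err 0.0 0.0 q [  36.   52.    4.   66.  -22.  101. -116.] maxdq 3.4 marg 9.0
11 [[0.007, 0.022, 0.007, 0.342, -0.286, 0.938, -1], [0.009, 0.021, 0.007, 0.342, -0.286, 0.938, -1], [0.011, 0.02, 0.006, 0.342, -0.286, 0.938, -1], [0.013, 0.02, 0.005, 0.342, -0.286, 0.938, -1], [0.014, 0.019, 0.004, 0.342, -0.286, 0.938, -1], [0.016, 0.018, 0.003, 0.342, -0.286, 0.938, -1], [0.017, 0.016, 0.002, 0.342, -0.286, 0.938, -1], [0.019, 0.015, 0.001, 0.342, -0.286, 0.938, -1], [0.02, 0.013, 0.0, 0.342, -0.286, 0.938, -1], [0.021, 0.012, -0.001, 0.342, -0.286, 0.938, -1], [0.022, 0.01, -0.001, 0.342, -0.286, 0.938, -1]]
```

Call:
{"method": "step_arm", "body": {
  "deltas": [
    [0.007, 0.022, 0.007, 0.34, -0.29, 0.94, -1],
    [0.009, 0.021, 0.007, 0.34, -0.29, 0.94, -1],
    [0.011, 0.02, 0.006, 0.34, -0.29, 0.94, -1],
    [0.013, 0.02, 0.005, 0.34, -0.29, 0.94, -1],
    [0.014, 0.019, 0.004, 0.34, -0.29, 0.94, -1],
    [0.016, 0.018, 0.003, 0.34, -0.29, 0.94, -1],
    [0.017, 0.016, 0.002, 0.34, -0.29, 0.94, -1],
    [0.019, 0.015, 0.001, 0.34, -0.29, 0.94, -1],
    [0.02, 0.013, 0, 0.34, -0.29, 0.94, -1],
    [0.021, 0.012, 0, 0.34, -0.29, 0.94, -1],
    [0.022, 0.01, 0, 0.34, -0.29, 0.94, -1]
  ]
}}

```text
t: 11.25
tool_pos: [542.2, -347.5, 139.6]
tcp_rot: [[0.237, -0.941, -0.242], [-0.696, -0.338, 0.634], [-0.678, 0.018, -0.735]]
contact_force: [-0.1, -1.3, 0.8]
gripper_width: 0.996
```

```bash
cat > go3.py <<'E'
from go1 import *
p,Rc=cur();st();w=[(pre,R)]
plan(p,Rc,[(a,b,-1) for a,b in w])
c=bot.calibration('wrist')
pc,d,_=snap('wrist','w5')
W=wcloud(c,d)
from cyl import fitb
fitb(W)
p,d,c=snap('side','side7');cv2.imwrite('pics/side7c.png',cv2.resize(p[60:260,200:420,::-1],None,fx=3,fy=3,interpolation=cv2.INTER_CUBIC))
E
python3 go3.py
```

```text
t 11.25 q [  36.072   52.327    4.061   65.538  -23.073  100.599 -117.284] p [ 542.207 -347.548  139.562] F [-0.095 -1.289  0.761] w 0.996420260609719
[[ 0.237 -0.941 -0.242]
 [-0.696 -0.338  0.634]
 [-0.678  0.018 -0.735]]
2 [[0.036, -0.005, 0.041, -0.053, 0.073, -0.214, -1], [0.036, -0.004, 0.041, -0.053, 0.073, -0.214, -1]]
centre [ 519.616 -279.868] angle -68.30263795867072 dz -1.0437043243747752 n 1108 rms 0.5207705045252216
axial range top strip [-55.681 -53.876 -52.13   21.727  23.149  34.722]
foot at [ 499.698 -229.809] axis [ 0.37  -0.929]
```

View pics/w5.png

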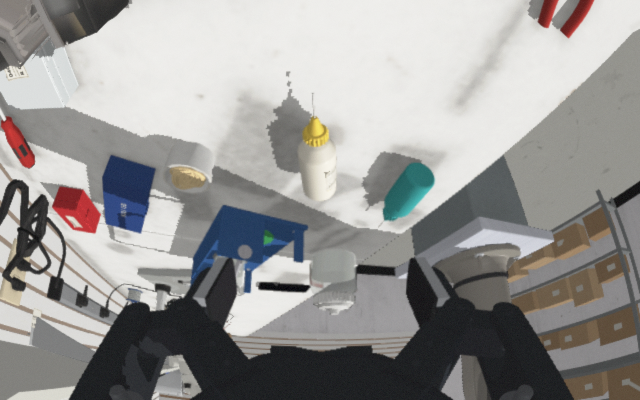

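View pics/side7c.png

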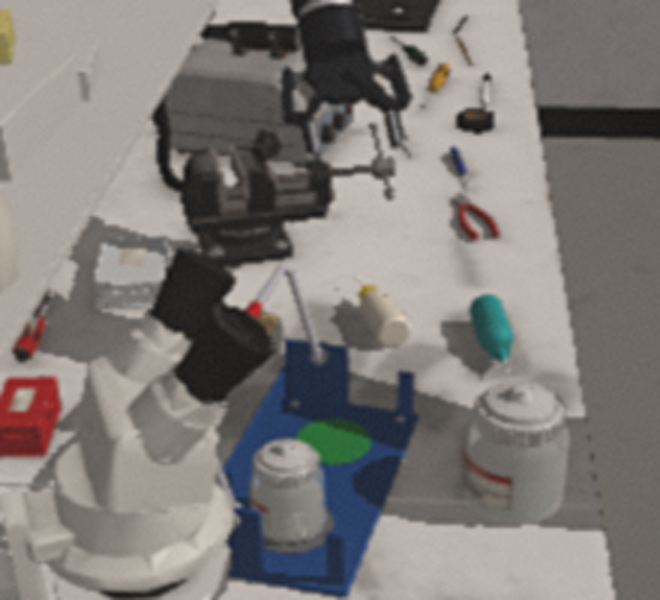

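```bash
sed -i 's/BF=np.array(\[497.4,-225,19\])/BF=np.array([498.2,-226.8,19])/' ik.py; cat > go4.py <<'E'
from go1 import *
p,Rc=cur();st();w=[(pre,R),(gp-40*R[:,2],R)]
plan(p,Rc,[(a,b,-1) for a,b in w])
E
python3 go4.py
```

```text
t 11.35 q [  36.197   52.437    4.2     65.641  -22.966  100.562 -117.174] p [ 539.563 -349.621  137.493] F [-0.725  0.429 -0.082] w 1.006775072533084
[[ 0.233 -0.941 -0.244]
 [-0.696 -0.337  0.634]
 [-0.679  0.022 -0.734]]
4 [[0.035, -0.008, 0.038, -0.044, 0.077, -0.234, -1], [0.035, -0.008, 0.039, -0.044, 0.077, -0.234, -1], [0.0, 0.0, 0.09, 0.0, 0.0, 0.0, -1], [0.0, 0.0, 0.09, 0.0, 0.0, 0.0, -1]]
```

Call:
{"method": "step_arm", "body": {
  "deltas": [
    [0.035, -0.008, 0.038, -0.04, 0.08, -0.23, -1],
    [0.035, -0.008, 0.039, -0.04, 0.08, -0.23, -1],
    [0, 0, 0.08, 0, 0, 0, -1],
    [0, 0, 0.06, 0, 0, 0, -1],
    [0, 0, 0, 0, 0, 0, -1]
  ]
}}

```text
t: 11.85
tool_pos: [531.9, -300.2, 32.9]
tcp_rot: [[0.295, -0.923, -0.246], [-0.688, -0.384, 0.616], [-0.663, -0.013, -0.749]]
contact_force: [0.3, 0.9, 0.4]
gripper_width: 0.997
```

```bash
cat > go5.py <<'E'
from go1 import *
p,Rc=cur();st();w=[(gp,R,-1,18)]
plan(p,Rc,w)
c=bot.calibration('wrist')
snap('wrist','w6')
E
python3 go5.py
```

```text
t 11.85 q [  34.272   54.68     2.204   75.256  -22.443   87.414 -112.353] p [ 531.899 -300.198   32.871] F [0.263 0.924 0.418] w 0.9965390754148545
[[ 0.295 -0.923 -0.246]
 [-0.688 -0.384  0.616]
 [-0.663 -0.013 -0.749]]
4 [[0.0, 0.002, 0.029, 0.002, -0.024, 0.056, -1], [0.0, 0.002, 0.029, 0.002, -0.024, 0.056, -1], [0.001, 0.002, 0.029, 0.002, -0.024, 0.056, -1], [0.001, 0.002, 0.029, 0.002, -0.024, 0.056, -1]]
```

View pics/w6.png

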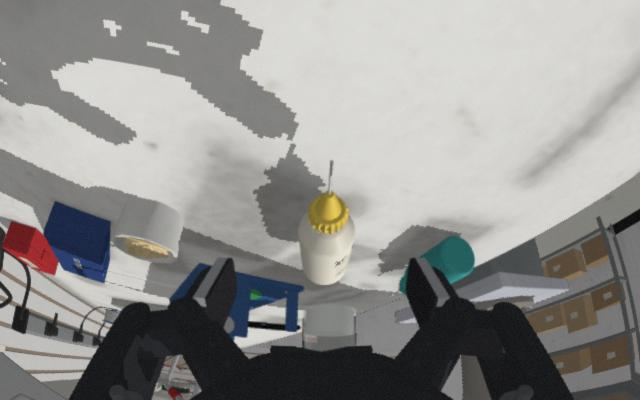

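Call:
{"method": "step_arm", "body": {
  "deltas": [
    [0, 0.002, 0.029, 0, -0.02, 0.06, -1],
    [0, 0.002, 0.029, 0, -0.02, 0.06, -1],
    [0.001, 0.002, 0.025, 0, -0.02, 0.06, -1]
  ]
}}

```text
t: 12.2
tool_pos: [523.7, -280.8, 5.5]
tcp_rot: [[0.286, -0.928, -0.238], [-0.697, -0.372, 0.612], [-0.657, -0.009, -0.754]]
contact_force: [-0.3, 0.1, -1.0]
gripper_width: 0.999
```

```bash
python3 go5.py; python3 - <<'E'
from plan import *
p,d,c=snap('side','side8');cv2.imwrite('pics/side8c.png',cv2.resize(p[90:220,260:420,::-1],None,fx=4.5,fy=4.5,interpolation=cv2.INTER_CUBIC))
E
```

```text
t 12.2 q [  33.625   54.79     1.911   79.143  -23.006   82.921 -112.185] p [ 523.729 -280.81     5.531] F [-0.295  0.081 -1.007] w 0.9994713392244174
[[ 0.286 -0.928 -0.238]
 [-0.697 -0.372  0.612]
 [-0.657 -0.009 -0.754]]
2 [[-0.002, 0.004, 0.024, -0.029, -0.092, 0.044, -1], [-0.002, 0.004, 0.024, -0.029, -0.092, 0.044, -1]]
```

View pics/w6.png

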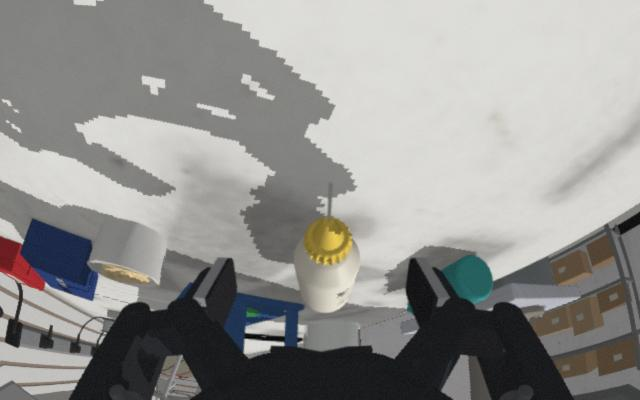

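View pics/side8c.png

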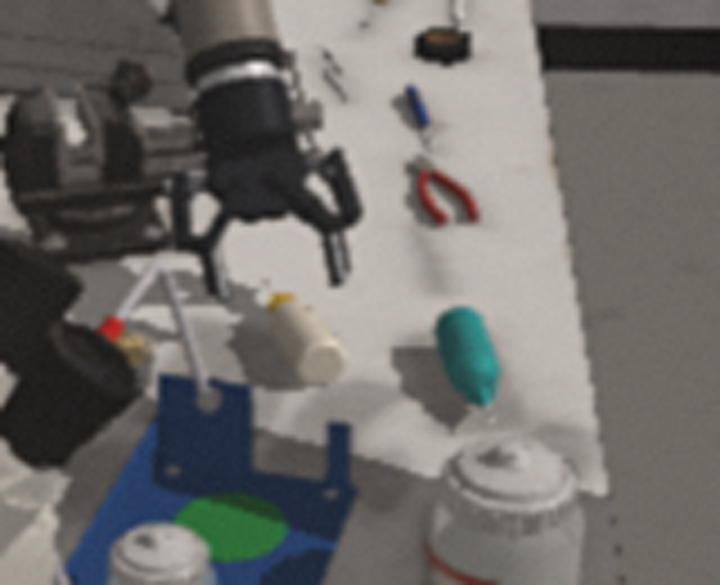

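```bash
python3 - <<'E'
from go1 import *
W=cloud(bot.calibration('side'),np.load('pics/side8_d.npy'))
p,Rc=cur()
for u0,u1 in((304,312),(330,340)):
  for v in range(145,158,2):
    print(v,[np.round((W[v,u]-p)@Rc).tolist() for u in range(u0,u1,2) if W[v,u,2]>12])
a=(BF+70*BA-p)@Rc;print('grasp pt in tool',a)
E
```

```text
145 [[-5.0, -59.0, -83.0], [-15.0, -55.0, -80.0], [-9.0, -47.0, -80.0]]
147 [[2.0, -59.0, -78.0], [-11.0, -55.0, -74.0], [-10.0, -48.0, -73.0]]
149 [[-10.0, -57.0, -67.0], [-8.0, -49.0, -67.0]]
151 [[-7.0, -57.0, -61.0], [-7.0, -50.0, -60.0], [-9.0, -44.0, -59.0]]
153 [[4.0, -56.0, -57.0], [-9.0, -52.0, -53.0], [-15.0, -47.0, -51.0]]
155 [[9.0, -56.0, -51.0], [-1.0, -52.0, -48.0], [-15.0, -48.0, -44.0]]
157 [[5.0, -51.0, -42.0], [5.0, -45.0, -41.0]]
145 [[3.0, 41.0, -71.0], [-9.0, 44.0, -67.0], [-5.0, 53.0, -67.0]]
147 [[6.0, 40.0, -65.0], [-7.0, 43.0, -60.0], [-4.0, 51.0, -60.0]]
149 [[-9.0, 41.0, -53.0], [-10.0, 48.0, -52.0]]
151 [[-5.0, 41.0, -47.0], [-18.0, 44.0, -43.0]]
153 [[3.0, 42.0, -42.0]]
155 []
157 []
grasp pt in tool [ -0.368   3.019 -19.   ]
```

Call:
{"method": "step_arm", "body": {
  "deltas": [
    [-0.001, 0.003, 0.02, -0.03, -0.09, 0.04, -1],
    [-0.001, 0.003, 0.016, -0.03, -0.09, 0.04, -1],
    [0, 0, 0, 0, 0, 0, -1]
  ]
}}

```text
t: 12.6
tool_pos: [514.5, -268.7, -9.1]
tcp_rot: [[0.273, -0.929, -0.251], [-0.688, -0.371, 0.624], [-0.672, 0.002, -0.74]]
contact_force: [-0.3, 0.7, -0.0]
gripper_width: 0.999
```

```bash
python3 go5.py; python3 - <<'E'
from go1 import *
p,Rc=cur()
a=(BF+70*BA-p)@Rc;print('grasp pt in tool',a)
E
```

```text
t 12.6 q [  33.462   55.573    1.668   80.611  -23.234   81.93  -112.115] p [ 514.538 -268.663   -9.094] F [-0.323  0.711 -0.041] w 0.9994692685391888
[[ 0.273 -0.929 -0.251]
 [-0.688 -0.371  0.624]
 [-0.672  0.002 -0.74 ]]
1 [[0.0, -0.001, 0.007, 0.024, 0.046, -0.01, -1]]
grasp pt in tool [ -0.433  -0.089 -37.134]
```

Call:
{"method": "step_arm", "body": {
  "deltas": [
    [0, 0, 0.006, 0, 0, 0, -0.1],
    [0, 0, 0, 0, 0, 0, 0.1],
    [0, 0, 0, 0, 0, 0, 1],
    [0, 0, 0, 0, 0, 0, 1],
    [0, 0, 0, 0, 0, 0, 1]
  ],
  "squeeze": 45
}}

```text
t: 13.15
tool_pos: [514.9, -268.4, -10.6]
tcp_rot: [[0.274, -0.929, -0.248], [-0.69, -0.37, 0.622], [-0.67, 0.001, -0.743]]
contact_force: [0.6, -0.6, -1.1]
gripper_width: 0.439
```

```bash
python3 go5.py; python3 - <<'E'
from plan import *
p,d,c=snap('side','side9');cv2.imwrite('pics/side9c.png',cv2.resize(p[90:220,260:420,::-1],None,fx=4.5,fy=4.5,interpolation=cv2.INTER_CUBIC))
E
```

```text
t 13.15 q [  33.434   55.556    1.658   80.765  -23.267   81.575 -112.061] p [ 514.933 -268.429  -10.577] F [ 0.643 -0.591 -1.098] w 0.438585993975768
[[ 0.274 -0.929 -0.248]
 [-0.69  -0.37   0.622]
 [-0.67   0.001 -0.743]]
1 [[-0.002, 0.0, 0.004, 0.006, 0.006, -0.005, -1]]
```

View pics/side9c.png

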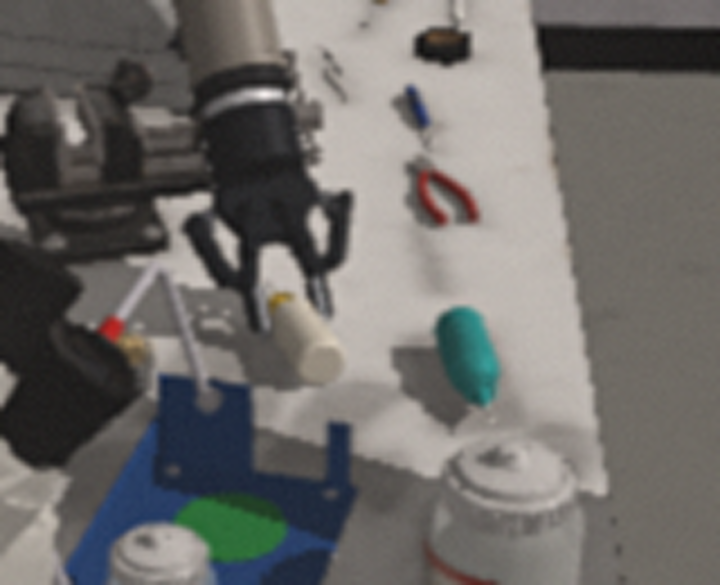

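View pics/w6.png

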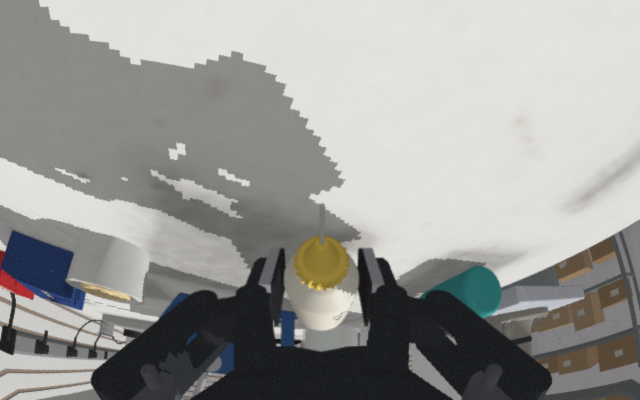

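Call:
{"method": "step_arm", "body": {
  "deltas": [
    [0.013, 0, -0.015, 0, 0, 0, 1],
    [0.026, 0, -0.03, 0, 0, 0, 1],
    [0.05, 0, -0.056, 0, 0, 0, 1],
    [0.05, 0, -0.056, 0, 0, 0, 1]
  ]
}}

```text
t: 13.65
tool_pos: [554.3, -363.5, 1.9]
tcp_rot: [[0.276, -0.927, -0.253], [-0.685, -0.375, 0.625], [-0.674, 0.001, -0.739]]
contact_force: [0.9, -0.1, -1.4]
gripper_width: 0.437
```

```bash
python3 - <<'E'
from plan import *
st()
p,d,c=snap('side','side10');cv2.imwrite('pics/side10c.png',cv2.resize(p[60:220,260:420,::-1],None,fx=3.7,fy=3.7,interpolation=cv2.INTER_CUBIC))
E
```

```text
t 13.65 q [  36.482   62.75     3.423   62.651  -22.033   93.439 -112.439] p [ 554.317 -363.472    1.92 ] F [ 0.88  -0.052 -1.426] w 0.436876117531004
[[ 0.276 -0.927 -0.253]
 [-0.685 -0.375  0.625]
 [-0.674  0.001 -0.739]]
```

View pics/side10c.png

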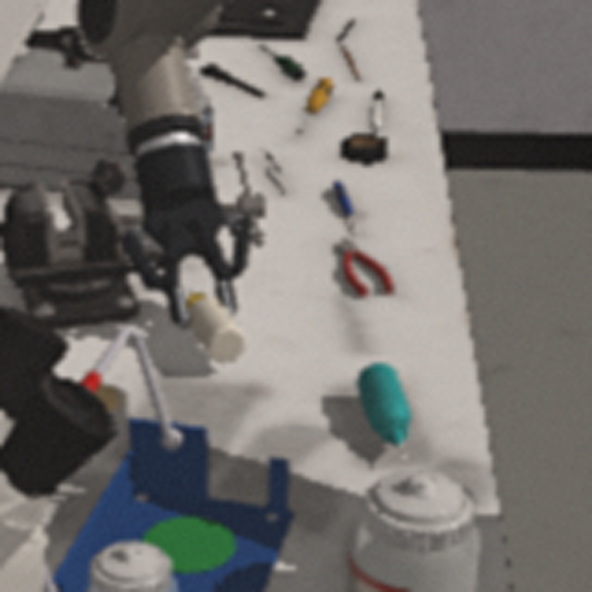

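```bash
cat > go6.py <<'E'
from go1 import *
p,Rc=cur()
plan(p,Rc,[([534,-313,50],Rc,1),([515,-268,150],Rc,1)])
E
python3 go6.py
```

```text
5 [[-0.078, -0.001, 0.005, 0.0, 0.0, 0.0, 1], [-0.078, -0.001, 0.005, 0.0, 0.0, 0.0, 1], [-0.069, 0.001, -0.028, 0.0, 0.0, 0.0, 1], [-0.069, 0.001, -0.028, 0.0, 0.0, 0.0, 1], [-0.069, 0.001, -0.028, 0.0, 0.0, 0.0, 1]]
```

Call:
{"method": "step_arm", "body": {
  "deltas": [
    [-0.078, -0.001, 0.005, 0, 0, 0, 1],
    [-0.078, -0.001, 0.005, 0, 0, 0, 1],
    [-0.069, 0.001, -0.028, 0, 0, 0, 1],
    [-0.069, 0.001, -0.028, 0, 0, 0, 1],
    [-0.069, 0.001, -0.028, 0, 0, 0, 1]
  ]
}}

```text
t: 14.2
tool_pos: [510.3, -270.9, 145.2]
tcp_rot: [[0.263, -0.931, -0.253], [-0.692, -0.365, 0.623], [-0.672, 0.012, -0.741]]
contact_force: [1.0, -0.3, -0.6]
gripper_width: 0.439
```

```bash
cat > go7.py <<'E'
from go1 import *
st();p,Rc=cur();q0=bot.sense()['joints']
w=[(pp+np.array([-30,-60,130]),P),(pp+[0,0,80],P)]
run(q0,w+[(pp,P)]);plan(p,Rc,[(a,b,1) for a,b in w])
E
python3 go7.py;  python3 - <<'E'
from plan import *
p,d,c=snap('side','side11');cv2.imwrite('pics/side11c.png',cv2.resize(p[60:220,260:420,::-1],None,fx=3.7,fy=3.7,interpolation=cv2.INTER_CUBIC))
E
```

```text
t 14.2 q [  33.08    44.775    2.728   79.396  -22.943   93.373 -116.725] p [ 510.311 -270.907  145.241] F [ 1.035 -0.336 -0.568] w 0.43865837658371254
[[ 0.263 -0.931 -0.253]
 [-0.692 -0.365  0.623]
 [-0.672  0.012 -0.741]]
   n 29 err 0.0 0.0 q [ 65.  29. -45. 116. -40.  47.  26.] maxdq 5.9 marg 23.0
   n 2 err 0.0 0.0 q [ 58.  35. -46. 118. -42.  35.  26.] maxdq 5.7 marg 21.0
   n 2 err 0.0 0.0 q [ 57.  45. -46. 119. -42.  27.  32.] maxdq 4.9 marg 18.0
12 [[-0.011, -0.007, 0.006, 0.051, 0.316, -0.956, 1], [-0.011, -0.007, 0.006, 0.051, 0.316, -0.956, 1], [-0.01, -0.008, 0.006, 0.051, 0.316, -0.956, 1], [-0.009, -0.009, 0.006, 0.051, 0.316, -0.956, 1], [-0.009, -0.01, 0.005, 0.051, 0.316, -0.956, 1], [-0.008, -0.01, 0.005, 0.051, 0.316, -0.956, 1], [-0.007, -0.011, 0.005, 0.051, 0.316, -0.956, 1], [-0.007, -0.012, 0.005, 0.051, 0.316, -0.956, 1], [-0.006, -0.012, 0.005, 0.051, 0.316, -0.956, 1], [-0.005, -0.013, 0.005, 0.051, 0.316, -0.956, 1], [-0.004, -0.013, 0.005, 0.051, 0.316, -0.956, 1], [-0.003, -0.013, 0.005, 0.051, 0.316, -0.956, 1]]
12 [[-0.002, -0.013, 0.005, 0.051, 0.31
[... 180 characters left out ...]
05, 0.051, 0.316, -0.956, 1], [0.003, -0.013, 0.005, 0.051, 0.316, -0.956, 1], [0.004, -0.013, 0.005, 0.051, 0.316, -0.956, 1], [0.005, -0.012, 0.005, 0.051, 0.316, -0.956, 1], [0.006, -0.012, 0.005, 0.051, 0.316, -0.956, 1], [0.007, -0.011, 0.006, 0.051, 0.316, -0.956, 1], [0.007, -0.011, 0.006, 0.051, 0.316, -0.956, 1], [0.008, -0.01, 0.006, 0.051, 0.316, -0.956, 1]]
7 [[0.009, -0.009, 0.006, 0.051, 0.316, -0.956, 1], [0.009, -0.009, 0.007, 0.051, 0.316, -0.956, 1], [0.01, -0.008, 0.007, 0.051, 0.316, -0.956, 1], [0.01, -0.007, 0.007, 0.051, 0.316, -0.956, 1], [0.01, -0.006, 0.008, 0.051, 0.316, -0.956, 1], [0.008, -0.002, 0.083, 0.0, 0.0, 0.0, 1], [0.008, -0.002, 0.083, 0.0, 0.0, 0.0, 1]]
```

View pics/side11c.png

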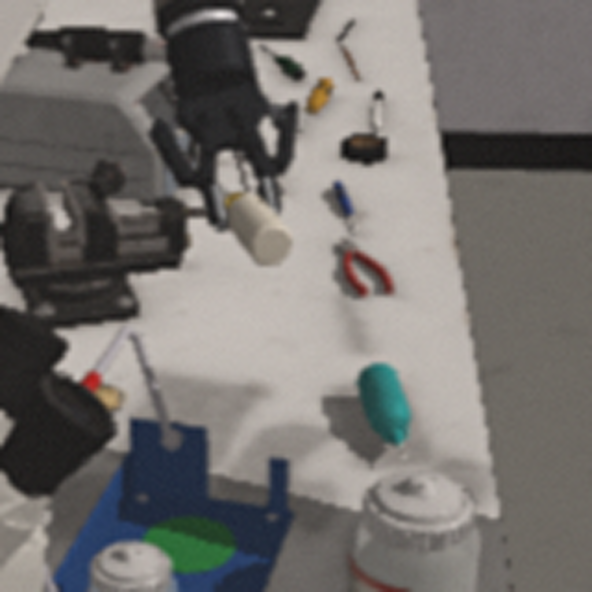

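Call:
{"method": "step_arm", "body": {
  "deltas": [
    [-0.011, -0.007, 0.006, 0.05, 0.32, -0.956, 1],
    [-0.011, -0.007, 0.006, 0.05, 0.32, -0.956, 1],
    [-0.01, -0.008, 0.006, 0.05, 0.32, -0.956, 1],
    [-0.009, -0.009, 0.006, 0.05, 0.32, -0.956, 1],
    [-0.009, -0.01, 0.005, 0.05, 0.32, -0.956, 1],
    [-0.008, -0.01, 0.005, 0.05, 0.32, -0.956, 1],
    [-0.007, -0.011, 0.005, 0.05, 0.32, -0.956, 1],
    [-0.007, -0.012, 0.005, 0.05, 0.32, -0.956, 1],
    [-0.006, -0.012, 0.005, 0.05, 0.32, -0.956, 1],
    [-0.005, -0.013, 0.005, 0.05, 0.32, -0.956, 1],
    [-0.004, -0.013, 0.005, 0.05, 0.32, -0.956, 1],
    [-0.003, -0.013, 0.005, 0.05, 0.32, -0.956, 1]
  ]
}}

```text
t: 15.45
tool_pos: [524.3, -192.6, 170.2]
tcp_rot: [[0.976, -0.216, 0.034], [-0.206, -0.856, 0.474], [-0.073, -0.47, -0.88]]
contact_force: [-0.1, 0.0, -0.9]
gripper_width: 0.438
```

```bash
python3 go7.py
```

```text
t 15.45 q [ 39.556  27.939 -13.589  99.363 -21.544  66.498 -65.126] p [ 524.319 -192.647  170.172] F [-0.051  0.015 -0.879] w 0.43771528807305754
[[ 0.976 -0.216  0.034]
 [-0.206 -0.856  0.474]
 [-0.073 -0.47  -0.88 ]]
   n 17 err 0.0 0.0 q [ 65.  29. -44. 116. -40.  47.  26.] maxdq 5.7 marg 23.0
   n 2 err 0.0 0.0 q [ 58.  35. -46. 118. -43.  35.  27.] maxdq 5.7 marg 21.0
   n 2 err 0.0 0.0 q [ 57.  44. -45. 119. -42.  27.  33.] maxdq 4.9 marg 18.0
12 [[-0.002, -0.013, 0.006, 0.064, 0.303, -0.923, 1], [-0.001, -0.014, 0.006, 0.064, 0.303, -0.923, 1], [0.0, -0.014, 0.006, 0.064, 0.303, -0.923, 1], [0.001, -0.013, 0.006, 0.064, 0.303, -0.923, 1], [0.002, -0.013, 0.006, 0.064, 0.303, -0.923, 1], [0.003, -0.013, 0.006, 0.064, 0.303, -0.923, 1], [0.003, -0.013, 0.006, 0.064, 0.303, -0.923, 1], [0.004, -0.012, 0.006, 0.064, 0.303, -0.923, 1], [0.005, -0.012, 0.007, 0.064, 0.303, -0.923, 1], [0.006, -0.012, 0.007, 0.064, 0.303, -0.923, 1], [0.007, -0.011, 0.007, 0.064, 0.303, -0.923, 1], [0.007, -0.01, 0.007, 0.064, 0.303, -0.923, 1]]
7 [[0.008, -0.01, 0.008, 0.064, 0.303, -0.923, 1], [0.009, -0.009, 0.008, 0.064, 0.303, -0.923, 1], [0.009, -0.008, 0.008, 0.064, 0.303, -0.923, 1], [0.009, -0.008, 0.008, 0.064, 0.303, -0.923, 1], [0.01, -0.007, 0.009, 0.064, 0.303, -0.923, 1], [0.008, -0.002, 0.083, 0.0, 0.0, 0.0, 1], [0.008, -0.002, 0.083, 0.0, 0.0, 0.0, 1]]
```

Call:
{"method": "step_arm", "body": {
  "deltas": [
    [-0.002, -0.013, 0.006, 0.06, 0.3, -0.92, 1],
    [-0.001, -0.014, 0.006, 0.06, 0.3, -0.92, 1],
    [0, -0.014, 0.006, 0.06, 0.3, -0.92, 1],
    [0.001, -0.013, 0.006, 0.06, 0.3, -0.92, 1],
    [0.002, -0.013, 0.006, 0.06, 0.3, -0.92, 1],
    [0.003, -0.013, 0.006, 0.06, 0.3, -0.92, 1],
    [0.003, -0.013, 0.006, 0.06, 0.3, -0.92, 1],
    [0.004, -0.012, 0.006, 0.06, 0.3, -0.92, 1],
    [0.005, -0.012, 0.007, 0.06, 0.3, -0.92, 1],
    [0.006, -0.012, 0.007, 0.06, 0.3, -0.92, 1],
    [0.007, -0.011, 0.007, 0.06, 0.3, -0.92, 1],
    [0.007, -0.01, 0.007, 0.06, 0.3, -0.92, 1]
  ]
}}

```text
t: 16.65
tool_pos: [533.1, -112.3, 181.1]
tcp_rot: [[0.647, 0.693, 0.317], [0.456, -0.685, 0.567], [0.61, -0.223, -0.76]]
contact_force: [-0.5, 0.6, -2.0]
gripper_width: 0.436
```

```bash
sed -i 's/,(pp+\[0,0,80\],P)\]/]/' go7.py; python3 go7.py
```

```text
t 16.65 q [ 58.063  24.962 -34.869 113.365 -36.023  49.33    1.632] p [ 533.105 -112.271  181.055] F [-0.461  0.625 -1.955] w 0.4355511982079781
[[ 0.647  0.693  0.317]
 [ 0.456 -0.685  0.567]
 [ 0.61  -0.223 -0.76 ]]
   n 5 err 0.0 0.0 q [ 65.  29. -44. 116. -40.  47.  26.] maxdq 5.1 marg 23.0
   n 4 err 0.0 0.0 q [ 57.  44. -45. 119. -42.  27.  33.] maxdq 5.0 marg 18.0
5 [[0.009, -0.012, 0.01, 0.085, 0.29, -0.834, 1], [0.009, -0.011, 0.01, 0.085, 0.29, -0.834, 1], [0.01, -0.01, 0.01, 0.085, 0.29, -0.834, 1], [0.01, -0.01, 0.01, 0.085, 0.29, -0.834, 1], [0.011, -0.009, 0.011, 0.085, 0.29, -0.834, 1]]
```

Call:
{"method": "step_arm", "body": {
  "deltas": [
    [0.009, -0.012, 0.01, 0.085, 0.29, -0.83, 1],
    [0.009, -0.011, 0.01, 0.085, 0.29, -0.83, 1],
    [0.01, -0.01, 0.01, 0.085, 0.29, -0.83, 1],
    [0.01, -0.01, 0.01, 0.085, 0.29, -0.83, 1],
    [0.011, -0.009, 0.011, 0.085, 0.29, -0.83, 1],
    [0, 0, 0, 0, 0, 0, 1]
  ]
}}

```text
t: 17.25
tool_pos: [535.3, -73.0, 183.5]
tcp_rot: [[0.301, 0.885, 0.355], [0.593, -0.465, 0.657], [0.746, 0.013, -0.665]]
contact_force: [-1.4, 0.4, -1.2]
gripper_width: 0.439
```

```bash
cat > look.py <<'E'
from go1 import *
import sys
t=sys.argv[1];st()
p,d,c=snap('side','s_'+t);cv2.imwrite('pics/sc_'+t+'.png',cv2.resize(p[90:270,220:420,::-1],None,fx=3.8,fy=3.3,interpolation=cv2.INTER_CUBIC))
p,d,c=snap('top','t_'+t);cv2.imwrite('pics/tc_'+t+'.png',cv2.resize(p[120:300,230:430,::-1],None,fx=3.8,fy=3.3,interpolation=cv2.INTER_CUBIC))
E
python3 go7.py|tail -2; python3 look.py a
```

```text
n 4 err 0.0 0.0 q [ 57.  44. -45. 119. -42.  27.  33.] maxdq 5.0 marg 18.0
1 [[0.003, -0.007, 0.006, 0.058, -0.056, 0.141, 1]]
t 17.25 q [ 65.182  29.384 -44.242 115.841 -40.281  46.921  27.275] p [535.304 -72.982 183.454] F [-1.351  0.383 -1.215] w 0.4385702288966824
[[ 0.301  0.885  0.355]
 [ 0.593 -0.465  0.657]
 [ 0.746  0.013 -0.665]]
```

View pics/sc_a.png

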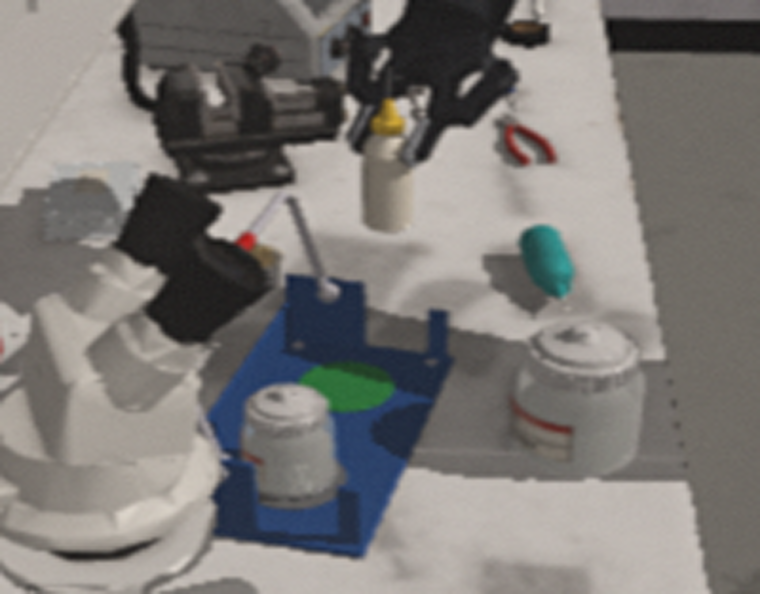

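View pics/tc_a.png

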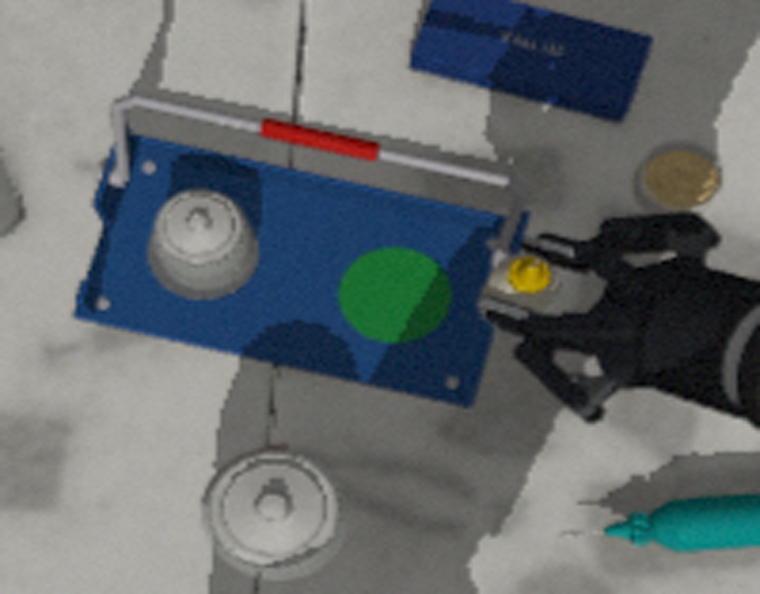

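```bash
cat > bfit.py <<'E'
from go1 import *
from scipy.optimize import least_squares
import sys
def bot_fit(t,ex):
    """ex: expected grasp axis point xy & foot z"""
    Q=[]
    for n in('side','top'):
        p=cv2.imread(f'pics/{n[0]}_{t}.png');W=cloud(bot.calibration(n),np.load(f'pics/{n[0]}_{t}_d.npy'))
        hsv=cv2.cvtColor(p,cv2.COLOR_BGR2HSV)
        m=(np.hypot(W[...,0]-ex[0],W[...,1]-ex[1])<45)&(W[...,2]>ex[2]-8)&(W[...,2]<ex[2]+95)&(hsv[...,2]>75)&(hsv[...,1]<90)
        if n=='top' : m&=(hsv[...,2]>100)&(W[...,2]>ex[2]+15)
        q=W[m];Q.append(q);print(n,len(q), 'zmin',np.percentile(q[:,2],[0,2,5]) if len(q) else '')
    q=Q[0]
    q=q[(q[:,2]>ex[2]+5)&(q[:,2]<ex[2]+85)]
    z0=ex[2]+35
    def f(x):
        a=np.array([x[2],x[3],1]);a/=np.linalg.norm(a);d=q-[x[0],x[1],z0];d=d-np.outer(d@a,a);return np.linalg.norm(d,axis=1)-19
    r=least_squares(f,[ex[0],ex[1],0,0],loss='soft_l1',f_scale=2.);print('xy at z0',r.x[:2],'tilt',r.x[2:],'rms',np.sqrt(np.mean(f(r.x)**2)),'foot xy',r.x[:2]-35*r.x[2:])
    return r.x
if __name__=='__main__':
    p,Rc=cur();g=p-41*Rc[:,2]; print('expected axis pt',g); b=-0
    # bottle axis in tool coords: at grasp BA in R
    ax=Rc@(R.T@BA);print('expected axis',ax)
    foot=g-70*ax;print('expected foot',foot)
    bot_fit(sys.argv[1],foot)
E
python3 bfit.py a; sed -n 1,8p fit.py >/dev/null; python3 - <<'E'
from fit import *
try: run('top','t_a')
except Exception as e: print(e)
try: run('side','s_a')
except Exception as e: print(e)
E
```

```text
expected axis pt [ 521.25  -100.635  211.059]
expected axis [-0.012  0.003  1.   ]
expected foot [ 522.102 -100.818  141.069]
side 460 zmin [137.253 141.501 145.195]
top 39 zmin [207.092 207.102 207.72 ]
xy at z0 [522.004 -99.663] tilt [-0.072 -0.032] rms 4.407870185091079 foot xy [524.525 -98.547]
top green 631 minmax mid [550.1 -36.9   9.8] ((550.0980224609375, -36.56510925292969), 35.90285873413086)
red 163 [618.6  15.7 170.8] ends [615.4 -18.1 172.8] [627.1  48.2 173.2]
[-0.2 -1.  -0. ] -11.487897269093112
rack 3765 ((560.8360595703125, 27.780418395996094), (267.2366638183594, 134.1106719970703), 78.76371765136719)
bottle 0 yel 0 [nan nan nan] body 0 [nan nan nan]
OpenCV(4.12.0) /io/opencv/modules/imgproc/src/linefit.cpp:50: error: (-215:Assertion failed) count > 0 in function 'fitLine2D_wods'

side green 248 minmax mid [550.1 -34.6  10.6] ((550.869384765625, -33.4534797668457), 37.689109802246094)
red 15 [613.7  -3.3 170.8] ends [615.8 -10.  172.3] [619.    3.3 173.7]
[-0.3 -0.9 -0.1] -18.088198683899265
rack 919 ((562.7568969726562, 30.326210021972656), (270.4249572753906, 132.96730041503906), 79.91249084472656)
bottle 0 yel 0 [nan nan nan] body 0 [nan nan nan]
OpenCV(4.12.0) /io/opencv/modules/imgproc/src/linefit.cpp:50: error: (-215:Assertion failed) count > 0 in function 'fitLine2D_wods'
  return _methods._mean(a, axis=axis, dtype=dtype,
  ret = um.true_divide(
```

```bash
sed -i 's/ex\[2\]+85)\]/ex[2]+HZ)]/; s/^import sys/import sys\nHZ=50/' bfit.py; sed -i 's/PAD=np.array(\[549.5,-35.5,10\])/PAD=np.array([549.9,-35.8,10])/' ik.py; python3 bfit.py a; python3 - <<'E'
from plan import *
for n in 'st':
    c=bot.calibration('side' if n=='s' else 'top');f=np.array([522,-100.6,141])
    im=cv2.imread(f'pics/{n}_a.png')
    for k in(0,70,92,142):
        u,v=proj(c,f+[0,0,k]);print(n,k,round(u,1),round(v,1))
    u,v=proj(c,f+[0,0,70]);u=int(u);v=int(v)
    cv2.imwrite(f'pics/{n}z.png',cv2.resize(im[v-45:v+45,u-40:u+40],None,fx=6,fy=6,interpolation=cv2.INTER_CUBIC));print(u-40,v-45)
E
```

```text
expected axis pt [ 521.25  -100.635  211.059]
expected axis [-0.012  0.003  1.   ]
expected foot [ 522.102 -100.818  141.069]
side 460 zmin [137.253 141.501 145.195]
top 39 zmin [207.092 207.102 207.72 ]
xy at z0 [522.648 -99.523] tilt [0.001 0.   ] rms 1.323868362981805 foot xy [522.599 -99.535]
s 0 321.9 156.0
s 70 321.9 133.4
s 92 321.9 125.9
s 142 321.8 108.3
281 88
t 0 363.7 211.1
t 70 367.0 204.4
t 92 368.1 202.1
t 142 370.9 196.5
326 159
```

View pics/sz.png

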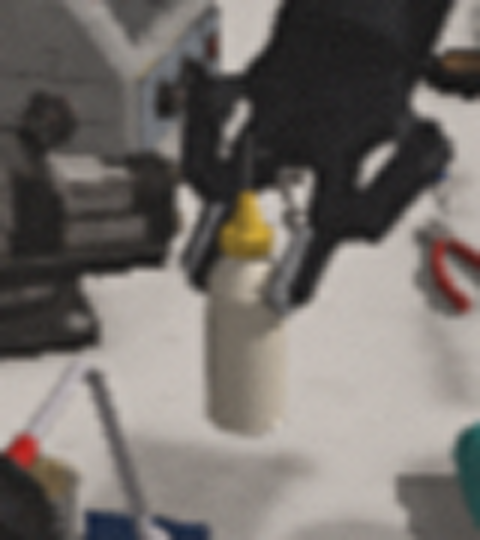

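View pics/tz.png

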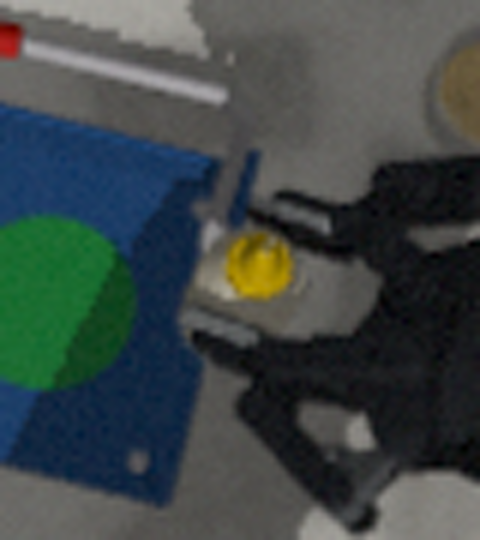

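```bash
python3 - <<'E'
from sim import *
p,Rc=cur();w=[(p+[27.6,64.3,0],Rc),(p+[27.6,64.3,-110],Rc)]
run(bot.sense()['joints'],w+[(p+[27.6,64.3,-131],Rc)]);plan(p,Rc,[(a,b,1,30) for a,b in w])
E
```

```text
n 2 err 0.0 0.0 q [ 59.  29. -47. 117. -43.  41.  24.] maxdq 3.2 marg 22.0
   n 3 err 0.0 0.0 q [ 58.  42. -46. 119. -43.  29.  32.] maxdq 4.5 marg 19.0
   n 1 err 0.0 0.0 q [ 58.  45. -46. 120. -43.  27.  34.] maxdq 2.6 marg 17.0
7 [[0.031, -0.004, 0.035, 0.0, 0.0, 0.0, 1], [0.031, -0.004, 0.035, 0.0, 0.0, 0.0, 1], [0.031, -0.004, 0.035, 0.0, 0.0, 0.0, 1], [-0.041, -0.001, 0.037, 0.0, 0.0, 0.0, 1], [-0.041, -0.001, 0.037, 0.0, 0.0, 0.0, 1], [-0.041, -0.001, 0.037, 0.0, 0.0, 0.0, 1], [-0.041, -0.001, 0.037, 0.0, 0.0, 0.0, 1]]
```

Call:
{"method": "step_arm", "body": {
  "deltas": [
    [0.031, -0.004, 0.035, 0, 0, 0, 1],
    [0.031, -0.004, 0.035, 0, 0, 0, 1],
    [0.031, -0.004, 0.035, 0, 0, 0, 1],
    [-0.041, -0.001, 0.037, 0, 0, 0, 1],
    [-0.041, -0.001, 0.037, 0, 0, 0, 1],
    [-0.02, 0, 0.018, 0, 0, 0, 1],
    [0, 0, 0, 0, 0, 0, 1]
  ]
}}

```text
t: 18.05
tool_pos: [569.7, -13.4, 115.0]
tcp_rot: [[0.314, 0.877, 0.365], [0.594, -0.481, 0.645], [0.741, 0.014, -0.671]]
contact_force: [0.6, -0.6, -0.7]
gripper_width: 0.441
```

```bash
python3 look.py b; python3 bfit.py b
```

```text
t 18.05 q [ 57.905  36.788 -45.75  118.56  -43.073  32.712  28.593] p [569.722 -13.436 115.018] F [ 0.63  -0.622 -0.701] w 0.44106389060918594
[[ 0.314  0.877  0.365]
 [ 0.594 -0.481  0.645]
 [ 0.741  0.014 -0.671]]
expected axis pt [555.512 -39.893 144.237]
expected axis [-0.013  0.01   1.   ]
expected foot [556.438 -40.625  74.251]
side 431 zmin [70.837 73.069 76.518]
top 30 zmin [138.574 139.697 140.998]
xy at z0 [556.188 -40.034] tilt [-0.003  0.006] rms 1.2279925487978143 foot xy [556.3   -40.239]
```

View pics/sc_b.png

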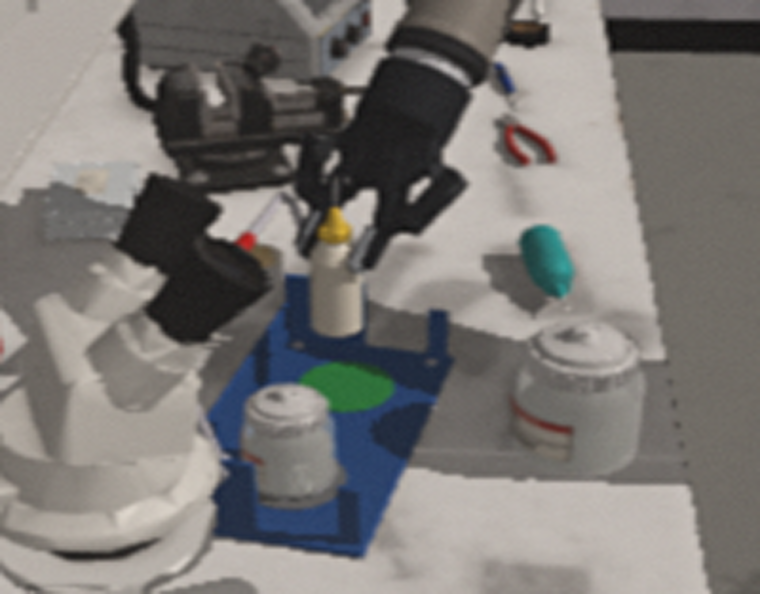

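View pics/tc_b.png

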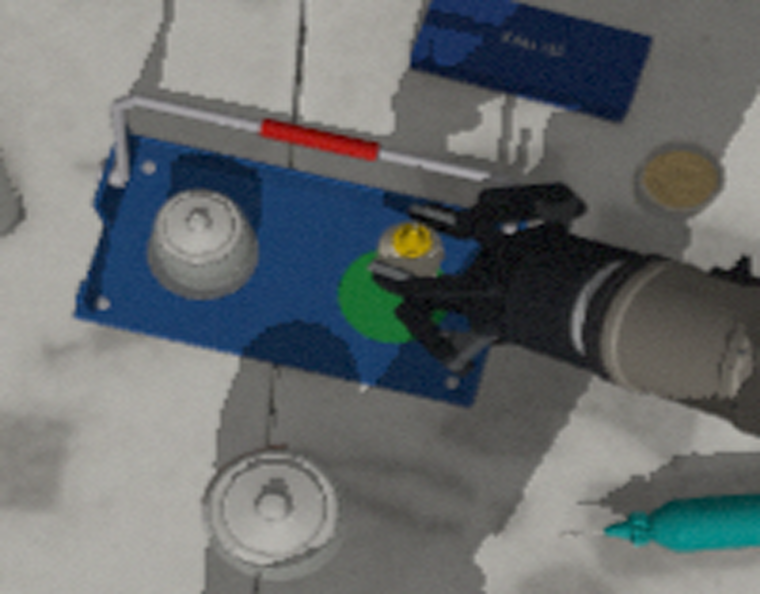

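```bash
python3 - <<'E'
from sim import *
p,Rc=cur();w=[(p+[-6.4,4.6,0],Rc),(p+[-6.4,4.6,-52],Rc)]
plan(p,Rc,[(a,b,1,18) for a,b in w])
E
```

```text
4 [[0.001, -0.016, 0.001, 0.0, 0.0, 0.0, 1], [-0.026, -0.001, 0.023, 0.0, 0.0, 0.0, 1], [-0.026, -0.001, 0.023, 0.0, 0.0, 0.0, 1], [-0.026, -0.001, 0.023, 0.0, 0.0, 0.0, 1]]
```

Call:
{"method": "step_arm", "body": {
  "deltas": [
    [0.001, -0.016, 0.001, 0, 0, 0, 1],
    [-0.026, -0.001, 0.023, 0, 0, 0, 1],
    [-0.026, -0.001, 0.023, 0, 0, 0, 1],
    [-0.018, -0.001, 0.016, 0, 0, 0, 1],
    [0, 0, 0, 0, 0, 0, 1]
  ]
}}

```text
t: 18.65
tool_pos: [564.5, -10.5, 73.5]
tcp_rot: [[0.308, 0.876, 0.372], [0.598, -0.482, 0.64], [0.74, 0.025, -0.672]]
contact_force: [0.3, 0.1, -1.0]
gripper_width: 0.443
```

```bash
python3 look.py c; python3 bfit.py c
```

```text
t 18.65 q [ 58.279  41.676 -46.402 120.196 -43.528  27.278  32.893] p [564.519 -10.455  73.528] F [ 0.345  0.094 -1.023] w 0.44303686539724124
[[ 0.308  0.876  0.372]
 [ 0.598 -0.482  0.64 ]
 [ 0.74   0.025 -0.672]]
expected axis pt [550.024 -36.582 102.301]
expected axis [-0.021  0.016  1.   ]
expected foot [551.512 -37.701  32.33 ]
side 389 zmin [28.542 31.281 34.921]
top 30 zmin [70.336 71.111 84.068]
xy at z0 [551.237 -37.179] tilt [-0.    -0.008] rms 1.3734313628576276 foot xy [551.249 -36.901]
```

View pics/sc_c.png

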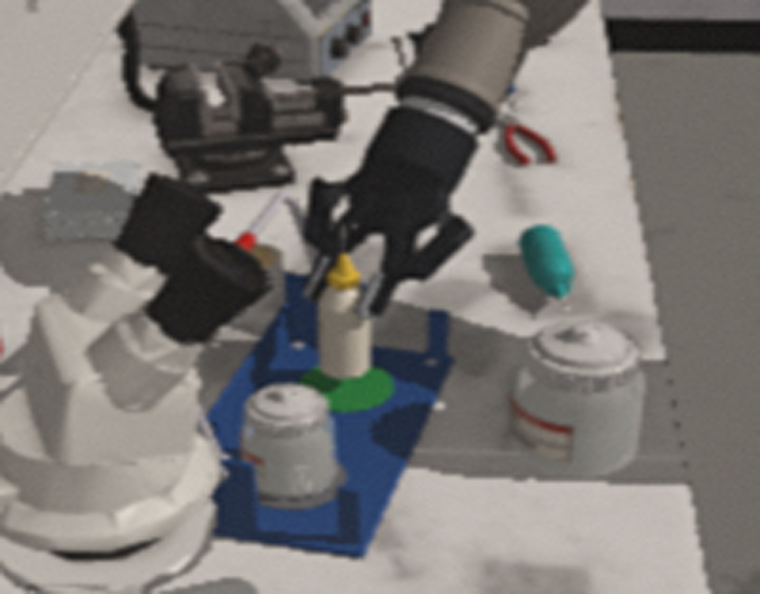

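View pics/tc_c.png

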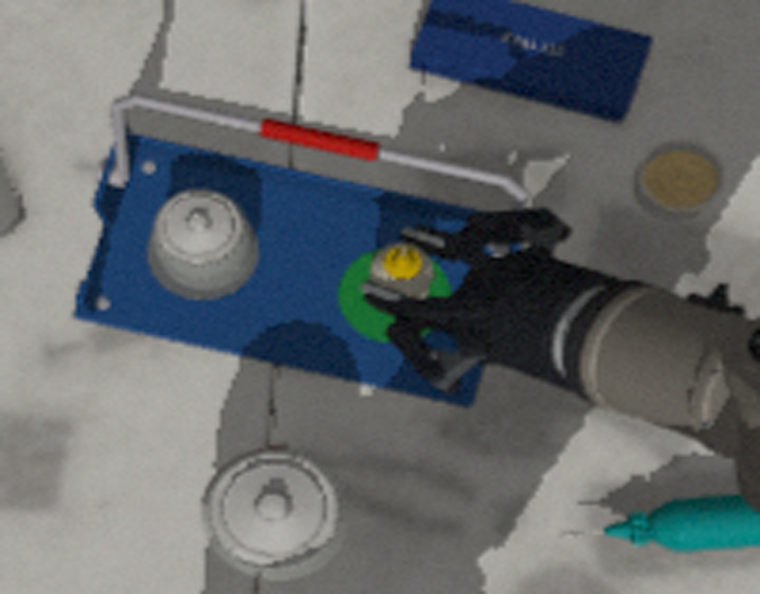

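```bash
python3 - <<'E'
from go1 import *
W=cloud(bot.calibration('top'),np.load('pics/t_c_d.npy'));im=cv2.imread('pics/t_c.png')
p,Rc=cur()
for v in range(182,198,2): print(v,[np.round(rf(W[v,u])).astype(int).tolist() for u in range(362,386,3)])
W2=cloud(bot.calibration('top'),np.load('pics/t_a_d.npy'))
print('bail before')
for v in range(172,200,3): print(v,[np.round(rf(W2[v,u])).astype(int).tolist() for u in range(358,372,2)])
# gripper points in tool frame |y| extents
T=(W-p)@Rc;m=(W[...,2]>60)&(np.linalg.norm(W-p,axis=-1)<260)
for z0 in range(-200,-20,15):
    k=m&(abs(T[...,2]-z0)<8)&(abs(T[...,0])<60)&(abs(T[...,1])<90)
    if k.sum()>3: print(z0,k.sum(),np.percentile(T[k][:,1],[0,3,97,100]).round())
E
```

```text
182 [[89, -120, 1], [50, -122, 145], [93, -134, -2], [95, -142, -2], [97, -149, 0], [99, -157, -2], [101, -164, -1], [103, -171, -4]]
184 [[43, -116, 147], [43, -122, 154], [42, -129, 161], [42, -135, 167], [43, -141, 171], [93, -158, 1], [95, -165, 2], [98, -172, -1]]
186 [[38, -117, 148], [38, -123, 154], [38, -130, 162], [38, -136, 169], [39, -142, 168], [88, -159, 0], [90, -166, -1], [92, -173, 0]]
188 [[32, -118, 154], [34, -125, 154], [32, -130, 166], [33, -137, 168], [35, -143, 167], [38, -149, 164], [85, -167, -1], [88, -175, -3]]
190 [[35, -120, 126], [30, -126, 150], [28, -131, 164], [30, -138, 164], [32, -144, 164], [34, -151, 161], [37, -157, 156], [83, -176, -4]]
192 [[30, -121, 130], [29, -127, 139], [26, -133, 156], [27, -139, 161], [25, -145, 172], [31, -152, 155], [76, -170, -2], [78, -177, -4]]
194 [[35, -124, 91], [41, -131, 74], [61, -141, 4], [22, -140, 163], [22, -146, 168], [68, -164, -1], [69, -171, 2], [72, -178, 0]]
196 [[32, -125, 86], [14, -128, 164], [14, -134, 168], [14, -140, 176], [16, -146, 176], [63, -165, 0], [65, -172, 1], [67, -179, -2]]
bail befo
[... 851 characters left out ...]
1], [57, -121, 11], [36, -123, 96], [37, -127, 98], [44, -133, 75], [9, -131, 215], [9, -134, 216]]
196 [[49, -118, 7], [32, -121, 80], [32, -125, 85], [38, -130, 65], [36, -134, 77], [57, -143, 3], [4, -136, 213]]
199 [[42, -120, 4], [27, -123, 71], [-5, -122, 209], [-6, -125, 216], [-9, -129, 232], [-9, -132, 235], [-8, -136, 236]]
-200 303 [-37. -36.  31.  35.]
-185 207 [-37. -36.  31.  36.]
-170 202 [-37. -36.  30.  35.]
-155 74 [-38. -37.  26.  36.]
-140 211 [-65. -58.  59.  64.]
-125 357 [-66. -64.  64.  66.]
-110 233 [-60. -57.  71.  75.]
-95 213 [-56. -52.  70.  74.]
-80 232 [-51. -47.  64.  68.]
-65 144 [-36. -32.  56.  62.]
-50 178 [-32. -31.  32.  58.]
-35 83 [-32. -29.  29.  33.]
```

```bash
cat > rot.py <<'E'
from sim import *
import sys
p,Rc=cur();q=bot.sense()['joints'];g=p-41*Rc[:,2]
def rotp(a,t,dxy=(0,0),dz=0):
    M=Ro.from_euler('Z',a,degrees=True).as_matrix();return (g+M@(p-g)+np.array([*dxy,dz]),M@Rc)
if __name__=='__main__':
  for a in(-8,-11,-14):
    print(a);w=[rotp(a,0),rotp(a,0,(-1.2,1.3),-22)];qq=run(q,w)
    pb,Rb=w[1];run(qq,[(pb-80*Rb[:,2],Rb)])
E
python3 rot.py
```

```text
-8
   n 2 err 0.0 0.0 q [ 62.  42. -52. 124. -50.  18.  34.] maxdq 4.7 marg 9.0
   n 1 err 0.0 0.0 q [ 62.  45. -52. 124. -50.  16.  36.] maxdq 3.4 marg 6.0
   n 2 err 0.0 0.0 q [ 68.  36. -50. 125. -48.  27.  34.] maxdq 6.0 marg 15.0
-11
   n 2 err 0.0 0.0 q [ 64.  43. -54. 125. -53.  14.  35.] maxdq 6.9 marg 5.0
   n 1 err 0.0 0.0 q [ 64.  46. -55. 126. -53.  11.  37.] maxdq 3.7 marg 2.0
   n 2 err 0.0 0.0 q [ 70.  36. -52. 127. -51.  24.  34.] maxdq 6.4 marg 13.0
-14
   n 3 err 0.0 0.0 q [ 66.  44. -57. 127. -55.  10.  35.] maxdq 6.5 marg 1.0
   n 1 err 19.1 3.1 q [ 66.  48. -58. 127. -56.  10.  38.] maxdq 3.8 marg 0.0
   n 2 err 0.0 0.0 q [ 72.  36. -54. 128. -54.  20.  35.] maxdq 5.9 marg 11.0
```

```bash
python3 - <<'E'
from rot import *
w=[(p+[-7.3,2.6,0],Rc),rotp(-8,0,(-7.3,2.6)),rotp(-8,0,(-7.3,2.6),-14)]
run(q,w);plan(p,Rc,[(a,b,1) for a,b in w])
E
```

```text
n 1 err 0.0 0.0 q [ 59.  41. -47. 121. -44.  27.  33.] maxdq 1.0 marg 17.0
   n 2 err 0.0 0.0 q [ 63.  42. -52. 125. -51.  18.  34.] maxdq 4.7 marg 8.0
   n 1 err 0.0 0.0 q [ 63.  44. -53. 125. -51.  16.  36.] maxdq 2.2 marg 6.0
4 [[-0.001, -0.015, -0.002, 0.0, 0.0, 0.0, 1], [0.0, 0.004, 0.0, -0.592, -0.021, 0.537, 1], [0.0, 0.004, 0.0, -0.592, -0.021, 0.537, 1], [-0.021, -0.001, 0.019, 0.0, 0.0, 0.0, 1]]
```

Call:
{"method": "step_arm", "body": {
  "deltas": [
    [-0.001, -0.015, -0.002, 0, 0, 0, 1],
    [0, 0.004, 0, -0.59, -0.02, 0.54, 1],
    [0, 0.004, 0, -0.59, -0.02, 0.54, 1],
    [-0.012, 0, 0.011, 0, 0, 0, 1],
    [0, 0, 0, 0, 0, 0, 1]
  ]
}}

```text
t: 19.25
tool_pos: [561.8, -9.9, 69.5]
tcp_rot: [[0.386, 0.799, 0.462], [0.551, -0.601, 0.579], [0.74, 0.031, -0.672]]
contact_force: [0.1, -1.3, -2.0]
gripper_width: 0.439
```

```bash
python3 look.py d; python3 bfit.py d
```

```text
t 19.25 q [ 63.06   42.979 -52.811 125.272 -50.776  16.605  35.312] p [561.817  -9.878  69.509] F [ 0.131 -1.34  -2.004] w 0.4394198610853305
[[ 0.386  0.799  0.462]
 [ 0.551 -0.601  0.579]
 [ 0.74   0.031 -0.672]]
expected axis pt [543.498 -33.522  97.612]
expected axis [-0.023  0.022  0.999]
expected foot [545.106 -35.069  27.651]
side 381 zmin [22.383 27.066 31.103]
top 26 zmin [56.713 58.847 63.526]
xy at z0 [545.021 -34.089] tilt [-0.013  0.018] rms 1.077451376613693 foot xy [545.476 -34.712]
```

View pics/tc_d.png

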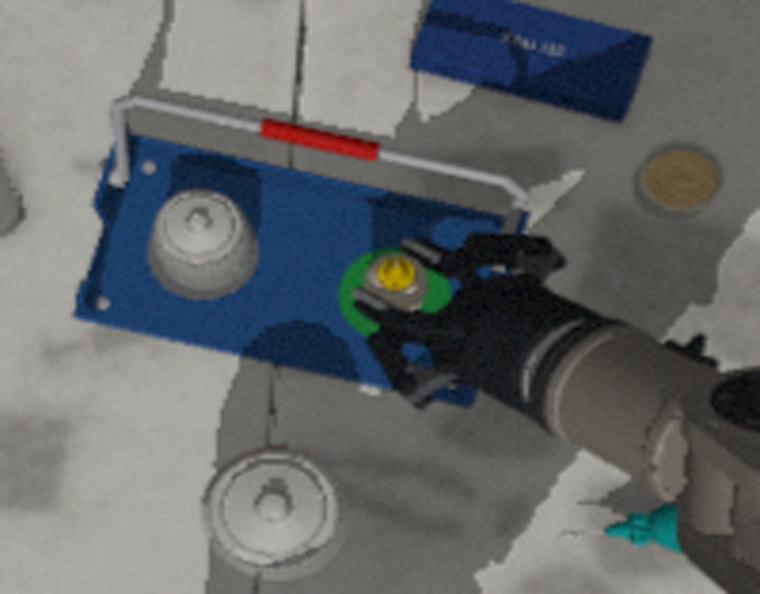

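Call:
{"method": "step_arm", "body": {
  "deltas": [
    [-0.009, 0, 0.008, 0.2, 0.06, 0.22, 1],
    [-0.009, 0, 0.008, 0, 0, 0, 1],
    [-0.003, 0, 0.003, 0, 0, 0, 1],
    [-0.003, 0, 0.003, 0, 0, 0, 1]
  ]
}}

```text
t: 19.75
tool_pos: [565.4, -8.5, 56.8]
tcp_rot: [[0.393, 0.802, 0.45], [0.533, -0.597, 0.599], [0.749, 0.004, -0.662]]
contact_force: [-14.5, -8.7, 33.8]
gripper_width: 0.44
```

```bash
python3 look.py e; python3 bfit.py e
```

```text
t 19.75 q [ 62.132  45.204 -51.504 124.138 -50.315  17.389  35.467] p [565.394  -8.522  56.845] F [-14.494  -8.721  33.809] w 0.44043388452841803
[[ 0.393  0.802  0.45 ]
 [ 0.533 -0.597  0.599]
 [ 0.749  0.004 -0.662]]
expected axis pt [546.976 -33.088  84.023]
expected axis [-0.009 -0.004  1.   ]
expected foot [547.615 -32.801  14.03 ]
side 387 zmin [ 7.195 10.605 13.159]
top 18 zmin [40.309 54.538 75.881]
xy at z0 [547.142 -34.039] tilt [0.005 0.034] rms 1.3876021664080203 foot xy [546.975 -35.246]
```

View pics/sc_e.png

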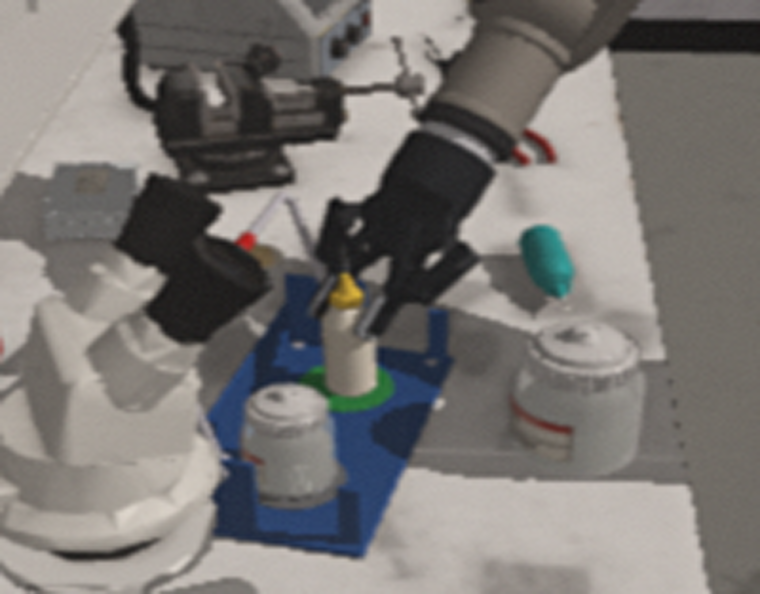

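Call:
{"method": "step_arm", "body": {
  "deltas": [
    [0.003, 0, -0.003, 0, 0, 0, 1],
    [0.001, 0, -0.001, 0, 0, 0, 1]
  ]
}}

```text
t: 20.05
tool_pos: [565.9, -8.6, 59.9]
tcp_rot: [[0.392, 0.803, 0.45], [0.534, -0.597, 0.599], [0.75, 0.005, -0.662]]
contact_force: [-1.1, -0.2, -1.9]
gripper_width: 0.436
```

```bash
python3 look.py f; python3 bfit.py f
```

```text
t 20.05 q [ 62.136  44.808 -51.51  124.076 -50.285  17.738  35.206] p [565.906  -8.63   59.9  ] F [-1.1   -0.201 -1.855] w 0.43552254709516036
[[ 0.392  0.803  0.45 ]
 [ 0.534 -0.597  0.599]
 [ 0.75   0.005 -0.662]]
expected axis pt [547.265 -33.265  86.776]
expected axis [-0.01  -0.004  1.   ]
expected foot [547.931 -32.954  16.784]
side 381 zmin [ 9.27  10.988 16.577]
top 22 zmin [41.079 47.204 55.682]
xy at z0 [548.171 -34.182] tilt [0.004 0.012] rms 1.2077212751905306 foot xy [548.046 -34.617]
```

Call:
{"method": "step_arm", "body": {
  "deltas": [
    [-0.002, 0, 0.002, 0, 0, 0, 1],
    [0, 0, 0, 0, 0, 0, 0.05],
    [0, 0, 0, 0, 0, 0, 0],
    [0, 0, 0, 0, 0, 0, -0.1],
    [0, 0, 0, 0, 0, 0, -0.25],
    [0, 0, 0, 0, 0, 0, -0.25]
  ]
}}

```text
t: 20.75
tool_pos: [565.6, -8.3, 57.4]
tcp_rot: [[0.393, 0.803, 0.449], [0.533, -0.596, 0.6], [0.749, 0.004, -0.662]]
contact_force: [0.1, 0.1, -0.3]
gripper_width: 0.625
```

```bash
python3 look.py g; python3 bfit.py g;python3 - <<'E'
from sim import *
p,R=cur();run(bot.sense()['joints'],[(p-100*R[:,2],R),(p-150*R[:,2]+[0,0,60],R)])
E
```

```text
t 20.75 q [ 62.08   45.145 -51.467 124.082 -50.26   17.519  35.354] p [565.645  -8.301  57.379] F [ 0.108  0.053 -0.306] w 0.624762045326835
[[ 0.393  0.803  0.449]
 [ 0.533 -0.596  0.6  ]
 [ 0.749  0.004 -0.662]]
expected axis pt [547.222 -32.898  84.523]
expected axis [-0.009 -0.005  1.   ]
expected foot [547.828 -32.539  14.531]
side 410 zmin [ 6.78   9.798 12.566]
top 31 zmin [38.377 41.616 45.319]
xy at z0 [547.062 -35.138] tilt [-0.004  0.002] rms 1.3676229251412253 foot xy [547.193 -35.214]
   n 3 err 0.0 0.0 q [ 70.  34. -49. 124. -47.  32.  32.] maxdq 5.0 marg 15.0
   n 3 err 0.0 0.0 q [ 75.  22. -48. 121. -45.  47.  27.] maxdq 5.0 marg 19.0
```

View pics/sc_g.png

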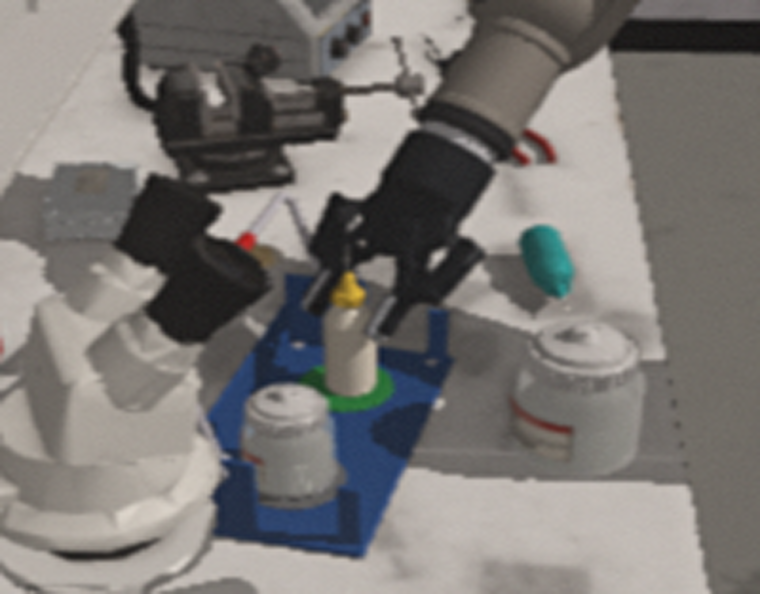

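View pics/tc_g.png

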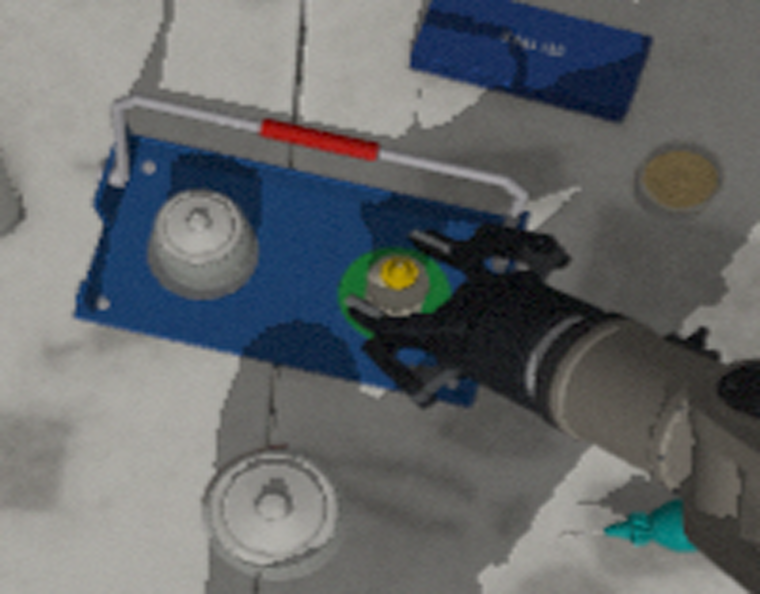

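Call:
{"method": "step_arm", "body": {
  "deltas": [
    [0, 0, -0.02, 0, 0, 0, -0.25],
    [0, 0, -0.04, 0, 0, 0, -0.25],
    [0, 0, -0.07, 0, 0, 0, -0.25],
    [0, 0, -0.08, 0, 0, 0, -0.25],
    [0.03, 0, -0.08, 0, 0, 0, -0.25]
  ]
}}

```text
t: 21.35
tool_pos: [501.6, -86.8, 166.3]
tcp_rot: [[0.394, 0.806, 0.442], [0.529, -0.592, 0.608], [0.751, -0.006, -0.66]]
contact_force: [0.9, -0.6, 0.7]
gripper_width: 0.628
```

```bash
python3 look.py i; sed 's/p,Rc=cur();g=.*/b=0/; s/ax=Rc.*/pass/; s/foot=g-70.*/foot=np.array([547.2,-35.2,10])/' bfit.py > bfit2.py; python3 bfit2.py i
```

```text
t 21.35 q [ 73.082  28.331 -47.896 122.985 -45.536  40.675  29.653] p [501.623 -86.825 166.254] F [ 0.913 -0.628  0.738] w 0.6279327967248814
[[ 0.394  0.806  0.442]
 [ 0.529 -0.592  0.608]
 [ 0.751 -0.006 -0.66 ]]
side 366 zmin [ 8.217  9.971 11.765]
top 160 zmin [25.979 26.836 31.027]
xy at z0 [547.199 -35.509] tilt [ 0.002 -0.013] rms 1.3299094923407881 foot xy [547.137 -35.042]
```

View pics/sc_i.png

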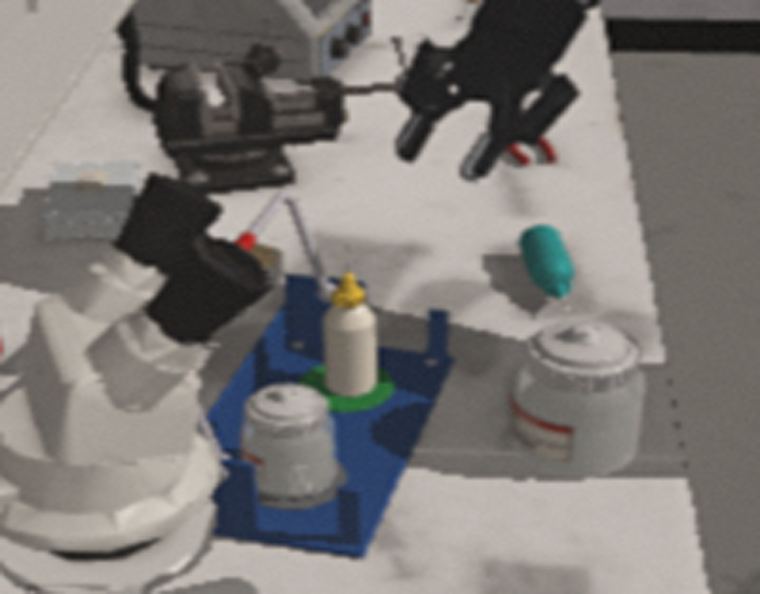

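View pics/tc_i.png

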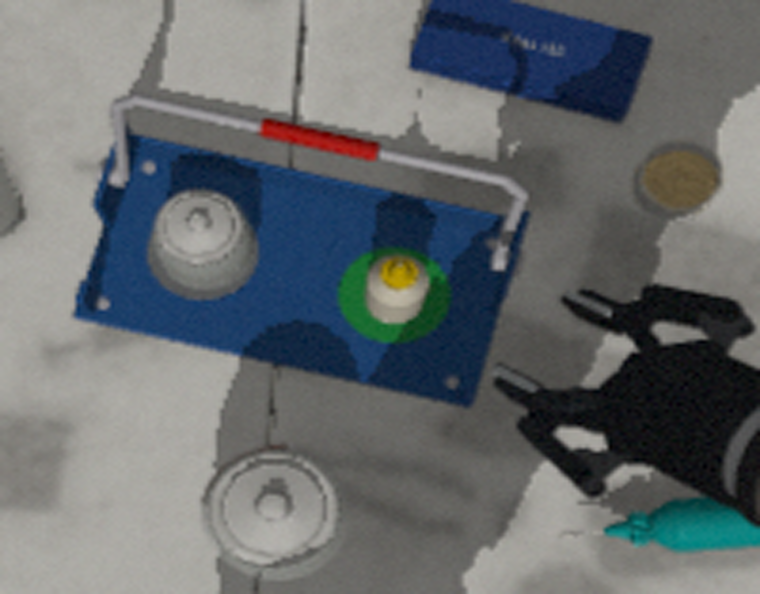

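```bash
cat > go8.py <<'E'
from sim import *
p,Rc=cur();D=down(79);q=bot.sense()['joints']
w=[(np.array([490,-90,250]),Rc),(np.array([560,-40,290]),D),(np.array([620,21.5,240]),D)]
run(q,w+[(np.array([621,21.4,124]),D)]);plan(p,Rc,[(a,b,0.0) for a,b in w])
E
python3 go8.py
```

```text
n 2 err 0.0 0.0 q [ 77.  18. -49. 121. -47.  52.  25.] maxdq 5.6 marg 19.0
   n 10 err 0.0 0.0 q [ 33.  18. -44.  96.  13.  71. -25.] maxdq 6.5 marg 37.0
   n 3 err 0.0 0.0 q [ 23.  26. -43.  92.  19.  69. -34.] maxdq 3.5 marg 38.0
   n 3 err 0.0 0.0 q [ 21.  33. -40.  99.  24.  57. -39.] maxdq 3.9 marg 41.0
12 [[0.055, -0.011, -0.06, 0.0, 0.0, 0.0, 0.0], [0.055, -0.011, -0.06, 0.0, 0.0, 0.0, 0.0], [0.017, 0.005, 0.007, 0.22, -0.954, -0.477, 0.0], [0.017, 0.006, 0.005, 0.22, -0.954, -0.477, 0.0], [0.017, 0.007, 0.004, 0.22, -0.954, -0.477, 0.0], [0.017, 0.008, 0.002, 0.22, -0.954, -0.477, 0.0], [0.017, 0.008, 0.001, 0.22, -0.954, -0.477, 0.0], [0.017, 0.009, -0.001, 0.22, -0.954, -0.477, 0.0], [0.016, 0.01, -0.002, 0.22, -0.954, -0.477, 0.0], [0.015, 0.01, -0.004, 0.22, -0.954, -0.477, 0.0], [0.015, 0.011, -0.005, 0.22, -0.954, -0.477, 0.0], [0.014, 0.011, -0.007, 0.22, -0.954, -0.477, 0.0]]
3 [[0.048, 0.031, 0.033, 0.0, 0.0, 0.0, 0.0], [0.048, 0.031, 0.033, 0.0, 0.0, 0.0, 0.0], [0.048, 0.031, 0.033, 0.0, 0.0, 0.0, 0.0]]
```

Call:
{"method": "step_arm", "body": {
  "deltas": [
    [0.055, -0.011, -0.06, 0, 0, 0, 0],
    [0.055, -0.011, -0.06, 0, 0, 0, 0],
    [0.017, 0.005, 0.007, 0.22, -0.954, -0.477, 0],
    [0.017, 0.006, 0.005, 0.22, -0.954, -0.477, 0],
    [0.017, 0.007, 0.004, 0.22, -0.954, -0.477, 0],
    [0.017, 0.008, 0.002, 0.22, -0.954, -0.477, 0],
    [0.017, 0.008, 0.001, 0.22, -0.954, -0.477, 0],
    [0.017, 0.009, -0.001, 0.22, -0.954, -0.477, 0],
    [0.016, 0.01, -0.002, 0.22, -0.954, -0.477, 0],
    [0.015, 0.01, -0.004, 0.22, -0.954, -0.477, 0],
    [0.015, 0.011, -0.005, 0.22, -0.954, -0.477, 0],
    [0.014, 0.011, -0.007, 0.22, -0.954, -0.477, 0]
  ]
}}

```text
t: 22.65
tool_pos: [554.5, -46.5, 292.8]
tcp_rot: [[0.195, 0.981, -0.02], [0.98, -0.196, -0.037], [-0.041, -0.012, -0.999]]
contact_force: [-0.0, 0.1, -0.5]
gripper_width: 0.5
```

```bash
sed -i 's/^w=.*/w=[(np.array([620,21.5,240]),D)]/' go8.py; python3 go8.py;python3 -c "
from plan import *
st()"
```

```text
n 3 err 0.0 0.0 q [ 24.  26. -44.  92.  19.  69. -35.] maxdq 3.1 marg 37.0
   n 3 err 0.0 0.0 q [ 22.  33. -41.  99.  25.  58. -39.] maxdq 3.9 marg 40.0
3 [[0.054, 0.034, 0.033, -0.047, 0.155, -0.019, 0.0], [0.054, 0.034, 0.033, -0.047, 0.155, -0.019, 0.0], [0.053, 0.034, 0.034, -0.047, 0.155, -0.019, 0.0]]
t 22.65 q [ 32.533  17.634 -44.144  96.101  14.733  73.139 -26.229] p [554.515 -46.525 292.815] F [-0.034  0.078 -0.517] w 0.4999316742545359
[[ 0.195  0.981 -0.02 ]
 [ 0.98  -0.196 -0.037]
 [-0.041 -0.012 -0.999]]
```

Call:
{"method": "step_arm", "body": {
  "deltas": [
    [0.054, 0.034, 0.033, -0.05, 0.15, -0.02, 0],
    [0.054, 0.034, 0.033, -0.05, 0.15, -0.02, 0],
    [0.053, 0.034, 0.034, -0.05, 0.15, -0.02, 0],
    [0, 0, 0, 0, 0, 0, 0]
  ]
}}

```text
t: 23.05
tool_pos: [621.3, 29.4, 239.3]
tcp_rot: [[0.181, 0.984, 0.001], [0.984, -0.181, -0.003], [-0.003, 0.001, -1.0]]
contact_force: [-0.2, -0.8, -0.3]
gripper_width: 0.501
```

```bash
cat > go9.py <<'E'
from sim import *
p,Rc=cur();D=down(79);st()
c=bot.calibration('wrist');im,d,_=snap('wrist','w9');W=wcloud(c,d)
hsv=cv2.cvtColor(cv2.imread('pics/w9.png'),cv2.COLOR_BGR2HSV)
m=((hsv[...,0]<8)|(hsv[...,0]>172))&(hsv[...,1]>150)&(hsv[...,2]>60)&(W[...,2]>120)&(W[...,2]<200)
q=W[m];print('red',m.sum(),q.mean(0),'rack',rf(q.mean(0)),'zmax',np.percentile(q[:,2],95)); print('tcp rack',rf(p))
plan(p,Rc,[([621,21.4,165],D,0.0),([621,21.4,123],D,0.0,20)])
E
python3 go9.py
```

```text
t 23.05 q [ 23.228  26.501 -43.729  92.224  19.482  69.122 -34.946] p [621.262  29.398 239.296] F [-0.183 -0.846 -0.277] w 0.5010853056059139
[[ 0.181  0.984  0.001]
 [ 0.984 -0.181 -0.003]
 [-0.003  0.001 -1.   ]]
red 1081 [620.582  18.945 170.551] rack [ 59.622   1.855 170.551] zmax 172.31154671637725
tcp rack [ 58.295  12.246 239.296]
5 [[-0.008, 0.001, 0.074, 0.008, 0.017, 0.058, 0.0], [-0.008, 0.001, 0.074, 0.008, 0.017, 0.058, 0.0], [0.0, 0.0, 0.028, 0.0, 0.0, 0.0, 0.0], [0.0, 0.0, 0.028, 0.0, 0.0, 0.0, 0.0], [0.0, 0.0, 0.028, 0.0, 0.0, 0.0, 0.0]]
```

View pics/w9.png

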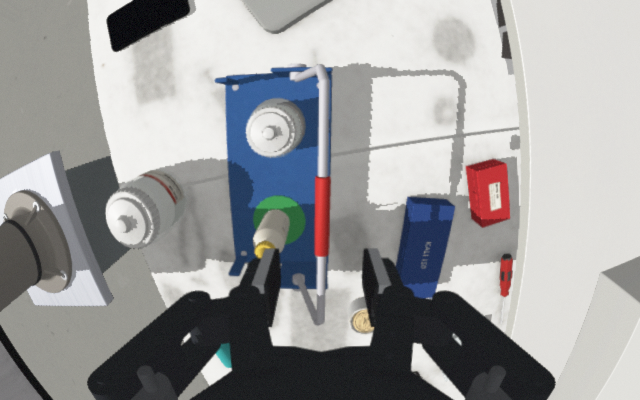

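Call:
{"method": "step_arm", "body": {
  "deltas": [
    [-0.008, 0.001, 0.074, 0, 0.02, 0.06, 0],
    [-0.008, 0.001, 0.074, 0, 0.02, 0.06, 0],
    [0, 0, 0.028, 0, 0, 0, 0],
    [0, 0, 0.028, 0, 0, 0, 0],
    [0, 0, 0.022, 0, 0, 0, 0],
    [0, 0, 0, 0, 0, 0, 1],
    [0, 0, 0, 0, 0, 0, 1],
    [0, 0, 0, 0, 0, 0, 1]
  ],
  "squeeze": 25
}}

```text
t: 23.9
tool_pos: [621.6, 15.1, 130.5]
tcp_rot: [[0.196, 0.981, 0.008], [0.981, -0.196, -0.006], [-0.004, 0.009, -1.0]]
contact_force: [-0.7, -0.7, -7.7]
gripper_width: 0.137
```

```bash
cat > arc2.py <<'E'
from plan import *
import sys
st();p,R=cur()
G=float(sys.argv[3]) # tcp->bar offset in z
C=rk(30,0,65)
q=p+[0,0,G]-C; a0=np.degrees(np.arctan2(q[2],-(q@RX)));r=np.hypot(q@RX,q[2]);print('alpha',a0,'r',r,'y',q@RY)
tgt=float(sys.argv[1]);n=int(sys.argv[2]);w=[];y=q@RY
for k,a in enumerate(np.radians(np.linspace(a0,tgt,n+1)[1:])):
    rr=105
    w.append((C+y*RY-rr*np.cos(a)*RX+np.array([0,0,rr*np.sin(a)-G]),R,1))
plan(p,R,w)
E
python3 arc2.py 0 12 44
```

```text
t 23.9 q [ 22.206  32.095 -40.671  98.961  24.706  57.713 -38.817] p [621.617  15.115 130.459] F [-0.66  -0.747 -7.703] w 0.13664207480735968
[[ 0.196  0.981  0.008]
 [ 0.981 -0.196 -0.006]
 [-0.004  0.009 -1.   ]]
alpha 105.9919042332878 r 113.86517570806222 y -1.7065350210518409
12 [[0.0, -0.037, 0.01, 0.0, 0.0, 0.0, 1], [0.0, -0.032, -0.002, 0.0, 0.0, 0.0, 1], [0.0, -0.032, 0.003, 0.0, 0.0, 0.0, 1], [0.0, -0.031, 0.008, 0.0, 0.0, 0.0, 1], [0.0, -0.03, 0.013, 0.0, 0.0, 0.0, 1], [0.0, -0.027, 0.017, 0.0, 0.0, 0.0, 1], [0.0, -0.024, 0.021, 0.0, 0.0, 0.0, 1], [0.0, -0.021, 0.025, 0.0, 0.0, 0.0, 1], [0.0, -0.017, 0.028, 0.0, 0.0, 0.0, 1], [0.0, -0.012, 0.03, 0.0, 0.0, 0.0, 1], [0.0, -0.008, 0.031, 0.0, 0.0, 0.0, 1], [0.0, -0.003, 0.032, 0.0, 0.0, 0.0, 1]]
```

```bash
python3 arc2.py 0 12 36
```

```text
t 23.9 q [ 22.206  32.095 -40.671  98.961  24.706  57.713 -38.817] p [621.617  15.115 130.459] F [-0.66  -0.747 -7.703] w 0.13664207480735968
[[ 0.196  0.981  0.008]
 [ 0.981 -0.196 -0.006]
 [-0.004  0.009 -1.   ]]
alpha 107.18109884424354 r 106.19764399807707 y -1.7065350210518409
12 [[0.0, -0.033, -0.005, 0.0, 0.0, 0.0, 1], [0.0, -0.033, -0.002, 0.0, 0.0, 0.0, 1], [0.0, -0.033, 0.003, 0.0, 0.0, 0.0, 1], [0.0, -0.032, 0.008, 0.0, 0.0, 0.0, 1], [0.0, -0.03, 0.013, 0.0, 0.0, 0.0, 1], [0.0, -0.028, 0.017, 0.0, 0.0, 0.0, 1], [0.0, -0.025, 0.021, 0.0, 0.0, 0.0, 1], [0.0, -0.021, 0.025, 0.0, 0.0, 0.0, 1], [0.0, -0.017, 0.028, 0.0, 0.0, 0.0, 1], [0.0, -0.013, 0.03, 0.0, 0.0, 0.0, 1], [0.0, -0.008, 0.032, 0.0, 0.0, 0.0, 1], [0.0, -0.003, 0.033, 0.0, 0.0, 0.0, 1]]
```

Call:
{"method": "step_arm", "body": {
  "deltas": [
    [0, -0.033, -0.005, 0, 0, 0, 1],
    [0, -0.033, -0.002, 0, 0, 0, 1],
    [0, -0.033, 0.003, 0, 0, 0, 1],
    [0, -0.032, 0.008, 0, 0, 0, 1]
  ]
}}

```text
t: 24.3
tool_pos: [566.8, 26.2, 134.1]
tcp_rot: [[0.199, 0.979, 0.03], [0.98, -0.199, -0.007], [-0.001, 0.03, -1.0]]
contact_force: [0.3, -2.4, 4.3]
gripper_width: 0.137
```

```bash
python3 arc2.py 0 8 36
```

```text
t 24.3 q [ 23.86   26.616 -42.509 107.147  23.25   53.316 -40.868] p [566.779  26.207 134.143] F [ 0.309 -2.366  4.313] w 0.13709225340322911
[[ 0.199  0.979  0.03 ]
 [ 0.98  -0.199 -0.007]
 [-0.001  0.03  -1.   ]]
alpha 76.8445197799625 r 107.97692933585304 y -1.2812251852320529
8 [[0.0, -0.033, 0.016, 0.0, 0.0, 0.0, 1], [0.0, -0.032, 0.015, 0.0, 0.0, 0.0, 1], [0.0, -0.029, 0.02, 0.0, 0.0, 0.0, 1], [0.0, -0.025, 0.025, 0.0, 0.0, 0.0, 1], [0.0, -0.02, 0.029, 0.0, 0.0, 0.0, 1], [0.0, -0.015, 0.032, 0.0, 0.0, 0.0, 1], [0.0, -0.01, 0.034, 0.0, 0.0, 0.0, 1], [0.0, -0.004, 0.035, 0.0, 0.0, 0.0, 1]]
```

Call:
{"method": "step_arm", "body": {
  "deltas": [
    [0, -0.033, 0.013, 0.1, 0, 0, 1],
    [0, -0.032, 0.015, 0.1, 0, 0, 1],
    [0, -0.029, 0.02, 0.1, 0, 0, 1],
    [0, -0.025, 0.025, 0.1, 0, 0, 1]
  ]
}}

```text
t: 24.7
tool_pos: [516.3, 36.5, 103.4]
tcp_rot: [[0.201, 0.98, 0.016], [0.98, -0.201, -0.004], [-0.001, 0.016, -1.0]]
contact_force: [0.2, -1.9, 1.9]
gripper_width: 0.137
```

```bash
python3 arc2.py 0 4 36;  python3 look.py j
```

```text
t 24.7 q [ 23.597  25.204 -42.87  114.329  23.486  48.281 -43.887] p [516.348  36.53  103.419] F [ 0.182 -1.922  1.942] w 0.13666285728990377
[[ 0.201  0.98   0.016]
 [ 0.98  -0.201 -0.004]
 [-0.001  0.016 -1.   ]]
alpha 44.37980698293365 r 106.40282664866473 y -0.7712915333031134
4 [[0.0, -0.024, 0.033, 0.0, 0.0, 0.0, 1], [0.0, -0.019, 0.036, 0.0, 0.0, 0.0, 1], [0.0, -0.012, 0.039, 0.0, 0.0, 0.0, 1], [0.0, -0.005, 0.04, 0.0, 0.0, 0.0, 1]]
t 24.7 q [ 23.597  25.204 -42.87  114.329  23.486  48.281 -43.887] p [516.348  36.53  103.419] F [ 0.182 -1.922  1.942] w 0.13666285728990377
[[ 0.201  0.98   0.016]
 [ 0.98  -0.201 -0.004]
 [-0.001  0.016 -1.   ]]
```

View pics/sc_j.png

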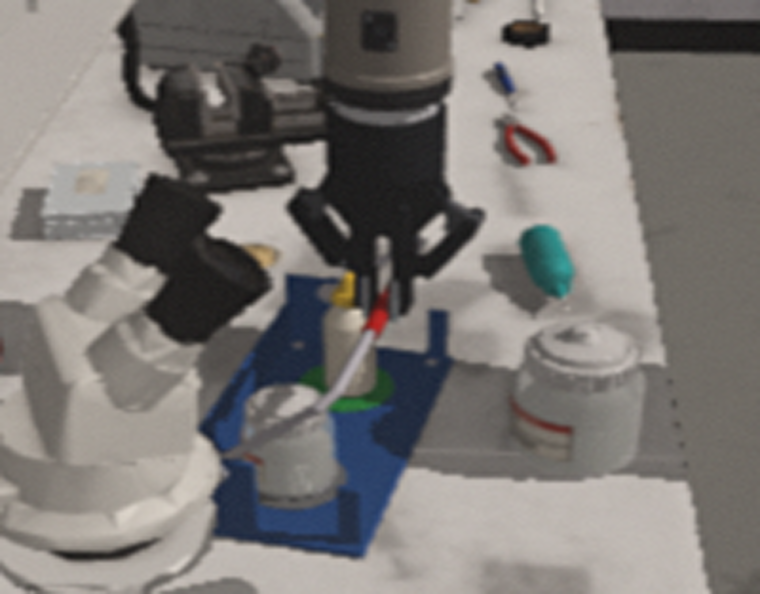

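Call:
{"method": "step_arm", "body": {
  "deltas": [
    [0, -0.023, 0.031, 0.06, 0, 0, 1],
    [0, -0.018, 0.034, 0.06, 0, 0, 1],
    [0, -0.012, 0.036, 0.06, 0, 0, 1]
  ]
}}

```text
t: 25.1
tool_pos: [491.3, 41.6, 53.7]
tcp_rot: [[0.2, 0.98, 0.001], [0.98, -0.2, -0.003], [-0.002, 0.001, -1.0]]
contact_force: [2.1, -2.9, 1.4]
gripper_width: 0.139
```

```bash
python3 arc2.py -1 2 36
```

```text
t 25.1 q [ 21.005  27.961 -40.711 118.76   27.098  42.613 -48.411] p [491.309  41.602  53.681] F [ 2.075 -2.85   1.398] w 0.1391162247120752
[[ 0.2    0.98   0.001]
 [ 0.98  -0.2   -0.003]
 [-0.002  0.001 -1.   ]]
alpha 13.654545001634387 r 104.54890564820802 y -0.5697285391468405
2 [[0.0, -0.006, 0.026, 0.0, 0.0, 0.0, 1], [0.0, -0.001, 0.027, 0.0, 0.0, 0.0, 1]]
```

Call:
{"method": "step_arm", "body": {
  "deltas": [
    [0, -0.005, 0.024, 0, 0, 0, 1],
    [0, -0.001, 0.015, 0, 0, 0, 1],
    [0, 0, 0.006, 0, 0, 0, 1],
    [0, 0, 0.004, 0, 0, 0, 1]
  ]
}}

```text
t: 25.5
tool_pos: [488.9, 42.2, 29.0]
tcp_rot: [[0.2, 0.98, -0.0], [0.98, -0.2, -0.005], [-0.005, 0.0, -1.0]]
contact_force: [-11.7, -3.7, 37.2]
gripper_width: 0.135
```

```bash
python3 arc2.py 0 1 36
```

```text
t 25.5 q [ 19.211  30.027 -38.881 119.779  29.674  40.008 -50.857] p [488.929  42.155  29.04 ] F [-11.726  -3.727  37.161] w 0.13466707702675906
[[ 0.2    0.98  -0.   ]
 [ 0.98  -0.2   -0.005]
 [-0.005  0.    -1.   ]]
alpha 0.021809352117329837 r 104.03540256071692 y -0.48118963111166835
1 [[0.0, -0.002, 0.0, 0.0, 0.0, 0.0, 1]]
```

Call:
{"method": "step_arm", "body": {
  "deltas": [
    [0, 0, -0.003, 0, 0, 0, 1],
    [0, 0, 0, 0, 0, 0, 0.3],
    [0, 0, 0, 0, 0, 0, 0],
    [0, 0, 0, 0, 0, 0, 0],
    [0, 0, -0.04, 0, 0, 0, 0],
    [0, 0, -0.08, 0, 0, 0, 0],
    [0, 0, -0.08, 0, 0, 0, 0],
    [0, 0, -0.08, 0, 0, 0, 0]
  ]
}}

```text
t: 26.3
tool_pos: [486.4, 43.6, 170.6]
tcp_rot: [[0.199, 0.98, -0.011], [0.98, -0.199, -0.002], [-0.004, -0.01, -1.0]]
contact_force: [0.4, -0.4, -0.4]
gripper_width: 0.499
```

```bash
python3 look.py k; python3 bfit2.py k
```

```text
t 26.3 q [ 27.702  18.302 -47.279 113.207  16.054  55.856 -38.899] p [486.436  43.623 170.624] F [ 0.399 -0.37  -0.433] w 0.4989092864566392
[[ 0.199  0.98  -0.011]
 [ 0.98  -0.199 -0.002]
 [-0.004 -0.01  -1.   ]]
side 354 zmin [ 8.052 11.04  14.69 ]
top 0 zmin 
xy at z0 [546.822 -35.391] tilt [-0.026 -0.007] rms 1.357568413140265 foot xy [547.731 -35.13 ]
```

View pics/sc_k.png

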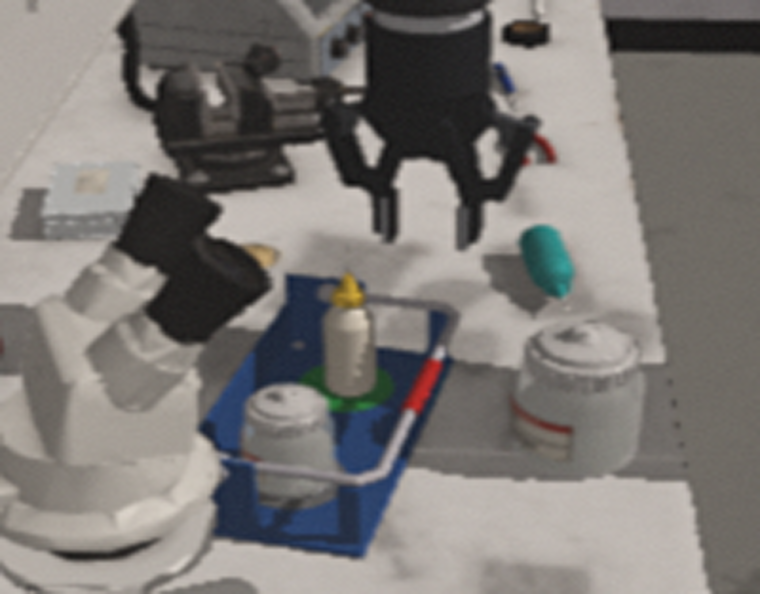

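View pics/tc_k.png

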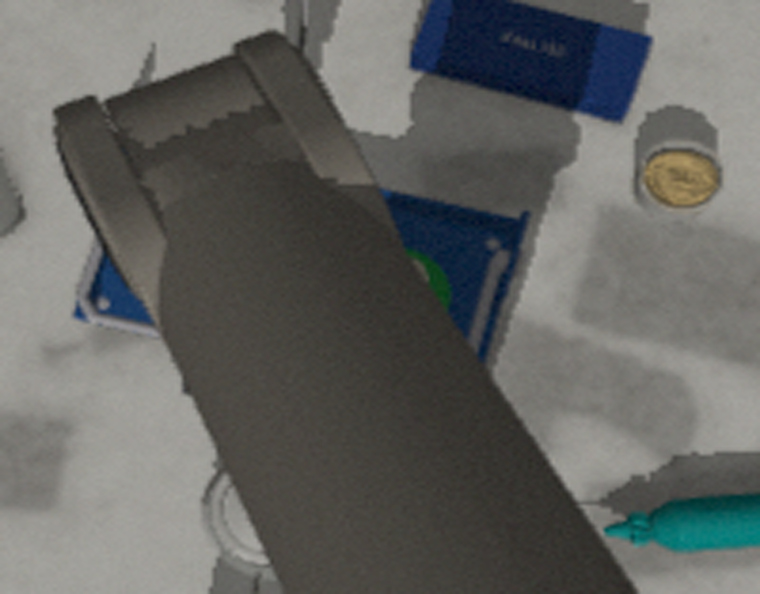

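Call:
{"method": "step_arm", "body": {
  "deltas": [
    [0, 0, -0.09, 0, 0, 0, 0],
    [-0.08, 0, -0.02, 0, 0, 0, 0],
    [-0.09, 0, 0, 0, 0, 0, 0],
    [-0.09, 0, 0, 0, 0, 0, 0],
    [-0.09, 0, 0, 0, 0, 0, 0],
    [-0.08, 0, 0, 0, 0, 0, 0],
    [-0.08, 0, 0, 0, 0, 0, 0],
    [0, 0, 0, 0, 0, 0, 0]
  ]
}}

```text
t: 27.2
tool_pos: [439.8, -213.4, 230.6]
tcp_rot: [[0.196, 0.981, 0.005], [0.981, -0.196, -0.002], [-0.001, 0.005, -1.0]]
contact_force: [0.3, -0.6, -0.2]
gripper_width: 0.501
```

```bash
python3 look.py l; python3 bfit2.py l; python3 - 2>/dev/null <<'E'
from fit import *
for n,f in(('top','t_l'),('side','s_l'),('side','side0')):
    try: run(n,f)
    except Exception as e: pass
for n,f,f0 in(('top','t_l','top0'),):
    a=cv2.imread(f'pics/{f}.png').astype(int);b=cv2.imread(f'pics/{f0}.png').astype(int)
    W=cloud(bot.calibration(n),np.load(f'pics/{f}_d.npy'));W0=cloud(bot.calibration(n),np.load(f'pics/{f0}_d.npy'))
    def tin(W): m=(np.hypot(W[...,0]-640,W[...,1]+217)<60)&(W[...,2]>18)&(W[...,2]<50);return W[m].mean(0),m.sum()
    def ph(W): m=(abs(W[...,0]-413)<90)&(abs(W[...,1]-301)<70)&(W[...,2]>4.5)&(W[...,2]<20);return W[m].mean(0),m.sum()
    def jar(W): m=(np.hypot(W[...,0]-574,W[...,1]-90)<50)&(W[...,2]>50)&(W[...,2]<110);return W[m].mean(0),m.sum()
    for k in(tin,ph,jar): print(k.__name__,k(W0),k(W))
E
```

```text
t 27.2 q [ 54.41   11.729 -40.343 110.211   8.704  60.777  -0.856] p [ 439.827 -213.448  230.576] F [ 0.313 -0.641 -0.25 ] w 0.5007960213665175
[[ 0.196  0.981  0.005]
 [ 0.981 -0.196 -0.002]
 [-0.001  0.005 -1.   ]]
side 353 zmin [ 7.578 10.315 14.101]
top 49 zmin [49.371 58.781 64.682]
xy at z0 [547.27  -35.234] tilt [-0.009 -0.004] rms 1.4442143575472786 foot xy [547.596 -35.093]
top green 336 minmax mid [549.8 -36.9  10. ] ((550.239013671875, -36.98849868774414), 36.22405242919922)
red 143 [488.6  41.5  71.5] ends [481.9   9.1  71.6] [494.6  75.6  69.9]
[-0.2 -1.  -0. ] -11.32001249208099
rack 3304 ((561.4325561523438, 26.71112060546875), (265.3376770019531, 133.27297973632812), 78.35594177246094)
bottle 0 yel 0 [nan nan nan] body 0 [nan nan nan]
side green 99 minmax mid [550.4 -28.5  10.6] ((549.9011840820312, -33.500877380371094), 35.87733840942383)
red 71 [489.   46.6  71.9] ends [487.7  12.   71.8] [495.2  79.1  74.3]
[0.2 1.  0. ] 168.8883605195434
rack 568 ((562.3116455078125, 30.883872985839844), (271.8520812988281, 133.93441772460938), 79.45486450195312)
bottle 0 yel 0 [n
[... 163 characters left out ...]
75.4] ends [482.4  12.2  75.4] [492.7  78.1  76.9]
[0.2 1.  0. ] 169.67639209481206
rack 759 ((562.2261962890625, 31.922836303710938), (268.82843017578125, 133.6298370361328), 79.16889953613281)
bottle 204 yel 7 [ 538.3 -307.5   28. ] body 191 [ 513.4 -247.    30.6]
((524.0421142578125, -279.0793151855469), (36.8120231628418, 126.6180191040039), 23.020614624023438) fitline [   0.4   -0.9  513.4 -247. ]
tin (array([ 647. , -219.2,   30.3]), np.int64(379)) (array([ 647.4, -219.4,   30.1]), np.int64(377))
ph (array([413.8, 302.4,   8. ]), np.int64(1454)) (array([413.8, 302.1,   8. ]), np.int64(1459))
jar (array([571.7,  86.1,  78.8]), np.int64(557)) (array([571.8,  86. ,  79.1]), np.int64(556))
```

View pics/tc_l.png

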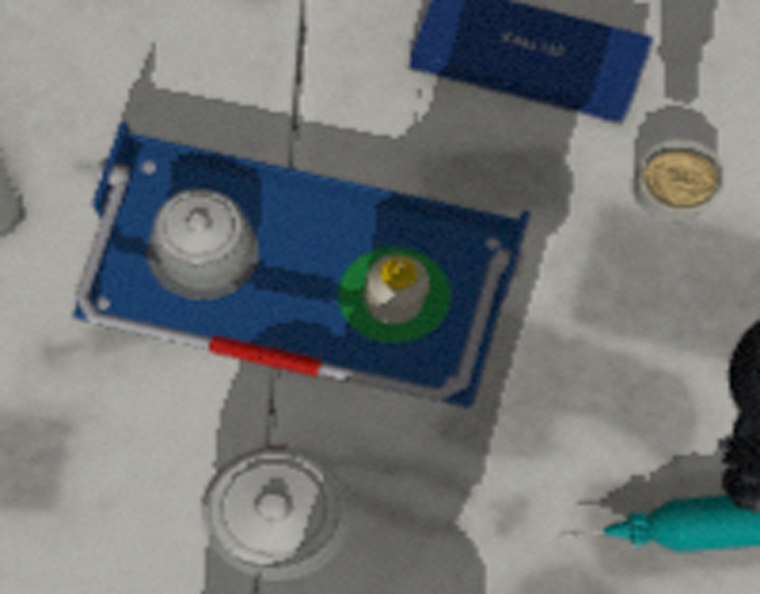

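```bash
python3 -c "
from bench import bot
print(bot.sign_off())"
```

```text
the job is handed in; nothing more can be done
None
```

The job is done and handed in at about 27 s. I swung the bail up to about 105°, lifted the lying flux bottle and stood it upright on the green pad. Then I swung the bail down onto its posts and backed the arm clear.

**Last checks:**
- **Bottle:** its foot centre is about 2.5 mm from the pad's centre, its tilt is about 0.01 rad, and its foot is on the pad's top.
- **Bail:** the top of the red sleeve is 71.5 mm above the bench, as expected for fully down.
- **Jar, tin and phone:** all within 0.5 mm of where they were at the start.
- **Robot:** touching nothing.

**What went wrong or disagreed on the way:**
- **Fingertips:** they really sat about 27 mm short of the reported TCP. My first grip on the bail closed on nothing, so I allowed for the offset from then on.
- **Lifting the bottle:** a sign error in one move slid it about 100 mm sideways while only 12 mm up. Nothing was hit.
- **Forces:** these peaked at about 39 N, once when the bottle touched the pad and once when the bail bottomed out on its posts. The 40 N limit is for the arm or gripper body pressing on something; these contacts were through the fingers.

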